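Put the finishing brushes away in the hasped chest

ROBOT

A 6-joint arm with a two-finger parallel gripper is mounted at the origin on the work surface. World frame = base frame: x ahead of the robot, y to its left, z up, the work surface at z = 0. Lengths are in m, angles in degrees, forces in N, time in s.
With the tool pointing down it reaches from about 0.25 to 0.8 m from the base axis. Payload 3.9 kg.
Tool frame: the origin (TCP) lies at the very end of the fingers, on their centre line; the grasp point (between the pads) lies ctrl.tcp_to_grasp behind it (ctrl.tcp_to_grasp is the distance from the TCP to the grasp point, in m); z points along the fingers, y is the direction in which the jaws open and shut (so a half turn about z gives the same grasp; the last joint's range is limited). The gripper opens to 85 mm and grips with 20 to 120 N. Pads are 22 mm wide; open, the fingers measure 114 mm over their backs; the gripper's body (76 mm by 85 mm) begins 54 mm behind the grasp point. The pads swing forward as they close: fully open they stand 13 mm farther back than shut.
Start: joints at [-65.374, 14.897, -7.913, 67.191, 0, 90], TCP at [0.219, -0.477, 0.205] pointing down, gripper open.
Joint ranges: [-159.42, 159.42], [-47.68, 98.78], [-73.54, 78.23], [-108.79, 121.32], [-90, 84.71], [-180, 180]. Speed limits (degrees/s): [147.25, 147.25, 180, 180, 180, 180].

INTERFACE

Orientations are given as a 3x3 rotation matrix whose columns are the frame's x, y, z axes.
In Python, from cell import ctrl gives the robot as it stands. The module is installed in compiled form; this text tells all that it offers.
- The arm moves only by the tool drive_tool, never from a script. Its argument "plan" is a list of rows, each a list of 6 numbers: the shift along the tool's x, y, z in cm, then the turn, a rotation vector about the tool's x, y, z in rad. In form: [[tx, ty, tz, ax, ay, az], ...]. A call has 1 to 10 rows; each row shifts and turns the pose as measured when the row begins, along the tool's axes as they then stand; what a row does not reach is not made up. A row lasts 1/12 s, in which the tool goes at most 41.7 mm and 7.16 degrees, less where a joint would pass 70% of its speed; a pose out of reach is approached as far as the arm can. A call with a gripper value outside its range is refused whole. "gripper" is the closure, from 0 (fully open) to 1 (shut), set as the call begins (left out, the last holds). The fingers move at their own pace and stop on an object; "squeeze" is the grip in N (left out, the last holds). Time passes only in rows, so rows that do not move let the fingers close. It gives the time, the measured TCP pose, the force and the opening at its end, in the units of the state.
- ctrl.state(): the state, without advancing time (a new reading comes with each control period).
- ctrl.snapshot(name): name is "side" or "top"; returns a dict with "pixels" (480x640x3 uint8, blue, green, red), "range_z" (480x640 float32, m along the optical axis (not along the pixel's ray), 0 where there is no reading), "K" (3x3 intrinsics, pixels), "world_from_camera" (4x4, takes a point from camera to world coordinates). Camera axes: x right, y down, z forward; pixel columns grow to the right and rows downward; lengths in m; the calibration is good to about 2 mm. A picture is of the moment at which its call begins.
- ctrl.job_done(): hands the job in, once; it reports no verdict.
The state is a dict: "clock": time; "joints": joint angles; "qd": joint speeds; "effort": joint torques, N m; "tool_pos": TCP position; "tool_rot": TCP orientation; "ft_force": force on the tool from outside, world axes, zero at the start; "torque": the same for the moment, N m; "width": opening from 0.0 (shut) to 1.0 (fully open).
Only numpy, scipy, OpenCV 4.12 (cv2) and the standard library are available. Lean on these libraries where they do the work, as an engineer would, in place of code of your own. Each camera call takes 0.05 s, during which the arm holds its last target.

TASK

Put all the brushes lying about the bench away in the plywood chest and lock it: flip the hasp off its staple and swing it clear before you raise the lid well up, lay the brushes inside, shut the lid, lay the hasp back flat over its staple, and only then slide the bolt fully home through the staple. Leave the other things on the bench where they are.

Things in the scene. Friction and masses are not known exactly. Their poses are not given: they have to be found in the camera images.
- chest: low plywood tool chest, fixed to the table: 250 mm deep (its x, away from the robot), 300 mm wide (its y), walls 12 mm thick and 85 mm high, floor 10 mm thick. Origin: centre of its underside; z up. On top, a fixed front ledge 10 mm thick covers chest x from -125 to -71 mm; the 10 mm lid covers the rest, x from -68 mm to its hinge at +125 mm. The opening under the lid spans x -71 to 113 mm, y -138 to 138 mm
- chest_in (a point): point on the chest's inner floor, below the middle of the opening (10 mm above the table)
- hasp (a joint): angle of the steel hasp, rad: 0 lying flat on the lid over its staple, grows as its free end is flipped up and over towards the robot, stops at 1.9 (upright at 1.57). Its hinge is stiff: it stays where it is left (about 0.13 N m to move it)
- hasp_hinge (a point): middle of the hasp's hinge line, on the front ledge (chest x -100, y 5, z 98 mm); the line runs along chest y. The strap (36 mm wide, 4 mm thick) reaches 118 mm from here across ledge and lid, its slot over the staple
- hasp_pull (a point): middle of the hasp's pull: a round bar, 12 mm thick, along chest y, on two 8 mm posts 52 mm apart at the strap's free end. 112 mm along the strap from the hinge and 38 mm off the strap (above it when the hasp is shut); moves with the hasp
- lid (a joint): angle of the plywood lid, rad: 0 shut, grows as the front edge is raised, stops at 1.45 (upright at 1.57). Stiff hinge: it stays where it is left at any angle; about 7 N at the handle lifts it
- lid_hinge (a point): point on the lid's hinge line below the handle's y (chest x 125, y -90, z 85 mm); the line runs along chest y at the rear edge
- lid_handle (a point): middle of the lid's handle, on the side of the chest's -y: a round bar, 12 mm thick, along chest y, on two posts 70 mm apart. 165 mm from the hinge line along the lid and 55 mm above the lid's underside (45 mm above its top when shut); moves with the lid
- bolt (a joint): travel of the barrel bolt on the lid, m: 0 drawn back, 0.040 home (its tip right through the staple, above the hasp's strap). It slides towards chest -y; about 2 N of friction holds it anywhere
- bolt_knob (a point): centre of the top of the bolt's knob: an upright 14 mm round pin, reaching 50 mm above the top of the shut lid (chest x -40, y 85 mm when drawn, 45 mm when home). Its lower part runs between two brass guides up to 23 mm above the lid, and the staple (a loop 28 mm wide, 27 mm high above the lid) stands at chest x -40, y 5 mm. Moves with bolt and lid
- brush1_centre (a point): centre, half-way up, of a flat brush lying on its broad side (some may be absent): 130 mm long along its x, 20 mm thick, 70 g; wooden handle 22 mm wide from x -65 to 15 mm, then ferrule and dark bristles 36 mm wide up to x 65 mm. Balances near this point
- brush2_centre (a point): centre, half-way up, of a flat brush lying on its broad side (some may be absent): 130 mm long along its x, 20 mm thick, 70 g; wooden handle 22 mm wide from x -65 to 15 mm, then ferrule and dark bristles 36 mm wide up to x 65 mm. Balances near this point
- brush3_centre (a point): centre, half-way up, of a flat brush lying on its broad side (some may be absent): 130 mm long along its x, 20 mm thick, 70 g; wooden handle 22 mm wide from x -65 to 15 mm, then ferrule and dark bristles 36 mm wide up to x 65 mm. Balances near this point
- brush4_centre (a point): centre, half-way up, of a flat brush lying on its broad side (some may be absent): 130 mm long along its x, 20 mm thick, 70 g; wooden handle 22 mm wide from x -65 to 15 mm, then ferrule and dark bristles 36 mm wide up to x 65 mm. Balances near this point
- tape: bystander: roll of paper tape, 60 mm across, 24 mm high; origin under its centre
- sander: bystander: cork sanding block with wooden grip, 110 x 60 x 44 mm; origin under its centre
- bowl: bystander: white plastic bowl, 120 mm across, 45 mm high; origin under its centre
- tin: bystander: upright metal tin, 84 mm across, 100 mm high; origin under its centre
- glue: bystander: upright glue bottle, 56 mm across, 150 mm high; origin under its centre
- hammer: bystander: hammer lying flat, 260 mm long; origin near the middle of its length, on the table
- offcut: bystander: pine offcut, 160 x 50 x 24 mm; origin under its centre
There are look-alikes about, which are no part of the job. Leave any turquoise look-alike of the part that bears brush1_centre alone.

How it is judged (in metres and radians):
On the way, in this order (a step that is already met when the one before it is completed fails the run):
1. the hasp is flipped off its staple and swung clear, about upright or farther, with the lid still shut (value of joint hasp above 1.35 rad and value of joint lid below 0.1 rad), for 0.2 s.
2. the lid is raised well up (1.0 rad or more) (value of joint lid above 1 rad), for 0.2 s.
3. all the brushes present are inside the chest (x of brush1_centre in the frame of chest between -0.12 and 0.12 m and y of brush1_centre in the frame of chest between -0.14 and 0.14 m and z of brush1_centre in the frame of chest between 0 and 0.07 m and x of brush2_centre in the frame of chest between -0.12 and 0.12 m and y of brush2_centre in the frame of chest between -0.14 and 0.14 m and z of brush2_centre in the frame of chest between 0 and 0.07 m and x of brush3_centre in the frame of chest between -0.12 and 0.12 m and y of brush3_centre in the frame of chest between -0.14 and 0.14 m and z of brush3_centre in the frame of chest between 0 and 0.07 m and x of brush4_centre in the frame of chest between -0.12 and 0.12 m and y of brush4_centre in the frame of chest between -0.14 and 0.14 m and z of brush4_centre in the frame of chest between 0 and 0.07 m), for 0.2 s.
4. the lid is shut on them (all of step 3 and value of joint lid below 0.04 rad), for 0.2 s.
5. the hasp lies flat over its staple again (value of joint hasp below 0.1 rad and value of joint lid below 0.04 rad), for 0.2 s.
6. the bolt is fully home (all of step 5 and value of joint bolt above 0.036 m), for 0.2 s.
At the end, for the whole second after the job is handed in: every brush present lies at rest inside the chest, the lid is shut (within 0.04 rad), the hasp is flat over its staple (within 0.1 rad) and the bolt is home (within 4 mm of its 40 mm stop) (all of step 3 and all of step 6 and linear speed of each of brush1, brush2, brush3, brush4 below 0.02 m/s); the robot touches nothing.
It fails at once if the lid is off its seat (over 0.15 rad) while the hasp is not swung clear (under 1.1 rad) (value of joint lid above 0.15 rad and value of joint hasp below 1.1 rad).
It fails at once if another thing on the bench is pushed more than 5 cm, or knocked over (distance of any of tape, sander, bowl, tin, glue, hammer, offcut from where it was at the start of the episode above 0.05 m or angle between any of bowl, tin, glue's own z axis and vertical above 0.6 rad).
Of brush1, brush2, brush3, brush4 only 2 to 4 are there at a start; the rules pass over those that are not, and their reading is None.
At some moment in a run one of brush1, brush2, brush3, brush4 may be knocked a few centimetres aside while the robot is not near it.
Once in a run the grip may slacken for a moment while it holds something.
It also fails if it takes over 210 s, if anything falls off the work surface, if the arm or the gripper's body presses on something with over 40 N, if the wrist force passes 120 N, or if a joint passes its speed limit or range.

## Working session

There is one attempt and no reset: what is moved stays moved. The work goes in short steps, Python scripts to look and compute and a tool call to move; the robot and the scene stay as the last step left them, time stands still between calls to the robot, and variables do not carry over. Pictures are saved under pics/ and viewed, and the job is handed in when it is done.

Besides the shell and the picture viewer there is one more tool, called after "Emit:" in YAML: its name, and indented under it one key for each argument. drive_tool: Moves the arm, as the interface text tells. Its arguments: {"type":"object","properties":{"plan":{"type":"array"},"gripper":{"type":"number"},"squeeze":{"type":"number"}},"required":["plan"]}

```bash
mkdir -p pics; ls
python3 - <<'E'
from cell import ctrl
import cv2
print(ctrl.state(), ctrl.tcp_to_grasp)
for n in ("side","top"):
    s=ctrl.snapshot(n); cv2.imwrite(f"pics/{n}0.png",s["pixels"]); print(n,s["K"],s["world_from_camera"])
E
```

```text
pics
{'clock': 0.0, 'joints': array([-6.53750536e+01,  1.49357534e+01, -7.98724458e+00,  6.71915191e+01,
        1.48180707e-03,  9.00008132e+01]), 'qd': array([-0.04833019, -0.00901161, -0.09658542,  0.06598773,  0.15121156,
       -0.01681382]), 'effort': array([ 6.50845845e-05, -4.05683720e+01,  2.53919917e+01,  1.88147411e-02,
        1.00244765e-04,  1.01680567e-05]), 'tool_pos': array([ 0.21844773, -0.47656137,  0.20405498]), 'tool_rot': array([[ 9.09060711e-01,  4.16662897e-01, -8.09300798e-04],
       [ 4.16663682e-01, -9.09058874e-01,  1.82770309e-03],
       [ 2.58339930e-05, -1.99869932e-03, -9.99998002e-01]]), 'ft_force': array([ 0.10084308, -0.1205014 , -0.05995352]), 'torque': array([-0.00572597, -0.00771283, -0.01468376]), 'width': 0.9974010786656633} 0.0187
side [[533.36760973   0.         318.44118764]
 [  0.         533.36760973 228.86338421]
 [  0.           0.           1.        ]] [[ 0.95434509 -0.15786415  0.25358306  0.12127781]
 [-0.29844709 -0.46856745  0.83148895 -1.06207052]
 [-0.01244152 -0.86920852 -0.49428914  0.75137116]
 [ 0.          0.          0.          1.        ]]
top [[600.19425208   0.         320.16711257]
 [  0.         600.19425208 234.42181799]
 [  0.           0.           1.        ]] [[ 2.89751318e-02 -9.94173872e-01  1.03820778e-01  2.74683368e-01]
 [-9.99486461e-01 -3.02376106e-02 -1.06066482e-02  1.73654067e-04]
 [ 1.36841448e-02 -1.03460133e-01 -9.94539464e-01  1.80514647e+00]
 [ 0.00000000e+00  0.00000000e+00  0.00000000e+00  1.00000000e+00]]
```

View pics/top0.png

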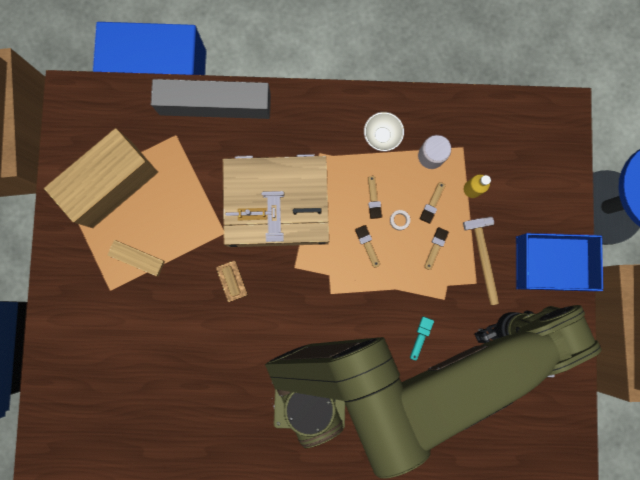

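View pics/side0.png

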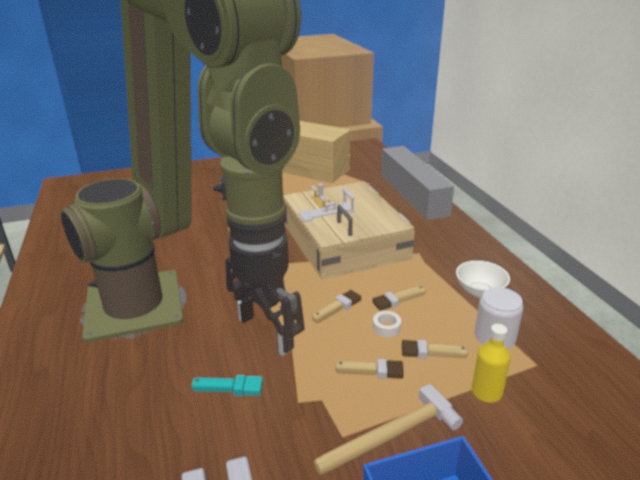

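```bash
cat > h.py <<'E'
import numpy as np, cv2
from cell import ctrl
def world(s):
    K=s["K"];T=s["world_from_camera"];z=s["range_z"]
    v,u=np.mgrid[0:480,0:640]
    P=np.stack([(u-K[0,2])/K[0,0]*z,(v-K[1,2])/K[1,1]*z,z],-1)
    W=P@T[:3,:3].T+T[:3,3]; W[z==0]=np.nan
    return W
def ray(s,u,v,h):
    K=s["K"];T=s["world_from_camera"]
    d=T[:3,:3]@np.array([(u-K[0,2])/K[0,0],(v-K[1,2])/K[1,1],1]); o=T[:3,3]
    return o+d*(h-o[2])/d[2]
def brushes(s,W):
    out=[]
    m=((W[...,2]>0.011)&(W[...,2]<0.032)).astype(np.uint8)
    m=cv2.morphologyEx(m,cv2.MORPH_OPEN,np.ones((2,2)))
    n,l,st,c=cv2.connectedComponentsWithStats(m)
    for i in range(1,n):
        if not 60<st[i,4]<1500: continue
        v,u=np.where(l==i)
        xy=np.array([ray(s,a,b,0.02)[:2] for a,b in zip(u,v)])
        r=cv2.minAreaRect(xy.astype(np.float32)*1000)
        box=cv2.boxPoints(r)
        px=s["pixels"][v,u].astype(float)
        dark=px.max(1)<75
        L=max(r[1]);w=min(r[1])
        e=box[1]-box[0] if np.linalg.norm(box[1]-box[0])>np.linalg.norm(box[2]-box[1]) else box[2]-box[1]
        e/=np.linalg.norm(e)
        if dark.sum()>5:
            d=xy[dark].mean(0)*1000-np.array(r[0])
            if d@e<0:e=-e
        out.append((np.round(r[0],0),round(L),round(w),round(np.degrees(np.arctan2(e[1],e[0])),1),int(dark.sum()),px.mean(0).round(),(int(u.mean()),int(v.mean()))))
    return out
E
python3 - <<'E'
from h import *
s=ctrl.snapshot("top");W=world(s)
for b in brushes(s,W):print(*b)
z=W[...,2]
print(np.nanmedian(z[150:260,330:470]),z[230,230:330:15], z[200,230:330:15])
m=((z>0.08)&(z<0.104)).astype(np.uint8); m[:,:200]=0;m[:,345:]=0;m[:130]=0;m[260:]=0
m=cv2.morphologyEx(m,cv2.MORPH_CLOSE,np.ones((9,9)));m=cv2.morphologyEx(m,cv2.MORPH_OPEN,np.ones((9,9)))
v,u=np.where(m>0)
xy=np.array([ray(s,a,b,0.095)[:2] for a,b in zip(u,v)]).astype(np.float32)*1000
r=cv2.minAreaRect(xy);print(r)
np.save('W0.npy',W)
cv2.imwrite("pics/z0.png",cv2.resize(s["pixels"][140:260,210:340],None,fx=5,fy=5,interpolation=cv2.INTER_CUBIC))
E
```

```text
[ 778. -206.] 102 99 45.9 0 [197. 208. 208.] (384, 131)
[565. 552.] 162 10 132.6 6 [ 59.  92. 122.] (130, 194)
[ 577. -181.] 128 36 -173.2 91 [ 91. 117. 138.] (374, 200)
[ 568. -360.] 130 36 157.0 86 [ 92. 118. 141.] (433, 204)
[ 510. -260.] 58 57 -43.8 0 [164. 179. 196.] (401, 220)
[ 394. -504.] 261 89 3.5 2 [107. 137. 160.] (485, 255)
[ 426. -165.] 128 37 21.7 79 [ 96. 123. 145.] (368, 245)
[ 425. -368.] 130 35 -21.1 82 [ 94. 122. 145.] (437, 247)
[372. 523.] 164 51 68.9 3 [105. 154. 184.] (136, 258)
[312. 236.] 110 61 22.5 1 [ 84. 123. 159.] (233, 282)
[ 159. -327.] 128 36 159.9 13 [148. 155.  63.] (422, 337)
0.0017443958840309692 [0.09457871 0.09856147 0.0924616  0.10745711 0.09777282 0.09407399
 0.09714903] [0.1025523  0.09402843 0.09605298 0.09971886 0.10091403 0.09077298
 0.09316106]
((552.6121826171875, 113.45233154296875), (257.1086120605469, 299.53594970703125), 3.398977041244507)
```

View pics/z0.png

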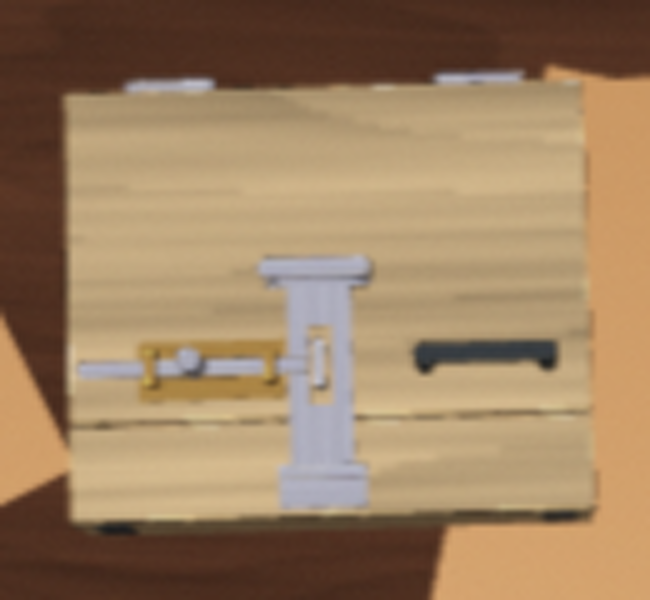

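Run:
```python
from h import *
s=ctrl.snapshot("top")
P={}
for n,a,b,h in [("RL",66,95,.095),("RR",582,83,.095),("FR",592,516,.095),("FL",71,521,.095),("pull",316,268,.142),("handle",487,351,.144),("knob",190,356,.145),("hinge",323,485,.1)]:
    P[n]=ray(s,210+(a+.5)/5-.5,140+(b+.5)/5-.5,h)[:2]; print(n,P[n].round(4))
c=(P["RL"]+P["RR"]+P["FL"]+P["FR"])/4
y=(P["RL"]+P["FL"]-P["RR"]-P["FR"]);x=(P["RL"]+P["RR"]-P["FL"]-P["FR"])
print(c, np.linalg.norm(x)/2,np.linalg.norm(y)/2)
ay=np.arctan2(-y[0],y[1]);ax=np.arctan2(x[1],x[0]);print(np.degrees([ax,ay]))
th=ay;R=np.array([[np.cos(th),-np.sin(th)],[np.sin(th),np.cos(th)]])
for n in P: print(n,((P[n]-c)@R*1000).round(1))
```

```text
RL [0.6653 0.2703]
RR [ 0.6821 -0.0284]
FR [ 0.4298 -0.0412]
FL [0.4179 0.2561]
pull [0.5604 0.1185]
handle [0.5161 0.0212]
knob [0.508  0.1866]
hinge [0.4425 0.1129]
[0.54878905 0.11419974] 0.250198785173625 0.2982911170083898
[3.08817532 2.74477936]
RL [123.9 150.3]
RR [ 126.3 -148.8]
FR [-126.3 -149.5]
FL [-123.9  148. ]
pull [11.8  3.8]
handle [-37.1 -91.3]
knob [-37.3  74.3]
hinge [-106.3    3.8]
```

Run:
```python
from h import *
s=ctrl.snapshot("side")
cv2.imwrite("pics/zs0.png",cv2.resize(s["pixels"][165:285,270:420],None,fx=5,fy=5,interpolation=cv2.INTER_CUBIC))
```

```text
(no output)
```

View pics/zs0.png

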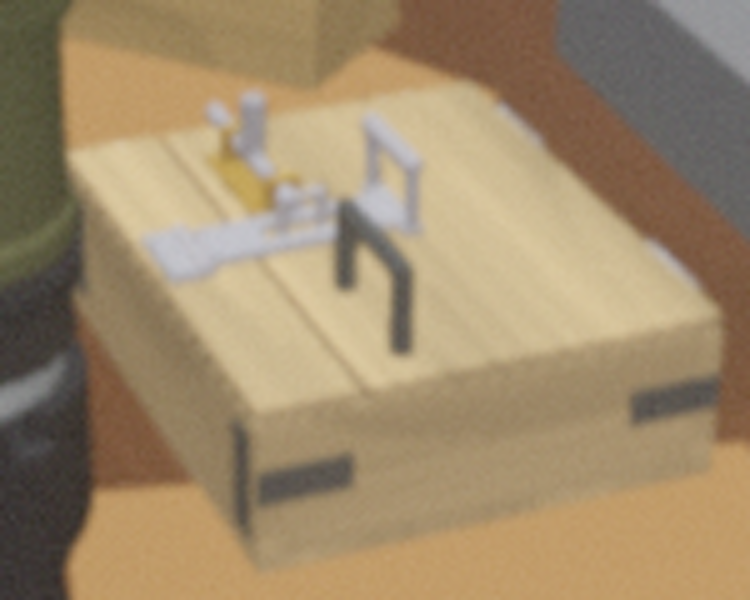

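```bash
cat >> h.py <<'E'
C=np.array([0.549,0.1142]);TH=np.radians(2.9)
RC=np.array([[np.cos(TH),-np.sin(TH)],[np.sin(TH),np.cos(TH)]])
def c2w(x,y): return C+RC@np.array([x,y])/1000
def w2c(p): return (np.asarray(p)[:2]-C)@RC*1000
def down(yaw):
    a=np.radians(yaw);c,s=np.cos(a),np.sin(a)
    return np.array([[c,s,0],[s,-c,0],[0,0,-1.]])
from scipy.spatial.transform import Rotation as Rn
def go(xy,z,yaw):
    st=ctrl.state();R=st["tool_rot"];T=down(yaw)
    rv=Rn.from_matrix(R.T@T).as_rotvec()
    d=np.array([*xy,z])-st["tool_pos"]
    print("turn",rv.round(3),"then shift cm (new axes)",(T.T@d*100).round(2),"pos",st["tool_pos"].round(4),"j",st["joints"].round(0))
def stat():
    st=ctrl.state();R=st["tool_rot"]
    print("t",round(st["clock"],2),"pos",st["tool_pos"].round(4),"chest",w2c(st["tool_pos"]).round(1),"yaw",np.degrees(np.arctan2(R[1,0],R[0,0])).round(1),"zdir",R[:,2].round(3),"w",round(st["width"]*85,1),"f",st["ft_force"].round(1),"j",st["joints"].round(0))
E
python3 - <<'E'
from h import *
go(c2w(-40,48),0.25,2.9)
E
```

```text
turn [-0.001  0.     0.379] then shift cm (new axes) [ 31.99 -62.17  -4.55] pos [ 0.2186 -0.4769  0.2045] j [-65.  15.  -8.  67.  -0.  90.]
```

Emit:
drive_tool:
  plan:
    - [0,0,-2.5,0,0,0.095]
    - [0,0,-2.5,0,0,0.095]
    - [0,0,0,0,0,0.095]
    - [0,0,0,0,0,0.095]
    - [1.5,-3,0,0,0,0]
    - [1.5,-3,0,0,0,0]
    - [1.5,-3,0,0,0,0]
    - [1.5,-3,0,0,0,0]
    - [1.5,-3,0,0,0,0]
    - [1.5,-3,0,0,0,0]
  gripper: 1
  squeeze: 30

```text
clock: 1.08
tool_pos: [0.3039, -0.2934, 0.2541]
tool_rot: [[1.0, 0.018, -0.002], [0.018, -1.0, 0.001], [-0.002, -0.001, -1.0]]
ft_force: [-0.6, -0.1, 0.6]
width: 0.004
```

Emit:
drive_tool:
  plan:
    - [1.5,-3,0,0,0,0]
    - [1.5,-3,0,0,0,0]
    - [1.5,-3,0,0,0,0]
    - [1.5,-3,0,0,0,0]
    - [1.5,-3,0,0,0,0]
    - [1.5,-3,0,0,0,0]
    - [1.5,-3,0,0,0,0]
    - [1.5,-3,0,0,0,0]
    - [1.5,-3,0,0,0,0]
    - [0,0,0,0,0,0]

```text
clock: 1.92
tool_pos: [0.4394, -0.0019, 0.2549]
tool_rot: [[1.0, 0.022, 0.004], [0.022, -1.0, 0.003], [0.004, -0.002, -1.0]]
ft_force: [-0.1, -0.7, -0.4]
width: -0.0
```

Run:
```python
from h import *
go(c2w(-40,48),0.2,2.9);stat()
```

```text
turn [-0.002 -0.004 -0.029] then shift cm (new axes) [  7.53 -15.84   5.49] pos [ 0.4394 -0.0019  0.2549] j [ -0.   5. -13.  72.   0. 178.]
t 1.92 pos [ 0.4394 -0.0019  0.2549] chest [-115.3 -110.4] yaw 1.2 zdir [ 0.004  0.003 -1.   ] w -0.0 f [-0.1 -0.7 -0.4] j [ -0.   5. -13.  72.   0. 178.]
```

Emit:
drive_tool:
  plan:
    - [0,0,0,0,0,-0.12]
    - [0,0,0,0,0,-0.12]
    - [0,0,0,0,0,-0.12]
    - [0,0,0,0,0,-0.12]
    - [0,0,0,0,0,-0.12]
    - [0,0,0,0,0,-0.12]
    - [0,0,0,0,0,-0.12]
    - [0,0,0,0,0,-0.12]
    - [0,0,0,0,0,-0.12]
    - [0,0,0,0,0,-0.12]

```text
clock: 2.75
tool_pos: [0.4369, -0.0024, 0.2535]
tool_rot: [[0.295, 0.955, -0.001], [0.955, -0.295, -0.0], [-0.0, -0.001, -1.0]]
ft_force: [-0.4, 0.0, -0.1]
width: -0.002
```

Emit:
drive_tool:
  plan:
    - [0,0,0,0,0,-0.12]
    - [0,0,0,0,0,-0.12]
    - [0,0,0,0,0,-0.12]
    - [0,0,0,0,0,-0.04]
    - [3.5,1.5,0,0,0,0]
    - [3.5,1.5,0,0,0,0]
    - [3.5,1.5,0,0,0,0]
    - [3,1.5,0,0,0,0]
    - [0,0,0,0,0,0]

```text
clock: 3.5
tool_pos: [0.4801, 0.1355, 0.2524]
tool_rot: [[-0.109, 0.994, -0.003], [0.994, 0.109, -0.003], [-0.003, -0.003, -1.0]]
ft_force: [1.7, -0.4, 0.7]
width: 0.005
```

Run:
```python
from h import *
go(c2w(-40,48),0.126,92.9);stat()
```

```text
turn [-0.003  0.003  0.059] then shift cm (new axes) [ 2.32  2.77 12.64] pos [0.4801 0.1355 0.2524] j [ 16.  12.  -5.  73.  -0. 100.]
t 3.5 pos [0.4801 0.1355 0.2524] chest [-67.7  24.8] yaw 96.3 zdir [-0.003 -0.003 -1.   ] w 0.5 f [ 1.7 -0.4  0.7] j [ 16.  12.  -5.  73.  -0. 100.]
```

Emit:
drive_tool:
  plan:
    - [0,0,0,0,0,0.059]
    - [2.3,2.8,0,0,0,0]
    - [0,0,4,0,0,0]
    - [0,0,4,0,0,0]
    - [0,0,2,0,0,0]
    - [0,0,0,0,0,0]

```text
clock: 4.0
tool_pos: [0.515, 0.161, 0.1537]
tool_rot: [[-0.051, 0.999, 0.011], [0.999, 0.051, -0.002], [-0.002, 0.011, -1.0]]
ft_force: [-0.4, 0.1, -0.8]
width: -0.001
```

Run:
```python
from h import *
go(c2w(-40,48),0.126,92.9);stat()
s=ctrl.snapshot("top");cv2.imwrite("pics/z1.png",cv2.resize(s["pixels"][140:260,210:340],None,fx=5,fy=5,interpolation=cv2.INTER_CUBIC))
s=ctrl.snapshot("side");cv2.imwrite("pics/zs1.png",cv2.resize(s["pixels"][105:285,230:420],None,fx=3,fy=3,interpolation=cv2.INTER_CUBIC))
```

```text
turn [0.011 0.002 0.   ] then shift cm (new axes) [-0.05 -0.84  2.77] pos [0.515  0.161  0.1537] j [ 18.  17. -12.  60.  -0. 105.]
t 4.0 pos [0.515  0.161  0.1537] chest [-31.6  48.5] yaw 92.9 zdir [ 0.011 -0.002 -1.   ] w -0.1 f [-0.4  0.1 -0.8] j [ 18.  17. -12.  60.  -0. 105.]
```

View pics/zs1.png

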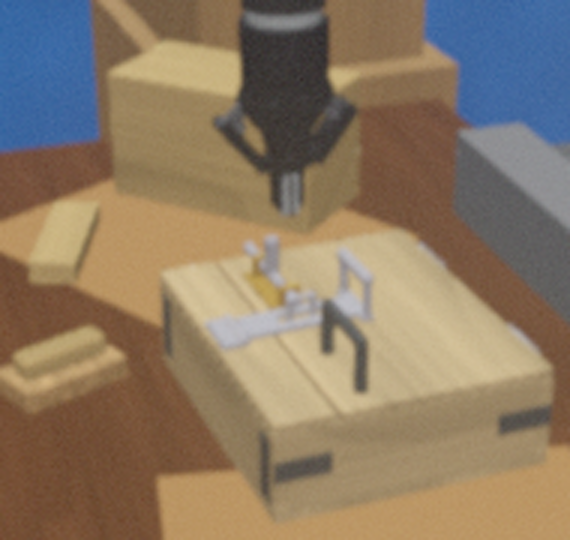

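Emit:
drive_tool:
  plan:
    - [0,-0.8,0,0.011,0,0]
    - [0,0,2.7,0,0,0]
    - [0,0,0,0,0,0]
    - [0.6,0,0,0,0,0]
    - [0.4,0,0,0,0,0]
    - [0.3,0,0,0,0,0]

```text
clock: 4.6
tool_pos: [0.5122, 0.1746, 0.141]
tool_rot: [[-0.047, 0.999, 0.016], [0.999, 0.047, 0.004], [0.003, 0.016, -1.0]]
ft_force: [-0.1, -0.7, 0.1]
width: -0.002
```

Run:
```python
from h import *
stat()
s=ctrl.snapshot("top");cv2.imwrite("pics/z2.png",cv2.resize(s["pixels"][140:260,210:340],None,fx=5,fy=5,interpolation=cv2.INTER_CUBIC))
s=ctrl.snapshot("side");cv2.imwrite("pics/zs2.png",cv2.resize(s["pixels"][165:285,270:420],None,fx=5,fy=5,interpolation=cv2.INTER_CUBIC))
```

```text
t 4.6 pos [0.5122 0.1746 0.141 ] chest [-33.7  62.2] yaw 92.7 zdir [ 0.016  0.004 -1.   ] w -0.2 f [-0.1 -0.7  0.1] j [ 19.  18. -14.  58.  -0. 106.]
```

View pics/zs2.png

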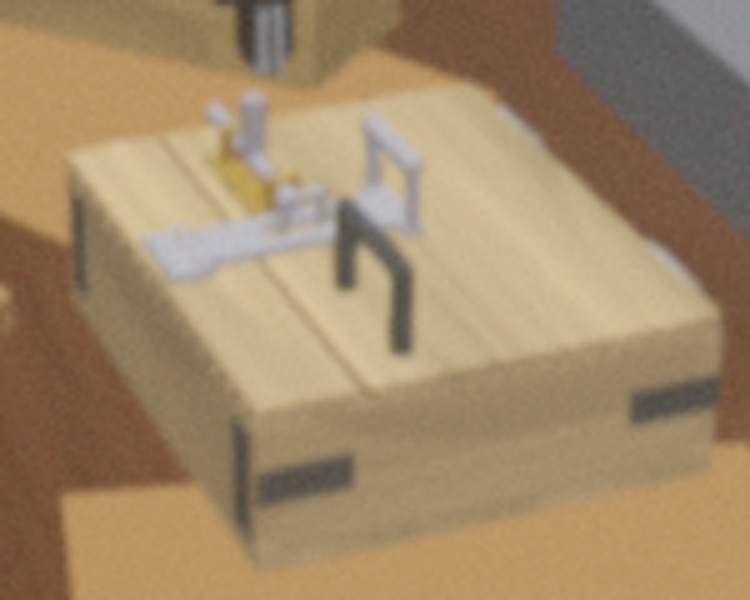

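```bash
cat >> h.py <<'E'
def proj(s,p):
    T=np.linalg.inv(s["world_from_camera"]);q=T[:3,:3]@np.asarray(p)+T[:3,3];q=s["K"]@q;return q[:2]/q[2]
E
python3 - <<'E'
from h import *
s=ctrl.snapshot("side");st=ctrl.state();stat()
print(proj(s,st["tool_pos"]), proj(s,[*c2w(-40,74),.145]),proj(s,[*c2w(-40,85),.145]),proj(s,[*c2w(12,5),.142]))
E
```

```text
t 4.75 pos [0.5121 0.1745 0.1403] chest [-33.8  62.1] yaw 92.7 zdir [ 0.016  0.003 -1.   ] w -0.1 f [-0.4  0.5  0.3] j [ 19.  18. -14.  58.  -0. 106.]
[322.73350681 187.81019821] [319.01120823 184.85194909] [317.60035482 183.25705411] [346.82136681 193.12740453]
```

View pics/z2.png

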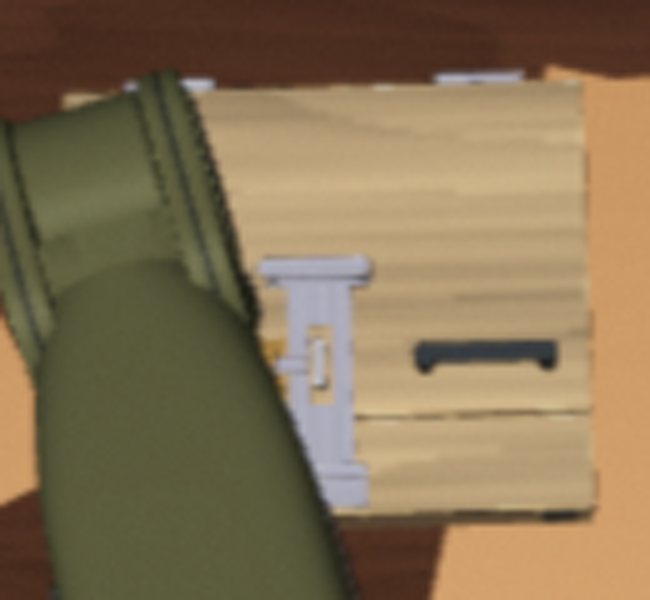

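Run:
```python
from h import *
s=ctrl.snapshot("side");W=world(s)
for v in range(168,192,2): print(v,W[v,318:330:3].round(3).tolist())
cv2.imwrite("pics/zs3.png",cv2.resize(s["pixels"][145:205,290:365],None,fx=10,fy=10,interpolation=cv2.INTER_NEAREST))
```

```text
168 [[0.496, 0.164, 0.204], [0.506, 0.169, 0.201], [0.512, 0.162, 0.203], [0.521, 0.163, 0.201]]
170 [[0.499, 0.172, 0.195], [0.505, 0.167, 0.196], [0.514, 0.167, 0.195], [0.523, 0.169, 0.193]]
172 [[0.499, 0.173, 0.189], [0.505, 0.165, 0.191], [0.513, 0.165, 0.19], [0.522, 0.169, 0.187]]
174 [[0.498, 0.171, 0.184], [0.505, 0.168, 0.184], [0.512, 0.162, 0.186], [0.524, 0.172, 0.18]]
176 [[0.498, 0.17, 0.179], [0.507, 0.172, 0.177], [0.512, 0.163, 0.18], [0.523, 0.17, 0.175]]
178 [[0.608, 0.531, 0.004], [0.505, 0.167, 0.173], [0.512, 0.162, 0.174], [0.629, 0.497, 0.015]]
180 [[0.604, 0.517, 0.003], [0.611, 0.507, 0.006], [0.62, 0.501, 0.007], [0.629, 0.497, 0.007]]
182 [[0.599, 0.502, 0.003], [0.609, 0.5, 0.002], [0.62, 0.502, -0.001], [0.628, 0.493, 0.002]]
184 [[0.504, 0.191, 0.146], [0.511, 0.186, 0.147], [0.616, 0.487, -0.001], [0.624, 0.481, 0.0]]
186 [[0.504, 0.193, 0.139], [0.51, 0.183, 0.143], [0.608, 0.464, 0.003], [0.618, 0.464, 0.002]]
188 [[0.504, 0.191, 0.134], [0.509, 0.179, 0.138], [0.543, 0.259, 0.097], [0.549, 0.252, 0.099]]
190 [[0.501, 0.181, 0.133], [0.51, 0.184, 0.13], [0.54, 0.252, 0.095], [0.546, 0.242, 0.098]]
```

View pics/zs3.png

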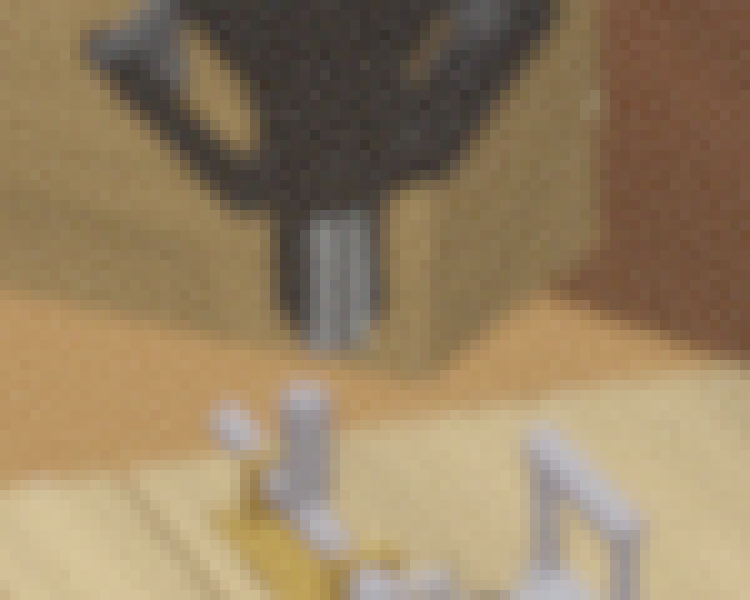

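Run:
```python
from h import *
s=ctrl.snapshot("side");stat()
R=down(24.6)
for dz in (0,.013,.03,.045):
  for sg in (1,-1):
    p=np.array([.2186,-.4769,.2045+dz])+sg*R[:,1]*.05
    print(dz,sg,proj(s,p).round(0))
```

```text
t 4.85 pos [0.5115 0.1741 0.1396] chest [-34.4  61.7] yaw 92.7 zdir [ 0.014  0.003 -1.   ] w -0.2 f [-0.4 -0.7  0.4] j [ 19.  18. -14.  57.  -0. 106.]
0 1 [289. 374.]
0 -1 [247. 339.]
0.013 1 [288. 367.]
0.013 -1 [247. 332.]
0.03 1 [288. 358.]
0.03 -1 [246. 323.]
0.045 1 [288. 350.]
0.045 -1 [245. 316.]
```

Emit:
drive_tool:
  plan:
    - [-1.6,-0.6,0,0.015,0,0]
    - [0,0,0,0,0,0]
    - [0,0,1,0,0,0]
    - [0,0,1,0,0,0]
    - [0,0,1,0,0,0]
    - [0,0,0,0,0,0]

```text
clock: 5.35
tool_pos: [0.5074, 0.1587, 0.1078]
tool_rot: [[-0.047, 0.999, 0.002], [0.999, 0.047, 0.004], [0.004, 0.002, -1.0]]
ft_force: [-1.2, 0.3, -0.2]
width: -0.001
```

Run:
```python
from h import *
s=ctrl.snapshot("side");stat()
cv2.imwrite("pics/zs4.png",cv2.resize(s["pixels"][145:205,290:365],None,fx=10,fy=10,interpolation=cv2.INTER_NEAREST))
```

```text
t 5.4 pos [0.5078 0.1588 0.1086] chest [-38.9  46.7] yaw 92.7 zdir [ 0.003  0.004 -1.   ] w -0.0 f [ 0.  -0.6 -1. ] j [ 17.  19. -17.  54.   0. 105.]
```

View pics/zs4.png

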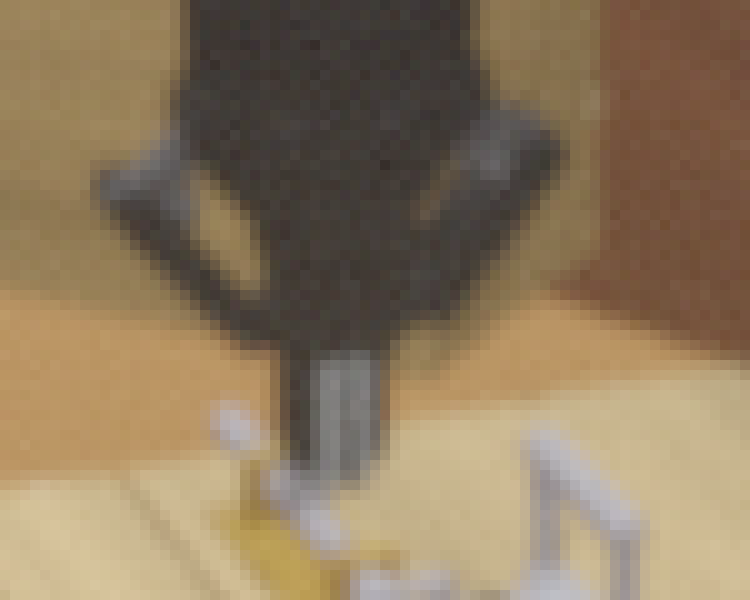

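Emit:
drive_tool:
  plan:
    - [0,0,0.8,0,0,0]
    - [0,0,0,0,0,0]
    - [0.7,0,0,0,0,0]
    - [0.5,0,0,0,0,0]
    - [0.4,0,0,0,0,0]
    - [0,0,0,0,0,0]

```text
clock: 5.9
tool_pos: [0.5073, 0.1765, 0.1001]
tool_rot: [[-0.047, 0.999, 0.003], [0.999, 0.047, 0.003], [0.003, 0.003, -1.0]]
ft_force: [-0.7, -0.3, -0.2]
width: 0.001
```

Run:
```python
from h import *
s=ctrl.snapshot("side");stat()
```

```text
t 5.95 pos [0.5074 0.1765 0.1002] chest [-38.4  64.3] yaw 92.7 zdir [ 0.003  0.003 -1.   ] w -0.3 f [-0.6 -0.4 -0.3] j [ 19.  20. -17.  53.   0. 106.]
```

Emit:
drive_tool:
  plan:
    - [0.3,0,0,0,0,0]
    - [0.3,0,0,0,0,0]
    - [0,0,0,0,0,0]

```text
clock: 6.2
tool_pos: [0.5071, 0.1809, 0.1003]
tool_rot: [[-0.046, 0.999, 0.004], [0.999, 0.046, -0.002], [-0.002, 0.004, -1.0]]
ft_force: [0.9, -1.3, -0.6]
width: 0.004
```

Run:
```python
from h import *
s=ctrl.snapshot("side");stat()
cv2.imwrite("pics/zs5.png",cv2.resize(s["pixels"][145:205,290:365],None,fx=10,fy=10,interpolation=cv2.INTER_NEAREST))
```

```text
t 6.25 pos [0.5071 0.181  0.1003] chest [-38.5  68.8] yaw 92.7 zdir [ 0.004 -0.001 -1.   ] w -0.2 f [-0.1 -2.7 -0.7] j [ 20.  20. -17.  53.  -0. 107.]
```

View pics/zs5.png

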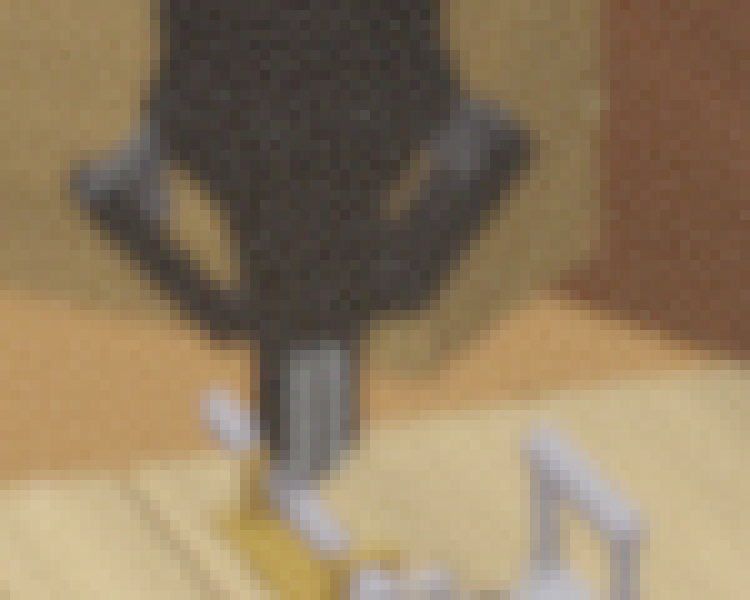

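Emit:
drive_tool:
  plan:
    - [0.4,0,0,0,0,0]
    - [0.4,0,0,0,0,0]
    - [0,0,0,0,0,0]

```text
clock: 6.5
tool_pos: [0.5073, 0.1798, 0.1006]
tool_rot: [[-0.041, 0.999, 0.006], [0.999, 0.041, -0.021], [-0.021, 0.005, -1.0]]
ft_force: [-0.5, 1.6, 0.2]
width: -0.002
```

Run:
```python
from h import *
stat()
```

```text
t 6.5 pos [0.5073 0.1798 0.1006] chest [-38.4  67.6] yaw 92.4 zdir [ 0.006 -0.021 -1.   ] w -0.2 f [-0.5  1.6  0.2] j [ 20.  20. -17.  53.  -1. 108.]
```

Emit:
drive_tool:
  plan:
    - [-1,0,0,0,-0.02,0]
    - [0,0,-3,0,0,0]
    - [0,0,-3,0,0,0]
    - [0,0,-3,0,0,0]
    - [-3,0,0,0,0,0]
    - [-3,0,0,0,0,0]
    - [0,0,0,0,0,0]

```text
clock: 7.08
tool_pos: [0.5105, 0.1154, 0.198]
tool_rot: [[-0.047, 0.999, 0.009], [0.998, 0.047, -0.036], [-0.036, 0.007, -0.999]]
ft_force: [-0.1, 0.5, -0.3]
width: -0.004
```

Run:
```python
from h import *
s=ctrl.snapshot("side");stat()
cv2.imwrite("pics/zs6.png",cv2.resize(s["pixels"][165:285,270:420],None,fx=5,fy=5,interpolation=cv2.INTER_CUBIC))
print(proj(s,[*c2w(-40,85),.145]))
```

```text
t 7.13 pos [0.5104 0.1172 0.1976] chest [-38.4   4.9] yaw 92.7 zdir [ 0.008 -0.034 -0.999] w 0.0 f [-0.1  0.6  0.5] j [ 14.  15.  -9.  66.  -2. 102.]
[317.60035482 183.25705411]
```

View pics/zs6.png

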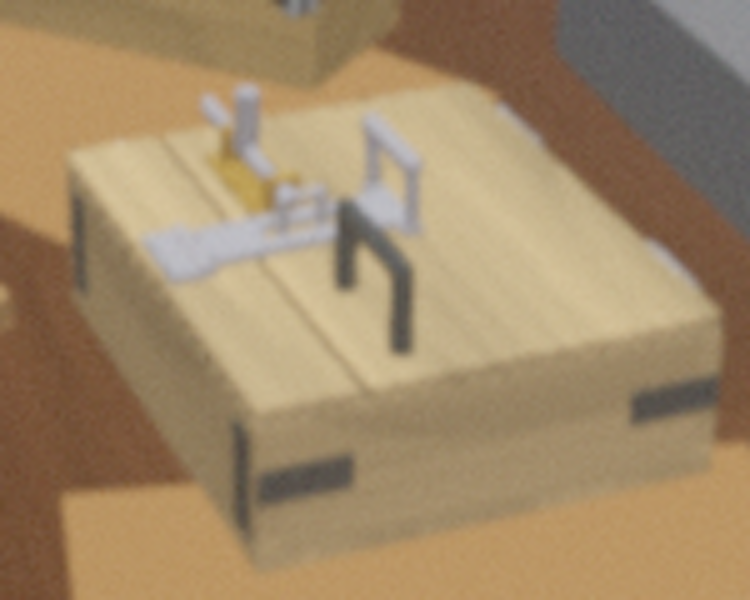

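Run:
```python
from h import *
go(c2w(12,4.5),0.088,92.9)
```

```text
turn [ 0.006  0.034 -0.003] then shift cm (new axes) [-0.04  5.04 10.96] pos [0.5104 0.1172 0.1976] j [ 14.  15.  -9.  66.  -2. 102.]
```

Emit:
drive_tool:
  plan:
    - [0,2.5,0,0,0.034,0]
    - [0,2.5,0,0,0,0]
    - [0,0,3,0,0,0]
    - [0,0,3,0,0,0]
    - [0,0,0,0,0,0]
  gripper: 0.5

```text
clock: 7.55
tool_pos: [0.5656, 0.1245, 0.139]
tool_rot: [[-0.049, 0.999, 0.014], [0.999, 0.049, 0.01], [0.009, 0.014, -1.0]]
ft_force: [-1.5, -0.3, -0.8]
width: 0.498
```

Run:
```python
from h import *
s=ctrl.snapshot("side");stat()
go(c2w(12,4.5),0.088,92.9)
cv2.imwrite("pics/zs7.png",cv2.resize(s["pixels"][125:245,270:420],None,fx=5,fy=5,interpolation=cv2.INTER_CUBIC))
```

```text
t 7.6 pos [0.5663 0.1247 0.1413] chest [17.8  9.6] yaw 92.8 zdir [ 0.016  0.01  -1.   ] w 42.6 f [-0.5  0.4 -0.1] j [12. 21. -8. 59.  0. 99.]
turn [ 0.016 -0.009 -0.002] then shift cm (new axes) [-0.51 -0.58  5.33] pos [0.5663 0.1247 0.1413] j [12. 21. -8. 59.  0. 99.]
```

View pics/zs7.png

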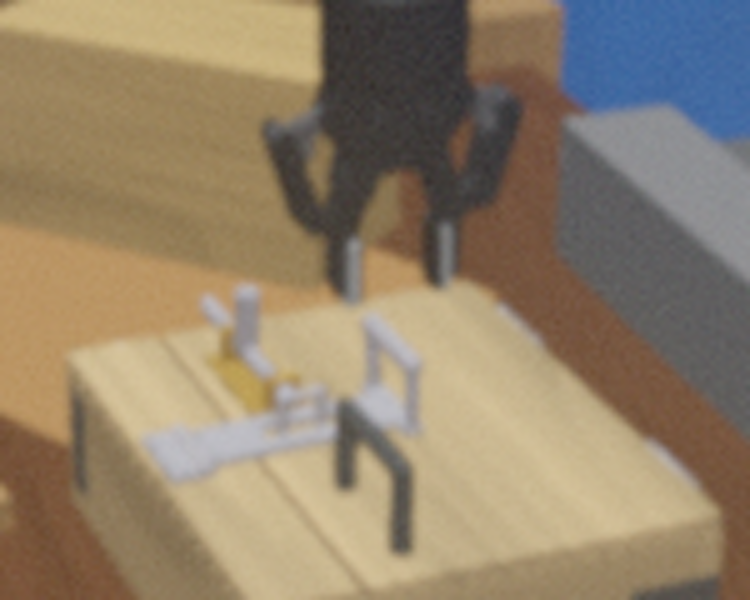

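Emit:
drive_tool:
  plan:
    - [-0.5,-0.5,0,0.016,-0.009,0]
    - [0,0,2.5,0,0,0]
    - [0,0,2.5,0,0,0]
    - [0,0,0,0,0,0]

```text
clock: 7.93
tool_pos: [0.5636, 0.1215, 0.0967]
tool_rot: [[-0.051, 0.999, 0.005], [0.999, 0.051, 0.002], [0.001, 0.005, -1.0]]
ft_force: [-0.3, -0.5, -1.3]
width: 0.504
```

Run:
```python
from h import *
s=ctrl.snapshot("side");stat()
go(c2w(12,4.5),0.088,92.9)
cv2.imwrite("pics/zs8.png",cv2.resize(s["pixels"][125:245,270:420],None,fx=5,fy=5,interpolation=cv2.INTER_CUBIC))
```

```text
t 7.98 pos [0.5649 0.1218 0.0989] chest [16.3  6.8] yaw 92.9 zdir [ 0.008  0.002 -1.   ] w 42.5 f [-0.3  0.5  1.1] j [ 12.  23. -12.  54.   0.  99.]
turn [ 0.008 -0.002  0.001] then shift cm (new axes) [-0.23 -0.43  1.09] pos [0.5649 0.1218 0.0989] j [ 12.  23. -12.  54.   0.  99.]
```

View pics/zs8.png

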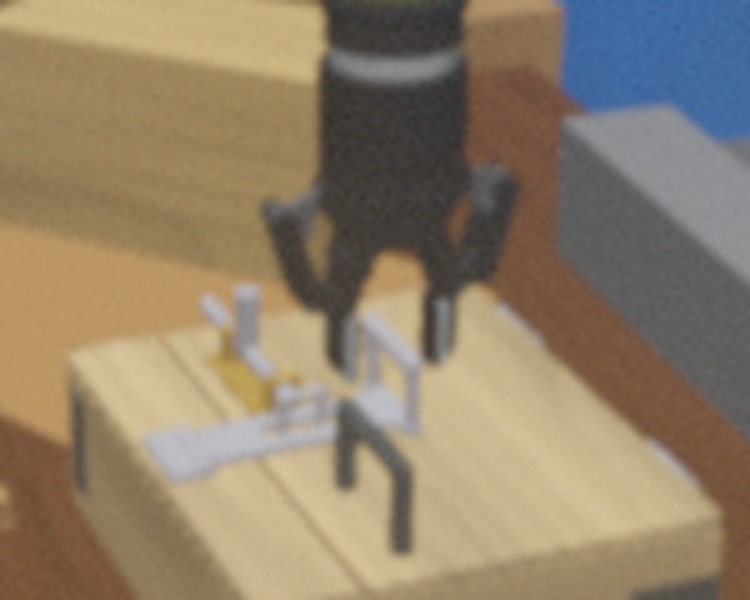

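Straddles the bar well (fingers at zoom (340,370) and (440,360)). Lower 0.8 cm more and grip.

Emit:
drive_tool:
  plan:
    - [-0.2,-0.4,0.8,0.008,0,0]
    - [0,0,0.2,0,0,0]
    - [0,0,0,0,0,0]

```text
clock: 8.23
tool_pos: [0.5635, 0.1204, 0.0938]
tool_rot: [[-0.052, 0.999, 0.006], [0.999, 0.052, 0.003], [0.003, 0.006, -1.0]]
ft_force: [0.3, -0.1, 0.2]
width: 0.498
```

Emit:
drive_tool:
  plan:
    - [0,0,0,0,0,0]
    - [0,0,0,0,0,0]
    - [0,0,0,0,0,0]
    - [0,0,0,0,0,0]
    - [0,0,0,0,0,0]
    - [0,0,0,0,0,0]
  gripper: 1
  squeeze: 25

```text
clock: 8.73
tool_pos: [0.565, 0.1207, 0.0969]
tool_rot: [[-0.052, 0.999, 0.01], [0.999, 0.052, 0.004], [0.004, 0.01, -1.0]]
ft_force: [0.7, 0.5, -1.4]
width: 0.13
```

Run:
```python
from h import *
stat()
import numpy as np
st=ctrl.state();p=st["tool_pos"]; x0,z0=w2c(p)[0],p[2]
# bar relative hinge at a=0: (112,38)
for a in np.arange(0,1.86,.2):
    x=112*np.cos(a)-38*np.sin(a)-112; z=112*np.sin(a)+38*np.cos(a)-38
    print(round(a,2),"chest x",round(x0+x,1),"dz",round(z,1), "z",round(z0+z/1000,4))
```

```text
t 8.73 pos [0.565  0.1207 0.0969] chest [16.3  5.7] yaw 93.0 zdir [ 0.01   0.004 -1.   ] w 11.0 f [ 0.7  0.5 -1.4] j [ 12.  23. -12.  54.   0.  99.]
0.0 chest x 16.3 dz 0.0 z 0.0969
0.2 chest x 6.5 dz 21.5 z 0.1184
0.4 chest x -7.4 dz 40.6 z 0.1375
0.6 chest x -24.7 dz 56.6 z 0.1535
0.8 chest x -44.9 dz 68.8 z 0.1657
1.0 chest x -67.2 dz 76.8 z 0.1737
1.2 chest x -90.5 dz 80.2 z 0.177
1.4 chest x -114.1 dz 78.8 z 0.1757
1.6 chest x -137.0 dz 72.8 z 0.1697
1.8 chest x -158.2 dz 62.4 z 0.1593
```

Emit:
drive_tool:
  plan:
    - [0,-1,-2.15,0,0,0]
    - [0,-1.4,-1.9,0,0,0]
    - [0,-1.7,-1.6,0,0,0]
    - [0,-2.0,-1.2,0,0,0]

```text
clock: 9.07
tool_pos: [0.5094, 0.1174, 0.1639]
tool_rot: [[-0.051, 0.999, 0.017], [0.999, 0.051, 0.003], [0.002, 0.018, -1.0]]
ft_force: [2.3, -0.3, -2.6]
width: 0.131
```

```bash
cat >> h.py <<'E'
def pic(n,name,y0,y1,x0,x1,f):
    s=ctrl.snapshot(n);cv2.imwrite(f"pics/{name}.png",cv2.resize(s["pixels"][y0:y1,x0:x1],None,fx=f,fy=f,interpolation=cv2.INTER_CUBIC));return s
E
python3 - <<'E'
from h import *
stat(); pic("side","a1",105,285,250,420,4)
E
```

```text
t 9.07 pos [0.5094 0.1174 0.1639] chest [-39.4   5.2] yaw 92.9 zdir [ 0.017  0.003 -1.   ] w 11.1 f [ 2.3 -0.3 -2.6] j [ 13.  15. -14.  60.  -0. 100.]
```

View pics/a1.png

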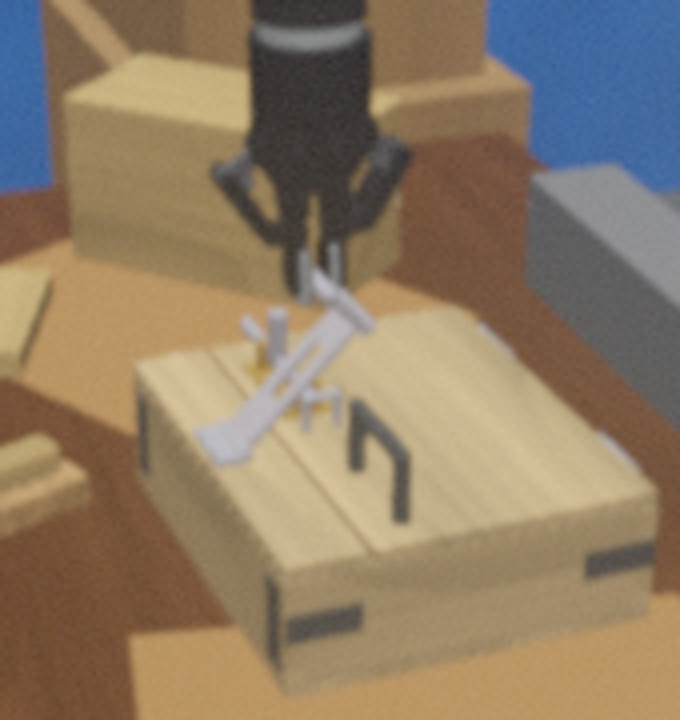

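Emit:
drive_tool:
  plan:
    - [0,-2.25,-0.9,0,0,0]
    - [0,-2.35,-0.4,0,0,0]
    - [0,-2.4,0.1,0,0,0]
    - [0,-2.3,0.5,0,0,0]
    - [0,-1.7,0.7,0,0,0]

```text
clock: 9.53
tool_pos: [0.406, 0.1115, 0.1687]
tool_rot: [[-0.05, 0.998, 0.042], [0.999, 0.05, 0.003], [0.001, 0.042, -0.999]]
ft_force: [0.1, -1.3, 3.8]
width: 0.124
```

Run:
```python
from h import *
stat(); pic("side","a2",105,285,250,420,4)
```

```text
t 9.53 pos [0.406  0.1115 0.1687] chest [-143.     4.6] yaw 92.9 zdir [ 0.042  0.003 -0.999] w 10.5 f [ 0.1 -1.3  3.8] j [ 16.   4. -27.  56.  -0. 103.]
```

View pics/a2.png

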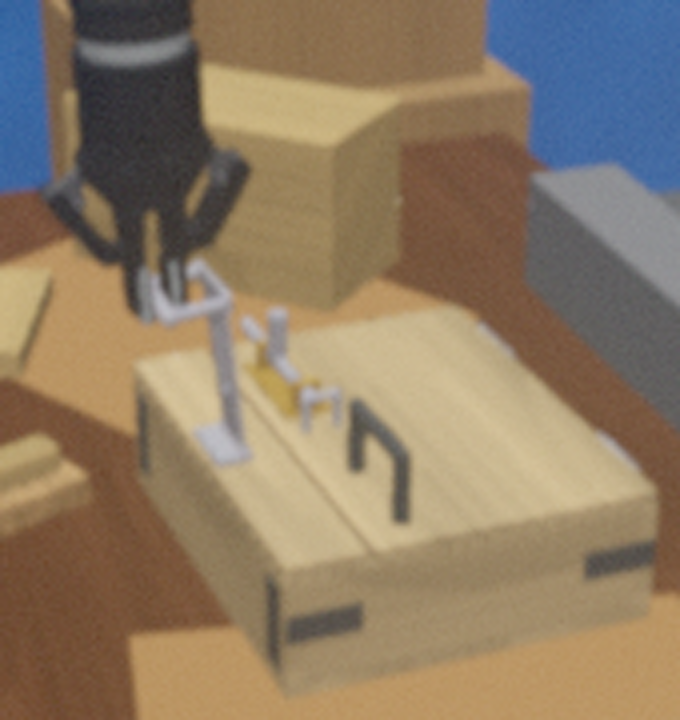

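Emit:
drive_tool:
  plan:
    - [0,-1.2,0.5,0,0,0]
    - [0,-1.0,0.6,0,0,0]
    - [0,0,0,0,0,0]

```text
clock: 9.83
tool_pos: [0.384, 0.1102, 0.1563]
tool_rot: [[-0.051, 0.998, 0.046], [0.999, 0.051, 0.003], [0.001, 0.046, -0.999]]
ft_force: [-1.5, 0.2, -0.6]
width: 0.132
```

Emit:
drive_tool:
  plan:
    - [0,0,0,0,0,0]
    - [0,0,0,0,0,0]
    - [0,0,0,0,0,0]
    - [0,0,-3,0,0,0]
    - [0,0,-3,0,0,0]
    - [0,0,-2,0,0,0]
    - [0,0,0,0,0,0]
  gripper: 0.72

```text
clock: 10.42
tool_pos: [0.3809, 0.1099, 0.2378]
tool_rot: [[-0.05, 0.998, 0.036], [0.999, 0.05, 0.002], [-0.0, 0.036, -0.999]]
ft_force: [0.4, 0.2, 0.0]
width: 0.28
```

Run:
```python
from h import *
stat(); s=pic("side","a3",105,285,230,420,4)
go(c2w(-40,-91),0.28,92.9)
for a in (1.6,1.7,1.8,1.9):
  print(a,proj(s,[*c2w(-100+112*np.cos(a)-38*np.sin(a),5),.098+.112*np.sin(a)+.038*np.cos(a)]))
```

```text
t 10.42 pos [0.3809 0.1099 0.2378] chest [-168.1    4.2] yaw 92.9 zdir [ 0.036  0.002 -0.999] w 23.8 f [0.4 0.2 0. ] j [ 17.  -0. -21.  67.  -0. 104.]
turn [ 0.035  0.    -0.001] then shift cm (new axes) [-9.51 12.84 -4.37] pos [0.3806 0.1097 0.2363] j [ 17.  -0. -21.  67.  -1. 104.]
1.6 [289.9550316  178.73038078]
1.7 [285.83106279 181.14014289]
1.8 [281.92371498 183.91199448]
1.9 [278.27817498 187.01413747]
```

View pics/a3.png

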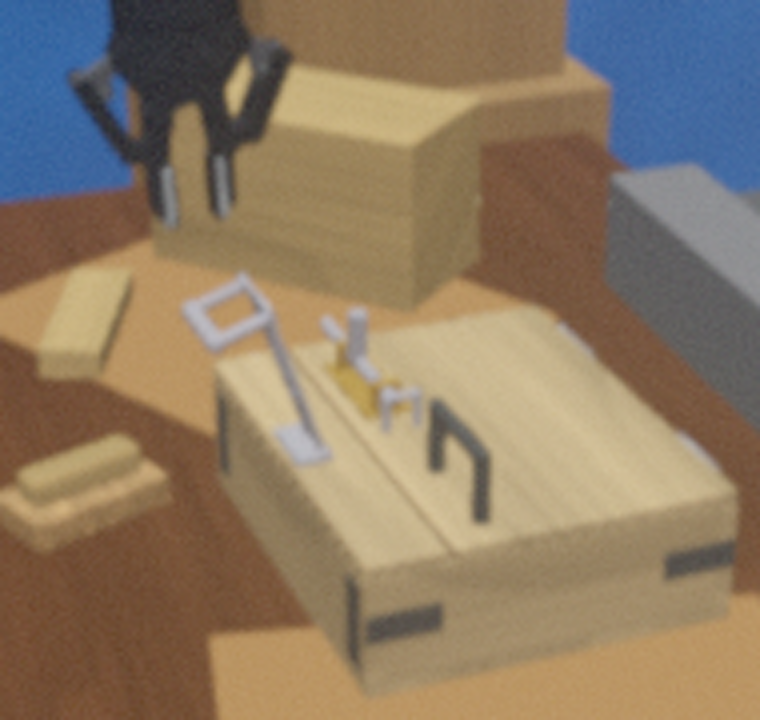

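Emit:
drive_tool:
  plan:
    - [-2.5,3.2,0,0.035,0,0]
    - [-2.5,3.2,0,0,0,0]
    - [-2.5,3.2,0,0,0,0]
    - [-2,3.2,0,0,0,0]
    - [0,0,0,0,0,0]
  gripper: 0.5

```text
clock: 10.88
tool_pos: [0.5127, 0.0197, 0.2296]
tool_rot: [[-0.058, 0.998, -0.012], [0.998, 0.058, 0.0], [0.001, -0.012, -1.0]]
ft_force: [0.3, 0.1, 0.4]
width: 0.5
```

Run:
```python
from h import *
stat(); go(c2w(-38,-91),0.12,92.9)
```

```text
t 10.88 pos [0.5127 0.0197 0.2296] chest [-41.  -92.5] yaw 93.3 zdir [-0.012  0.    -1.   ] w 42.5 f [0.3 0.1 0.4] j [ 2. 14. -6. 71.  0. 89.]
turn [-0.012 -0.001  0.008] then shift cm (new axes) [ 0.15  0.3  10.96] pos [0.5127 0.0197 0.2296] j [ 2. 14. -6. 71.  0. 89.]
```

Emit:
drive_tool:
  plan:
    - [0,0,3.5,-0.012,0,0]
    - [0,0,3.5,0,0,0]
    - [0,0,3,0,0,0]
    - [0,0,0,0,0,0]

```text
clock: 11.22
tool_pos: [0.5151, 0.0176, 0.1222]
tool_rot: [[-0.053, 0.999, -0.002], [0.999, 0.053, 0.001], [0.001, -0.002, -1.0]]
ft_force: [-1.7, -0.1, -1.3]
width: 0.501
```

Run:
```python
from h import *
stat(); go(c2w(-38,-91),0.093,92.9); pic("side","a4",105,285,230,420,4)
```

```text
t 11.22 pos [0.5151 0.0176 0.1222] chest [-38.8 -94.8] yaw 93.0 zdir [-0.002  0.001 -1.   ] w 42.6 f [-1.7 -0.1 -1.3] j [  2.  17. -18.  55.   0.  89.]
turn [-0.002 -0.001  0.002] then shift cm (new axes) [0.38 0.08 2.92] pos [0.5151 0.0176 0.1222] j [  2.  17. -18.  55.   0.  89.]
```

View pics/a4.png

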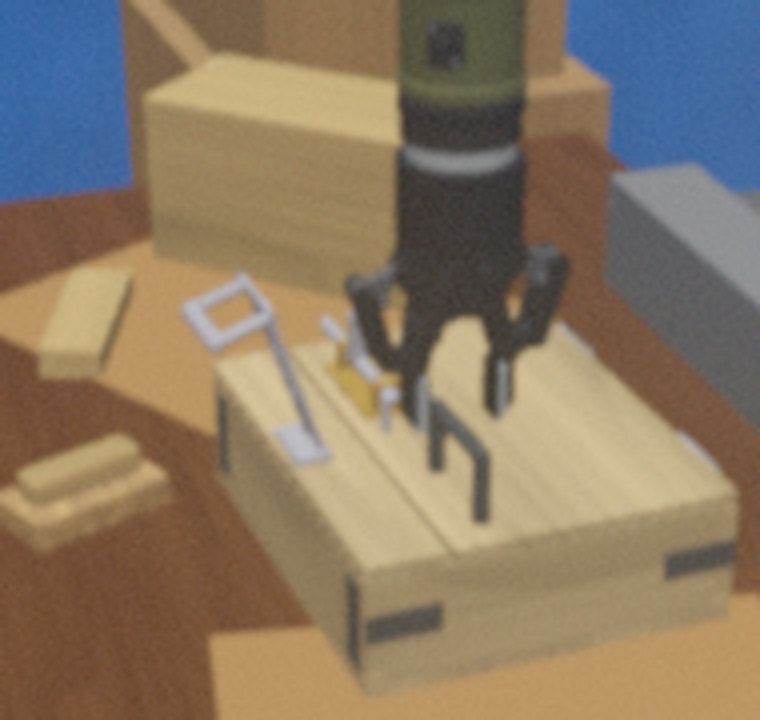

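Emit:
drive_tool:
  plan:
    - [0.4,0.1,1.5,0,0,0]
    - [0,0,1.4,0,0,0]
    - [0,0,0.1,0,0,0]

```text
clock: 11.52
tool_pos: [0.5189, 0.0224, 0.0971]
tool_rot: [[-0.053, 0.999, 0.004], [0.999, 0.053, 0.002], [0.002, 0.004, -1.0]]
ft_force: [0.2, -0.6, 1.2]
width: 0.498
```

Emit:
drive_tool:
  plan:
    - [0,0,0,0,0,0]
    - [0,0,0,0,0,0]
    - [0,0,0,0,0,0]
    - [0,0,0,0,0,0]
    - [0,0,0,0,0,0]
  gripper: 1
  squeeze: 50

```text
clock: 11.93
tool_pos: [0.5201, 0.0229, 0.1014]
tool_rot: [[-0.054, 0.999, 0.006], [0.999, 0.054, 0.002], [0.002, 0.007, -1.0]]
ft_force: [0.2, 1.1, -8.4]
width: 0.121
```

Run:
```python
from h import *
stat(); pic("side","a5",105,285,230,420,4)
p0=None
for a in np.arange(0,1.46,.15):
    p=np.array([-165*np.cos(a)+55*np.sin(a),165*np.sin(a)+55*np.cos(a)])
    if p0 is not None: print(round(a,2),((p-p0)/10).round(2), (p+[165,-55]).round(0))
    p0=p
```

```text
t 11.93 pos [0.5201 0.0229 0.1014] chest [-33.5 -89.7] yaw 93.1 zdir [ 0.006  0.002 -1.   ] w 10.3 f [ 0.2  1.1 -8.4] j [  2.  18. -20.  52.   0.  89.]
0.15 [1.01 2.4 ] [10. 24.]
0.3 [1.36 2.23] [24. 46.]
0.45 [1.67 2.  ] [40. 66.]
0.6 [1.95 1.73] [60. 84.]
0.75 [2.19 1.42] [82. 98.]
0.9 [2.38 1.07] [106. 108.]
1.05 [2.51 0.71] [131. 115.]
1.2 [2.59 0.32] [156. 119.]
1.35 [ 2.61 -0.07] [183. 118.]
```

View pics/a5.png

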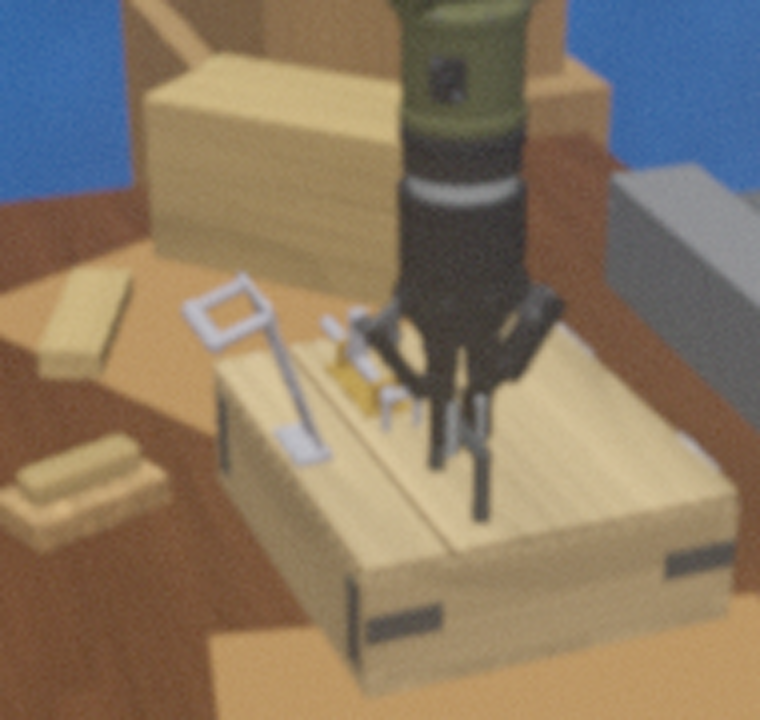

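Emit:
drive_tool:
  plan:
    - [0,0.95,-2.4,0,0,0]
    - [0,1.35,-2.2,0,0,0]
    - [0,1.7,-2.0,0,0,0]
    - [0,1.95,-1.7,0,0,0]

```text
clock: 12.32
tool_pos: [0.5685, 0.0258, 0.1788]
tool_rot: [[-0.054, 0.998, -0.018], [0.999, 0.054, 0.002], [0.003, -0.017, -1.0]]
ft_force: [-5.1, -0.2, -8.3]
width: 0.118
```

Run:
```python
from h import *
stat(); pic("side","a6",65,285,230,420,3)
```

```text
t 12.32 pos [0.5685 0.0258 0.1788] chest [ 15.  -89.2] yaw 93.1 zdir [-0.018  0.002 -1.   ] w 10.0 f [-5.1 -0.2 -8.3] j [ 3. 21. -3. 67.  0. 89.]
```

View pics/a6.png

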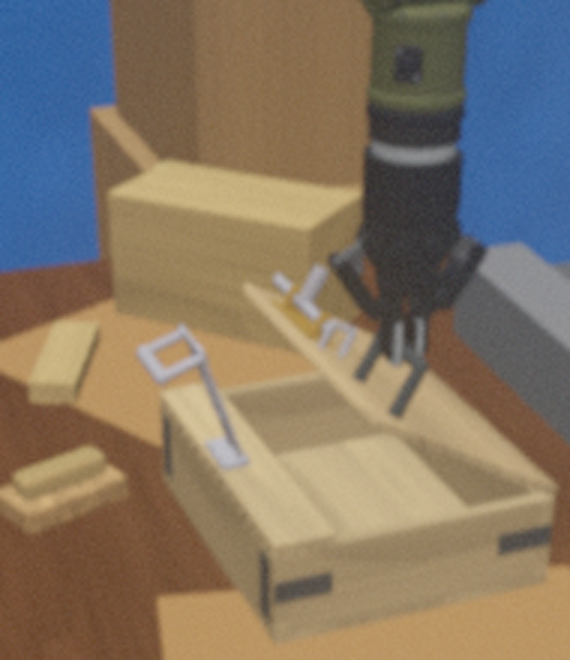

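Emit:
drive_tool:
  plan:
    - [0,1.9,-1.8,0,0,0]
    - [0,2.15,-1.5,0,0,0]
    - [0,2.35,-1.15,0,0,0]
    - [0,2.5,-0.8,0,0,0]
    - [0,2.6,-0.4,0,0,0]

```text
clock: 12.78
tool_pos: [0.6717, 0.032, 0.2258]
tool_rot: [[-0.054, 0.997, -0.055], [0.999, 0.055, 0.002], [0.005, -0.055, -0.998]]
ft_force: [-5.9, 0.1, -2.2]
width: 0.11
```

Run:
```python
from h import *
stat(); pic("side","a7",65,285,230,420,3)
```

```text
t 12.78 pos [0.6717 0.032  0.2258] chest [118.3 -88.3] yaw 93.1 zdir [-0.055  0.002 -0.998] w 9.4 f [-5.9  0.1 -2.2] j [ 3. 33. 24. 84.  0. 89.]
```

View pics/a7.png

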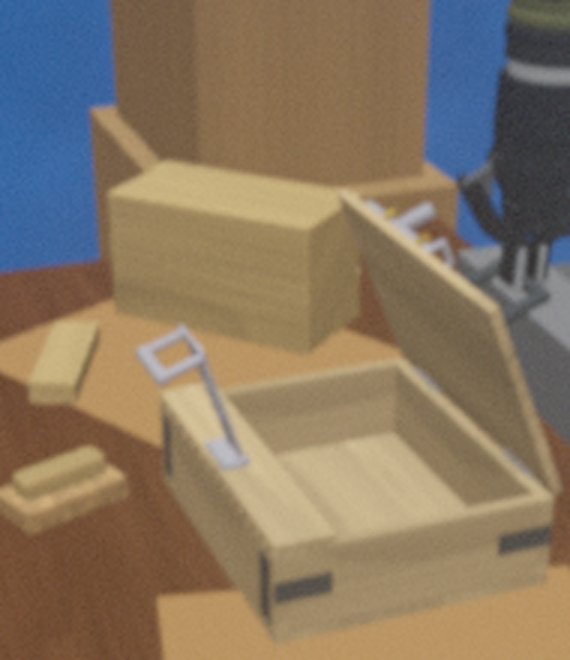

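Emit:
drive_tool:
  plan:
    - [0,1.6,0,0,0,0]
    - [0,1.6,0.1,0,0,0]
    - [0,0.3,0,0,0,0]

```text
clock: 13.08
tool_pos: [0.7097, 0.0342, 0.2243]
tool_rot: [[-0.054, 0.997, -0.057], [0.999, 0.055, 0.002], [0.005, -0.057, -0.998]]
ft_force: [-3.9, 0.5, -4.5]
width: 0.112
```

Emit:
drive_tool:
  plan:
    - [0,0,0,0,0,0]
    - [0,0,0,0,0,0]
    - [0,0,0,0,0,0]
  gripper: 0.68

```text
clock: 13.33
tool_pos: [0.7111, 0.0343, 0.2248]
tool_rot: [[-0.054, 0.997, -0.054], [0.999, 0.054, 0.002], [0.005, -0.054, -0.999]]
ft_force: [0.1, -0.1, 0.2]
width: 0.317
```

Run:
```python
from h import *
stat(); pic("side","a8",65,285,230,420,3)
```

```text
t 13.33 pos [0.7111 0.0343 0.2248] chest [157.8 -88. ] yaw 93.1 zdir [-0.054  0.002 -0.999] w 26.9 f [ 0.1 -0.1  0.2] j [ 3. 38. 33. 88.  0. 90.]
```

View pics/a8.png

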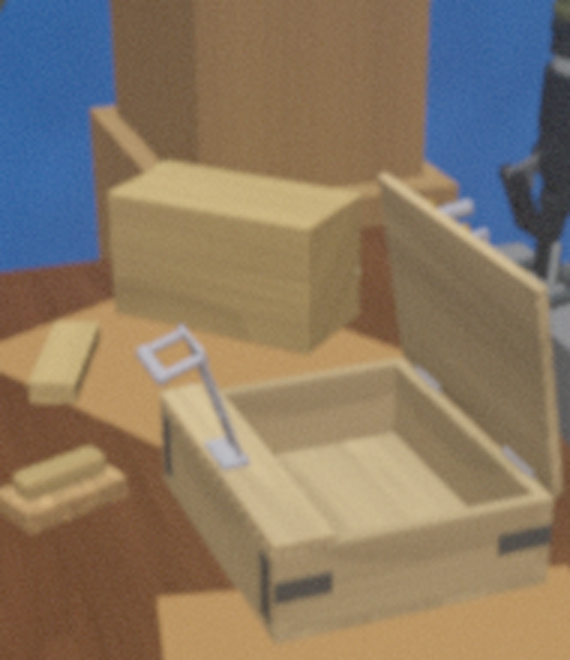

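Emit:
drive_tool:
  plan:
    - [0,0,-2.5,0,0,0]
    - [0,0,-3.5,0,0,0]
    - [0,0,-3.5,0,0,0]
    - [-2,0,0,0,0,0]
    - [-3.5,0,0,0,0,0]
    - [-3.5,0,0,0,0,0]
    - [-3.5,-1,0,0,0,0]
    - [-3.5,-2,0,0,0,0]
    - [-3,-2,0,0,0,0]
    - [0,0,0,-0.054,0,0]

```text
clock: 14.22
tool_pos: [0.678, -0.1626, 0.3303]
tool_rot: [[-0.063, 0.998, 0.018], [0.998, 0.063, 0.003], [0.002, 0.018, -1.0]]
ft_force: [0.7, 0.3, 1.2]
width: 0.318
```

Emit:
drive_tool:
  plan:
    - [0,0,0,0,0,-0.12]
    - [0,0,0,0,0,-0.12]
    - [0,0,0,0,0,-0.12]
    - [0,0,0,0,0,-0.12]
    - [0,0,0,0,0,-0.12]
    - [0,0,0,0,0,-0.12]
    - [0,0,0,0,0,-0.12]
    - [0,0,0,0,0,-0.12]
    - [0,0,0,0,0,-0.12]
    - [0,0,0,0,0,-0.12]
  gripper: 0.3

```text
clock: 15.05
tool_pos: [0.6663, -0.1676, 0.34]
tool_rot: [[-0.964, 0.263, 0.03], [0.263, 0.965, -0.0], [-0.029, 0.008, -1.0]]
ft_force: [0.5, -1.1, 0.0]
width: 0.704
```

```bash
cat >> h.py <<'E'
def tgt(b,off=-4):
    a=np.radians(b[3]);c=np.array(b[0])+off*np.array([np.cos(a),np.sin(a)])
    yaw=b[3]%180
    if yaw<100: yaw+=180
    return c/1000,yaw
E
python3 - <<'E'
from h import *
stat(); s=pic("top","b1",100,360,180,560,2)
bs=[b for b in brushes(s,world(s)) if 110<b[1]<140 and 28<b[2]<45]
for b in bs: print(*b[:5],b[6])
pic("side","b1s",0,480,0,640,1)
for b in bs: print(tgt(b)); go(tgt(b)[0],.1,tgt(b)[1])
E
```

```text
t 15.05 pos [ 0.6663 -0.1676  0.34  ] chest [ 102.9 -287.4] yaw 164.8 zdir [ 0.03 -0.   -1.  ] w 59.8 f [ 0.5 -1.1  0. ] j [-14.  32.  39.  95.   0.   1.]
[ 566. -362.] 131 35 154.5 89 (433, 205)
[ 426. -367.] 129 36 -21.2 81 (437, 247)
[ 159. -327.] 129 36 159.9 12 (422, 337)
(array([ 0.56961034, -0.36372204]), np.float32(154.5))
turn [0.01  0.028 0.173] then shift cm (new axes) [  0.28 -21.87  24.02] pos [ 0.6663 -0.1676  0.3402] j [-14.  32.  39.  95.   0.   1.]
(array([ 0.4222707, -0.3655535]), np.float32(158.8))
turn [0.009 0.028 0.098] then shift cm (new axes) [ 15.59 -27.28  24.02] pos [ 0.6663 -0.1676  0.3402] j [-14.  32.  39.  95.   0.   1.]
(array([ 0.16275638, -0.32837464]), np.float32(159.9))
turn [0.009 0.029 0.079] then shift cm (new axes) [ 41.76 -32.4   24.02] pos [ 0.6663 -0.1676  0.3402] j [-14.  32.  39.  95.   0.   1.]
```

View pics/b1.png

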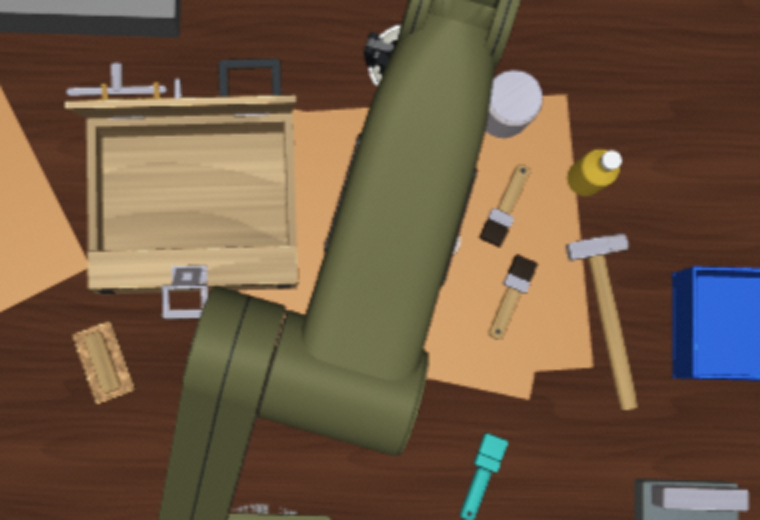

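View pics/b1s.png

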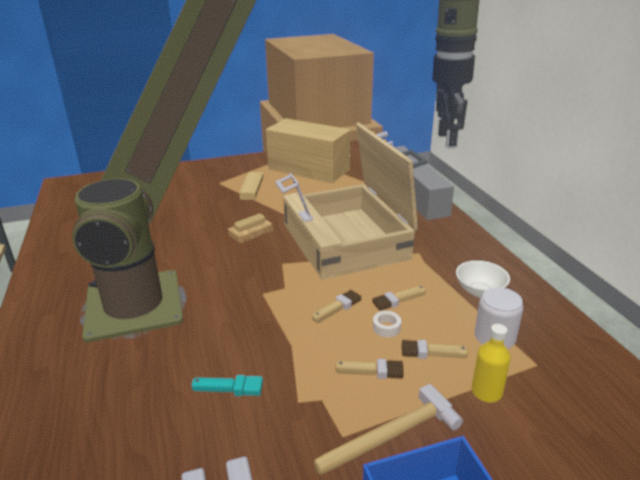

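Run:
```python
from h import *
go([.581,-.1805],.1,187)
s=ctrl.snapshot("side"); print([proj(s,[*p,.01]).round(0) for p in ([.577,-.181],[.426,-.165])])
```

```text
turn [ 0.002  0.03  -0.394] then shift cm (new axes) [ 8.63 -0.24 24.02] pos [ 0.6663 -0.1676  0.3402] j [-14.  32.  39.  95.   0.   1.]
[array([398., 299.]), array([333., 308.])]
```

Emit:
drive_tool:
  plan:
    - [1,0,2,0,0.03,-0.1]
    - [1,0,2,0,0,-0.1]
    - [1,0,2,0,0,-0.1]
    - [1,0,2,0,0,-0.094]
    - [1.2,0,3.5,0,0,0]
    - [1.2,0,3.5,0,0,0]
    - [1,0,3.5,0,0,0]
    - [1,0,3.5,0,0,0]
    - [0,0,3.5,0,0,0]
    - [0,0,0,0,0,0]

```text
clock: 16.03
tool_pos: [0.5839, -0.1667, 0.0806]
tool_rot: [[-0.994, -0.105, 0.018], [-0.105, 0.994, 0.002], [-0.018, 0.0, -1.0]]
ft_force: [-1.6, -0.2, -0.4]
width: 0.7
```

Run:
```python
from h import *
stat();go([.581,-.1805],-.028,187)
pic("side","b2",180,360,300,500,4)
```

```text
t 16.03 pos [ 0.5839 -0.1667  0.0806] chest [  20.6 -282.3] yaw -173.9 zdir [ 0.018  0.002 -1.   ] w 59.5 f [-1.6 -0.2 -0.4] j [-16.  26. -10.  53.   0. -22.]
turn [ 0.     0.018 -0.017] then shift cm (new axes) [ 0.46 -1.34 10.86] pos [ 0.5839 -0.1667  0.0806] j [-16.  26. -10.  53.   0. -22.]
```

View pics/b2.png

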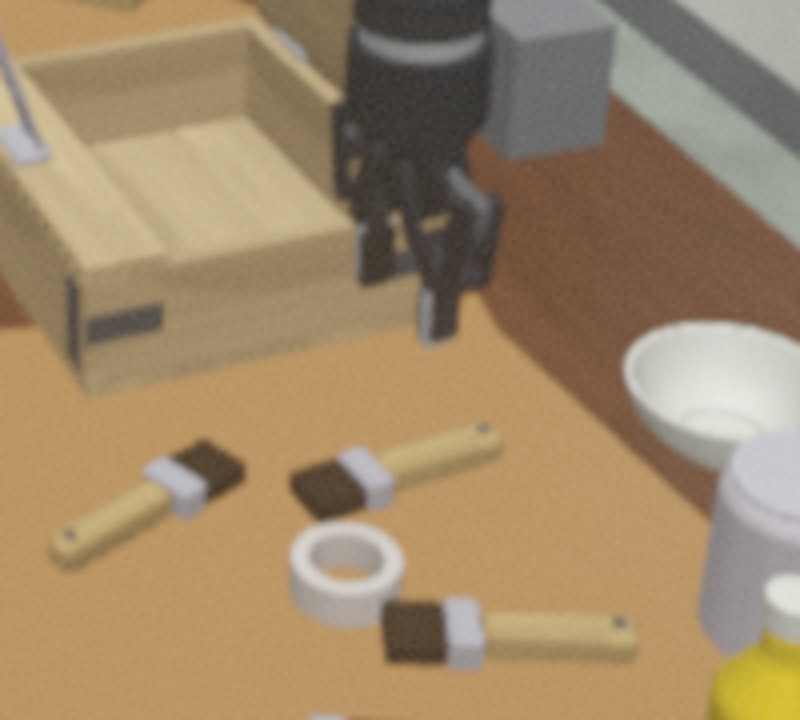

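Emit:
drive_tool:
  plan:
    - [0.4,-1.3,0,0,0.018,-0.017]
    - [0,0,3,0,0,0]
    - [0,0,3,0,0,0]
    - [0,0,2,0,0,0]
    - [0,0,0,0,0,0]

```text
clock: 16.5
tool_pos: [0.5965, -0.1848, 0.0167]
tool_rot: [[-0.993, -0.115, 0.026], [-0.116, 0.993, -0.008], [-0.025, -0.011, -1.0]]
ft_force: [-0.9, 0.5, -0.1]
width: 0.703
```

Run:
```python
from h import *
stat();go([.581,-.1805],-.028,187)
pic("side","b3",180,360,300,500,4)
```

```text
t 16.5 pos [ 0.5965 -0.1848  0.0167] chest [  32.4 -301. ] yaw -173.4 zdir [ 0.026 -0.008 -1.   ] w 59.7 f [-0.9  0.5 -0.1] j [-17.  31. -13.  45.   0. -24.]
turn [-0.011  0.025 -0.006] then shift cm (new axes) [1.49 0.61 4.47] pos [ 0.5965 -0.1848  0.0167] j [-17.  31. -13.  45.   0. -24.]
```

View pics/b3.png

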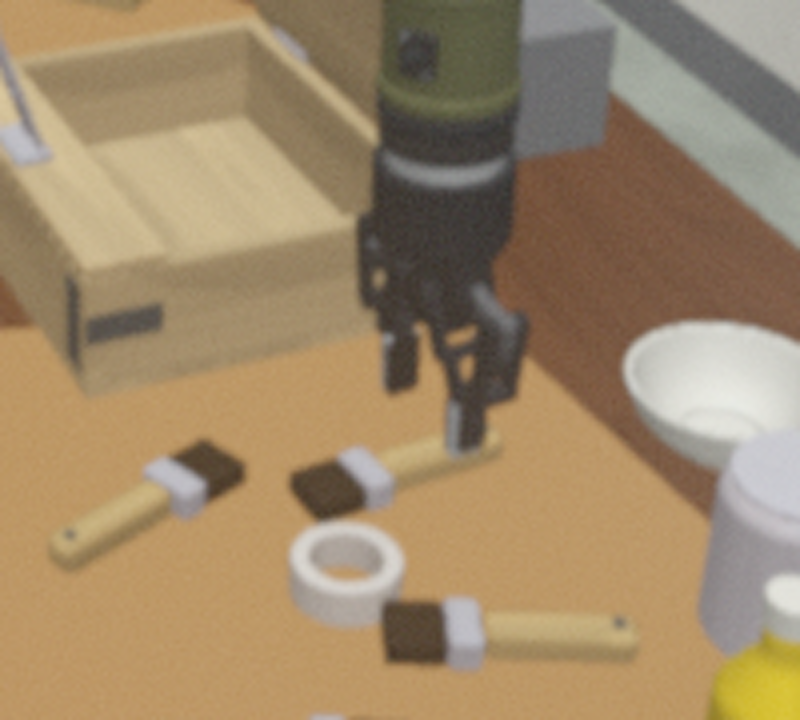

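Emit:
drive_tool:
  plan:
    - [1.4,0.6,0,-0.011,0.025,0]
    - [0,0,0.5,0,0,0]
    - [0,0,1.2,0,0,0]
    - [0,0,0.8,0,0,0]
    - [0,0,0,0,0,0]

```text
clock: 16.97
tool_pos: [0.5954, -0.1841, 0.0041]
tool_rot: [[-0.993, -0.113, 0.025], [-0.113, 0.994, -0.008], [-0.024, -0.01, -1.0]]
ft_force: [0.7, -0.5, -0.2]
width: 0.698
```

Run:
```python
from h import *
stat();go([.581,-.1805],-.028,187)
pic("side","b4",180,360,300,500,4)
```

```text
t 16.97 pos [ 0.5954 -0.1841  0.0041] chest [  31.3 -300.3] yaw -173.5 zdir [ 0.025 -0.008 -1.   ] w 59.3 f [ 0.7 -0.5 -0.2] j [-17.  31. -14.  43.   0. -24.]
turn [-0.01   0.023 -0.009] then shift cm (new axes) [1.39 0.53 3.21] pos [ 0.5954 -0.1841  0.0041] j [-17.  31. -14.  43.   0. -24.]
```

View pics/b4.png

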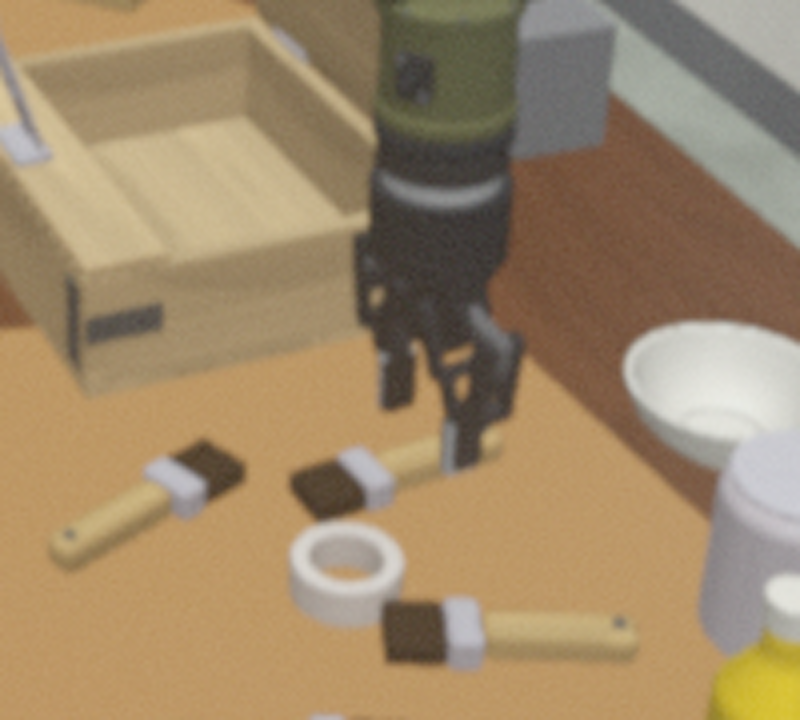

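Emit:
drive_tool:
  plan:
    - [0.7,0.3,0,-0.005,0.012,0]
    - [0.7,0.3,0,-0.005,0.012,0]
    - [0.5,0.2,0,0,0,0]
    - [0,0,0,0,0,0]

```text
clock: 17.35
tool_pos: [0.5744, -0.1779, 0.0047]
tool_rot: [[-0.994, -0.113, -0.002], [-0.113, 0.994, 0.0], [0.002, 0.0, -1.0]]
ft_force: [-0.9, -0.0, 0.4]
width: 0.696
```

Run:
```python
from h import *
stat();go([.581,-.1805],-.028,187)
```

```text
t 17.35 pos [ 0.5744 -0.1779  0.0047] chest [  10.6 -293. ] yaw -173.5 zdir [-0.002  0.    -1.   ] w 59.2 f [-0.9 -0.   0.4] j [-17.  31. -15.  44.  -0. -24.]
turn [ 0.    -0.002 -0.009] then shift cm (new axes) [-0.62 -0.34  3.27] pos [ 0.5744 -0.1779  0.0047] j [-17.  31. -15.  44.  -0. -24.]
```

Emit:
drive_tool:
  plan:
    - [-0.1,-0.15,0.8,0,0,0]
    - [-0.1,-0.15,0.8,0,0,0]
    - [0,0,0.8,0,0,0]
    - [0,0,0.5,0,0,0]
    - [0,0,0,0,0,0]

```text
clock: 17.77
tool_pos: [0.5767, -0.181, -0.0271]
tool_rot: [[-0.994, -0.113, -0.001], [-0.113, 0.994, -0.0], [0.001, 0.0, -1.0]]
ft_force: [0.1, 1.1, 0.8]
width: 0.699
```

Run:
```python
from h import *
stat();go([.581,-.1805],-.028,187)
pic("side","b5",180,360,300,500,4)
```

```text
t 17.77 pos [ 0.5767 -0.181  -0.0271] chest [  12.8 -296.2] yaw -173.5 zdir [-0.001 -0.    -1.   ] w 59.4 f [0.1 1.1 0.8] j [-17.  33. -17.  41.  -0. -24.]
turn [ 0.    -0.001 -0.009] then shift cm (new axes) [-0.43 -0.    0.09] pos [ 0.5767 -0.181  -0.0271] j [-17.  33. -17.  41.  -0. -24.]
```

View pics/b5.png

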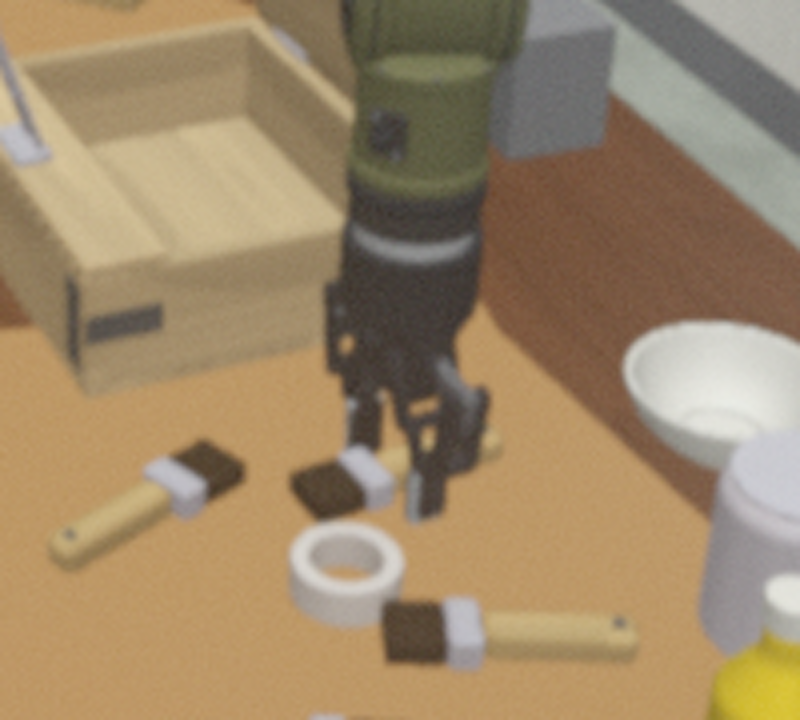

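Emit:
drive_tool:
  plan:
    - [0,0,0.1,0,0,0]
    - [0,0,0.05,0,0,0]
    - [0,0,0.05,0,0,0]
    - [0,0,0,0,0,0]
    - [0,0,0,0,0,0]
    - [0,0,0,0,0,0]
  gripper: 1
  squeeze: 60

```text
clock: 18.32
tool_pos: [0.5788, -0.1816, -0.0264]
tool_rot: [[-0.994, -0.113, 0.002], [-0.113, 0.994, -0.001], [-0.002, -0.001, -1.0]]
ft_force: [0.3, 0.7, -0.1]
width: 0.399
```

Emit:
drive_tool:
  plan:
    - [0,0,-2,0,0,0]
    - [0,0,-3,0,0,0]
    - [0,0,-3,0,0,0]
    - [0,0,-3,0,0,0]
    - [0,0,-3,0,0,0]
    - [0,0,-3,0,0,0]
    - [0,0,0,0,0,0]

```text
clock: 18.9
tool_pos: [0.5738, -0.1798, 0.1452]
tool_rot: [[-0.994, -0.113, -0.011], [-0.113, 0.994, 0.003], [0.01, 0.004, -1.0]]
ft_force: [1.8, 0.2, -0.6]
width: 0.4
```

Run:
```python
from h import *
stat();go(c2w(15,-95),.12,182.9)
pic("side","b6",140,360,300,500,3)
```

```text
t 18.9 pos [ 0.5738 -0.1798  0.1452] chest [   9.9 -294.9] yaw -173.5 zdir [-0.011  0.003 -1.   ] w 34.0 f [ 1.8  0.2 -0.6] j [-17.  25.  -3.  64.  -0. -24.]
turn [ 0.004 -0.011  0.063] then shift cm (new axes) [-0.51 19.99  2.52] pos [ 0.5738 -0.1798  0.1452] j [-17.  25.  -3.  64.  -0. -24.]
```

View pics/b6.png

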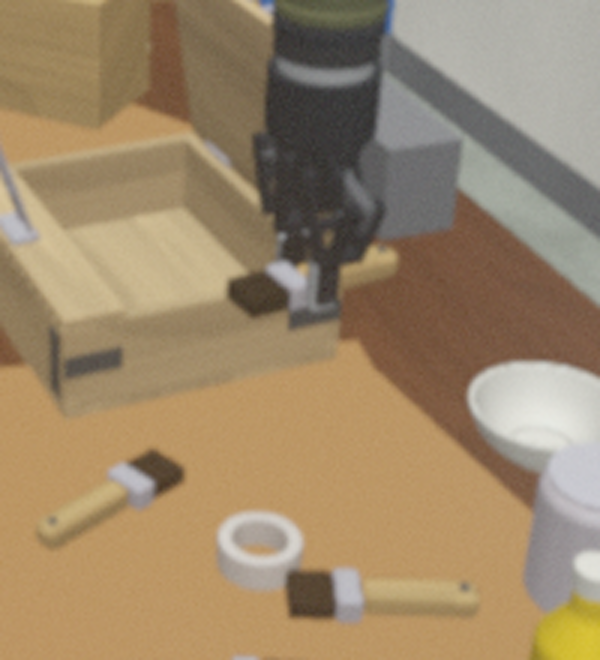

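Emit:
drive_tool:
  plan:
    - [0,2,0,0,-0.011,0.032]
    - [0,3,0,0,0,0.032]
    - [0,3,0,0,0,0]
    - [0,3,0,0,0,0]
    - [0,3,0,0,0,0]
    - [0,3,0,0,0,0]
    - [0,2.5,0,0,0,0]
    - [0,0,0,0,0,0]

```text
clock: 19.62
tool_pos: [0.5547, 0.0207, 0.1315]
tool_rot: [[-0.999, -0.039, -0.018], [-0.039, 0.999, 0.005], [0.018, 0.006, -1.0]]
ft_force: [0.6, 0.4, -1.0]
width: 0.4
```

Run:
```python
from h import *
stat();go(c2w(15,-95),.02,182.9)
pic("side","b7",100,320,250,450,3)
```

```text
t 19.62 pos [0.5547 0.0207 0.1315] chest [  0.9 -93.7] yaw -177.8 zdir [-0.018  0.005 -1.   ] w 34.0 f [ 0.6  0.4 -1. ] j [  2.  21. -10.  60.   0.  -0.]
turn [ 0.006 -0.017 -0.011] then shift cm (new axes) [-1.41 -0.13 11.15] pos [0.5547 0.0207 0.1315] j [  2.  21. -10.  60.   0.  -0.]
```

View pics/b7.png

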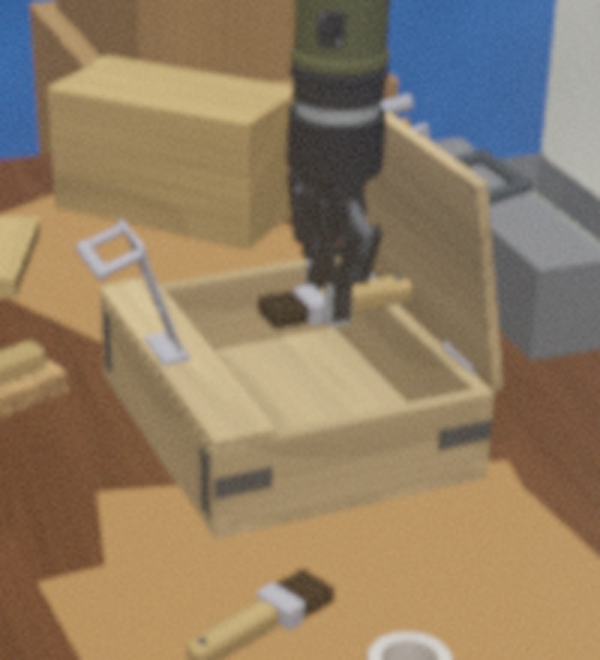

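Emit:
drive_tool:
  plan:
    - [-0.5,0.3,0,0,-0.017,-0.01]
    - [-0.5,0.3,1,0,0,0]
    - [-0.2,0,2,0,0,0]
    - [0,0,2.5,0,0,0]
    - [0,0,2.5,0,0,0]
    - [0,0,2,0,0,0]
    - [0,0,1,0,0,0]
    - [0,0,0,0,0,0]

```text
clock: 20.33
tool_pos: [0.5704, 0.0211, 0.0132]
tool_rot: [[-0.999, -0.042, 0.005], [-0.042, 0.999, 0.004], [-0.005, 0.003, -1.0]]
ft_force: [-7.1, 9.0, 32.2]
width: 0.399
```

Run:
```python
from h import *
stat();go(c2w(12,-88),.005,182.9)
pic("side","b8",100,320,250,450,3)
```

```text
t 20.33 pos [0.5704 0.0211 0.0132] chest [ 16.7 -94. ] yaw -177.6 zdir [ 0.005  0.004 -1.   ] w 33.9 f [-7.1  9.  32.2] j [  2.  27. -20.  43.   0.  -0.]
turn [ 0.003  0.005 -0.009] then shift cm (new axes) [0.47 0.6  0.82] pos [0.5704 0.0211 0.0132] j [  2.  27. -20.  43.   0.  -0.]
```

View pics/b8.png

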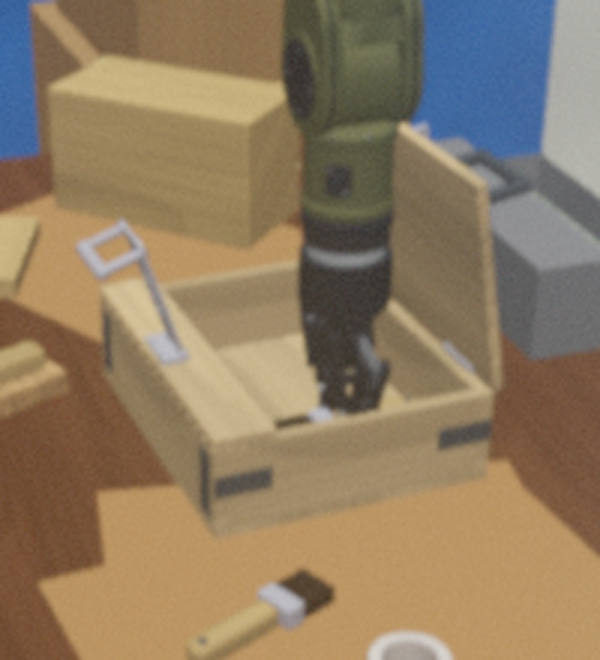

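Emit:
drive_tool:
  plan:
    - [0,0,-0.8,0,0,0]
    - [0,0.6,-1.5,0,0,0]
    - [0.3,1.0,0,0,0,0]
    - [0.3,0.8,0,0,0,0]
    - [0,0,0,0,0,0]

```text
clock: 20.8
tool_pos: [0.5633, 0.042, 0.0338]
tool_rot: [[-0.999, -0.034, 0.004], [-0.034, 0.999, 0.004], [-0.005, 0.003, -1.0]]
ft_force: [-0.0, -0.1, -1.3]
width: 0.392
```

Run:
```python
from h import *
stat()
pic("side","b9",100,320,250,450,3)
```

```text
t 20.8 pos [0.5633 0.042  0.0338] chest [ 10.6 -72.8] yaw -178.1 zdir [ 0.004  0.004 -1.   ] w 33.3 f [-0.  -0.1 -1.3] j [  4.  26. -19.  45.   0.   2.]
```

View pics/b9.png

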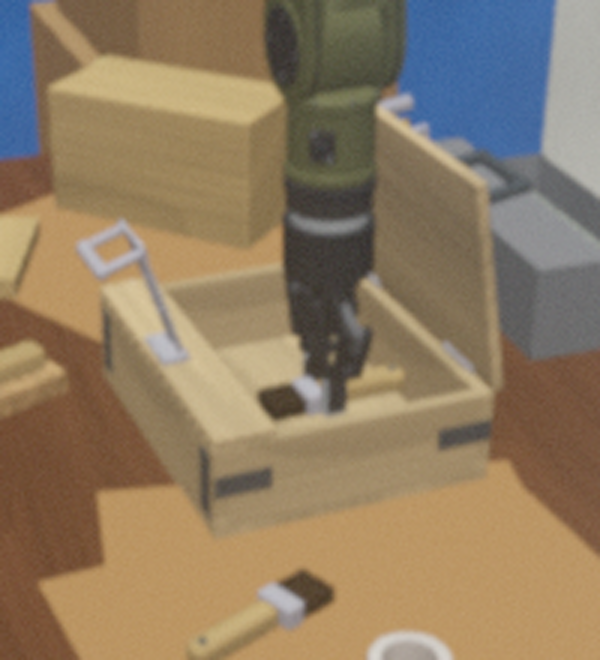

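Emit:
drive_tool:
  plan:
    - [0,0,0.7,0,0,0]
    - [0,0,0.7,0,0,0]
    - [0,0,0.5,0,0,0]
    - [0,0,0,0,0,0]

```text
clock: 21.18
tool_pos: [0.5616, 0.0409, 0.0102]
tool_rot: [[-0.999, -0.034, 0.001], [-0.034, 0.999, 0.002], [-0.001, 0.002, -1.0]]
ft_force: [-0.8, -0.4, -1.5]
width: 0.398
```

Run:
```python
from h import *
stat()
```

```text
t 21.18 pos [0.5616 0.0409 0.0102] chest [  8.9 -73.8] yaw -178.1 zdir [ 0.001  0.002 -1.   ] w 33.8 f [-0.8 -0.4 -1.5] j [  4.  27. -21.  42.   0.   2.]
```

Emit:
drive_tool:
  plan:
    - [0,0,0.6,0,0,0]
    - [0,0,0.4,0,0,0]
    - [0,0,0,0,0,0]

```text
clock: 21.43
tool_pos: [0.5607, 0.0404, -0.0023]
tool_rot: [[-0.999, -0.033, -0.002], [-0.033, 0.999, 0.001], [0.002, 0.001, -1.0]]
ft_force: [-0.4, 1.3, -0.6]
width: 0.396
```

Emit:
drive_tool:
  plan:
    - [0,0,0,0,0,0]
    - [0,0,0,0,0,0]
    - [0,0,0,0,0,0]
    - [0,0,-1.5,0,0,0]
    - [0,0,-3,0,0,0]
    - [0,0,-3,0,0,0]
    - [0,0,-3,0,0,0]
    - [0,0,-3,0,0,0]
    - [0,0,0,0,0,0]
  gripper: 0.4

```text
clock: 22.18
tool_pos: [0.5601, 0.0401, 0.1382]
tool_rot: [[-0.999, -0.033, -0.004], [-0.033, 0.999, 0.001], [0.004, 0.001, -1.0]]
ft_force: [1.2, 0.4, 0.8]
width: 0.6
```

Run:
```python
from h import *
stat()
pic("side","c1",100,380,250,500,2.4)
s=pic("top","c1t",100,300,180,500,2.4)
for b in brushes(s,world(s)): print(*b[:5],b[6])
```

```text
t 22.18 pos [0.5601 0.0401 0.1382] chest [  7.3 -74.6] yaw -178.1 zdir [-0.004  0.001 -1.   ] w 51.0 f [1.2 0.4 0.8] j [  4.  21. -10.  60.   0.   2.]
[ 778. -206.] 101 100 -88.1 0 (383, 131)
[ 547. -308.] 182 73 134.7 87 (415, 209)
[ 394. -503.] 260 89 3.4 2 (485, 255)
[ 427. -167.] 128 35 23.6 70 (368, 245)
[ 426. -367.] 130 35 -21.2 84 (437, 247)
[372. 523.] 164 51 68.9 4 (136, 258)
[ 428. -831.] 81 9 -1.0 0 (590, 252)
[312. 236.] 111 61 22.4 4 (233, 281)
[ 159. -326.] 129 37 159.9 13 (422, 337)
```

View pics/c1.png

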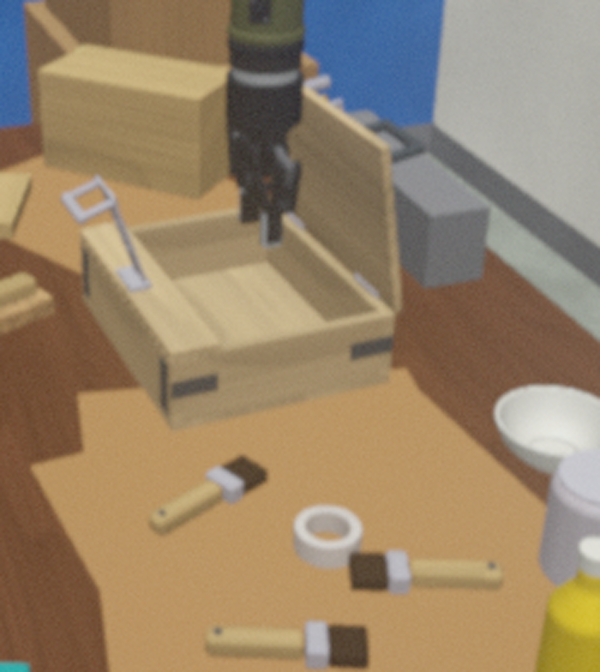

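View pics/c1t.png

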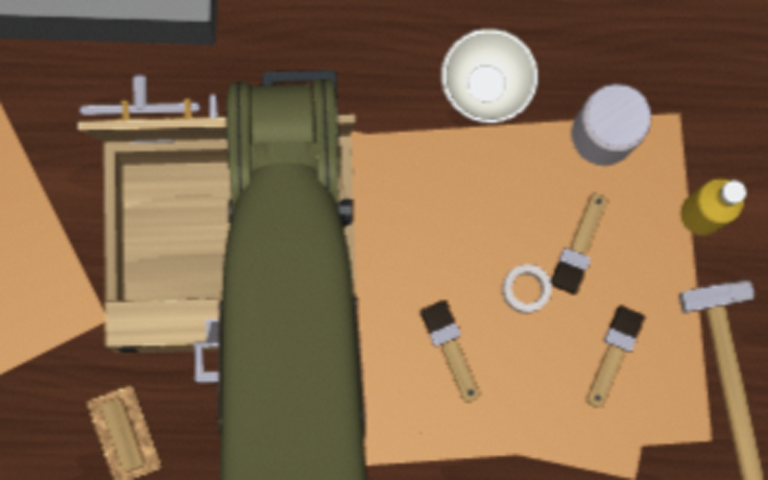

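Run:
```python
from h import *
s=ctrl.snapshot("top")
f=lambda a,b:ray(s,180+(a+.5)/2.4-.5,100+(b+.5)/2.4-.5,.02)[:2]
p,q=f(599,195),f(566,290);d=q-p;print(p,q,np.linalg.norm(d),np.degrees(np.arctan2(d[1],d[0])),(p+q)/2)
b=([427.,-167.],128,35,23.6)
c,y=tgt(b,-16);print(c,y);go(c,.06,y)
```

```text
[ 0.6336739  -0.34426505] [ 0.5116573  -0.30408856] 0.12846089027200852 161.77480042053472 [ 0.5726656 -0.3241768]
[ 0.4123382  -0.17340558] 203.6
turn [ 0.003 -0.013 -0.379] then shift cm (new axes) [ 21.7  -13.78   7.21] pos [0.556  0.0398 0.1321] j [  4.  21. -10.  60.   0.   2.]
```

Emit:
drive_tool:
  plan:
    - [0,-2,-1,0,0,0]
    - [0,-3,-1,0,0,0]
    - [0,-3,0,0,0,-0.095]
    - [0,-3,0,0,0,-0.095]
    - [0,-3,0,0,0,-0.095]
    - [2,-2,0,0,0,-0.095]
    - [3,-1,1,0,0,0]
    - [3,-1,1,0,0,0]
    - [3,0,1,0,0,0]
    - [0,0,0,0,0,0]

```text
clock: 23.17
tool_pos: [0.4709, -0.1863, 0.1054]
tool_rot: [[-0.904, -0.425, -0.041], [-0.426, 0.905, 0.006], [0.035, 0.023, -0.999]]
ft_force: [-2.1, 0.4, -0.8]
width: 0.598
```

Run:
```python
from h import *
stat()
b=([427.,-167.],128,35,23.6)
c,y=tgt(b,-16);go(c,.03,y)
```

```text
t 23.17 pos [ 0.4709 -0.1863  0.1054] chest [ -93.2 -296.2] yaw -154.8 zdir [-0.041  0.006 -0.999] w 50.8 f [-2.1  0.4 -0.8] j [-21.  19. -18.  55.  -1. -46.]
turn [ 0.023 -0.035  0.028] then shift cm (new axes) [4.85 3.53 7.54] pos [ 0.4709 -0.1863  0.1054] j [-21.  19. -18.  55.  -1. -46.]
```

Emit:
drive_tool:
  plan:
    - [1.5,1.1,0,0.012,-0.018,0.014]
    - [1.7,1.2,1,0.012,-0.018,0.014]
    - [1.5,1.1,2,0,0,0]
    - [0,0,2,0,0,0]
    - [0,0,1,0,0,0]
    - [0,0,0,0,0,0]

```text
clock: 23.67
tool_pos: [0.401, -0.1714, 0.0357]
tool_rot: [[-0.919, -0.394, -0.013], [-0.394, 0.919, 0.006], [0.01, 0.011, -1.0]]
ft_force: [-1.0, 0.1, 0.0]
width: 0.606
```

Run:
```python
from h import *
stat()
b=([427.,-167.],128,35,23.6)
c,y=tgt(b,-16);go(c,-.028,y)
```

```text
t 23.67 pos [ 0.401  -0.1714  0.0357] chest [-162.3 -277.7] yaw -156.8 zdir [-0.013  0.006 -1.   ] w 51.5 f [-1.   0.1  0. ] j [-23.  16. -35.  40.   0. -46.]
turn [ 0.011 -0.01  -0.007] then shift cm (new axes) [-0.96 -0.64  6.37] pos [ 0.401  -0.1714  0.0357] j [-23.  16. -35.  40.   0. -46.]
```

Emit:
drive_tool:
  plan:
    - [-0.5,-0.3,0.5,0.011,-0.01,-0.007]
    - [-0.4,-0.3,1,0,0,0]
    - [0,0,1,0,0,0]
    - [0,0,1,0,0,0]
    - [0,0,0,0,0,0]

```text
clock: 24.08
tool_pos: [0.4111, -0.1718, -0.0037]
tool_rot: [[-0.916, -0.401, -0.005], [-0.401, 0.916, 0.003], [0.003, 0.005, -1.0]]
ft_force: [-0.1, -0.5, -0.4]
width: 0.597
```

Run:
```python
from h import *
stat()
b=([427.,-167.],128,35,23.6)
c,y=tgt(b,-16);go(c,-.028,y)
pic("side","c2",200,380,260,460,4)
```

```text
t 24.08 pos [ 0.4111 -0.1718 -0.0037] chest [-152.2 -278.6] yaw -156.3 zdir [-0.005  0.003 -1.   ] w 50.8 f [-0.1 -0.5 -0.4] j [-23.  19. -38.  33.   0. -46.]
turn [ 0.005 -0.003  0.001] then shift cm (new axes) [-0.05 -0.2   2.43] pos [ 0.4111 -0.1718 -0.0037] j [-23.  19. -38.  33.   0. -46.]
```

View pics/c2.png

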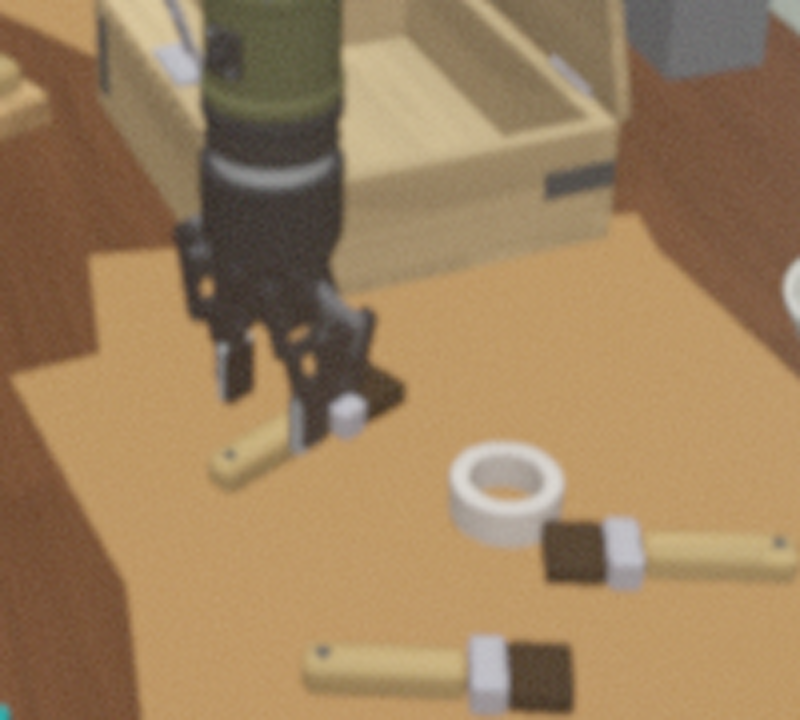

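Emit:
drive_tool:
  plan:
    - [0,-0.15,0.8,0,0,0]
    - [0,0,0.8,0,0,0]
    - [0,0,0.7,0,0,0]
    - [0,0,0.1,0,0,0]

```text
clock: 24.47
tool_pos: [0.4145, -0.1741, -0.0281]
tool_rot: [[-0.916, -0.402, -0.002], [-0.402, 0.916, 0.001], [0.001, 0.002, -1.0]]
ft_force: [-0.2, 0.4, 0.7]
width: 0.601
```

Emit:
drive_tool:
  plan:
    - [0,0,0.05,0,0,0]
    - [0,0,0.05,0,0,0]
    - [0,0,0,0,0,0]
    - [0,0,0,0,0,0]
    - [0,0,0,0,0,0]
  gripper: 1
  squeeze: 60

```text
clock: 24.88
tool_pos: [0.4194, -0.1767, -0.0248]
tool_rot: [[-0.916, -0.401, 0.007], [-0.401, 0.916, -0.003], [-0.005, -0.006, -1.0]]
ft_force: [0.8, -0.6, -1.1]
width: 0.242
```

Run:
```python
from h import *
stat()
```

```text
t 24.88 pos [ 0.4194 -0.1767 -0.0248] chest [-144.2 -284. ] yaw -156.4 zdir [ 0.007 -0.003 -1.   ] w 20.5 f [ 0.8 -0.6 -1.1] j [-23.  21. -39.  30.  -0. -46.]
```

Emit:
drive_tool:
  plan:
    - [0,0,-2,0,0,0]
    - [0,0,-3,0,0,0]
    - [0,0,-3,0,0,0]
    - [0,0,-3,0,0,0]
    - [0,0,-3,0,0,0.09]
    - [-2,0,-1.5,0,0,0.09]
    - [-3,0,0,0,0,0.09]
    - [-3,0,0,0,0,0.09]
    - [-3,0,0,0,0,0]
    - [0,0,0,0,0,0]

```text
clock: 25.72
tool_pos: [0.5224, -0.1551, 0.1334]
tool_rot: [[-1.0, -0.031, -0.004], [-0.031, 1.0, 0.002], [0.004, 0.002, -1.0]]
ft_force: [1.4, -1.0, -0.4]
width: 0.243
```

Run:
```python
from h import *
stat();go(c2w(5,-22),.12,182.9)
pic("side","c3",100,380,250,500,2.4)
```

```text
t 25.72 pos [ 0.5224 -0.1551  0.1334] chest [ -40.1 -267.6] yaw -178.2 zdir [-0.004  0.002 -1.   ] w 20.7 f [ 1.4 -1.  -0.4] j [-17.  19. -13.  58.   0. -18.]
turn [ 0.002 -0.004 -0.02 ] then shift cm (new axes) [-4.51 24.56  1.34] pos [ 0.5224 -0.1551  0.1334] j [-17.  19. -13.  58.   0. -18.]
```

View pics/c3.png

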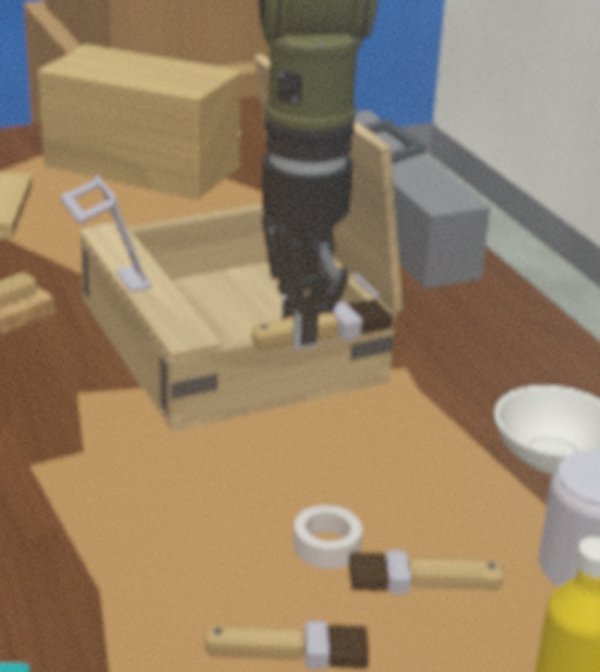

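Emit:
drive_tool:
  plan:
    - [-1,1,0,0,0,-0.02]
    - [-1,3,-0.3,0,0,0]
    - [-1,3,-0.3,0,0,0]
    - [-0.5,3,0,0,0,0]
    - [0,3,0,0,0,0]
    - [0,3,0,0,0,0]
    - [0,3,0,0,0,0]
    - [0,3,0,0,0,0]
    - [0,2,0,0,0,0]
    - [0,0,0,0,0,0]

```text
clock: 26.6
tool_pos: [0.5314, 0.0971, 0.1328]
tool_rot: [[-0.998, -0.05, -0.028], [-0.05, 0.999, 0.005], [0.028, 0.006, -1.0]]
ft_force: [0.6, -0.2, -1.0]
width: 0.238
```

Run:
```python
from h import *
stat();go(c2w(5,-22),.0,182.9)
pic("side","c4",100,380,250,500,2.4)
```

```text
t 26.6 pos [0.5314 0.0971 0.1328] chest [-18.4 -16.2] yaw -177.1 zdir [-0.028  0.005 -1.   ] w 20.2 f [ 0.6 -0.2 -1. ] j [ 10.  20. -12.  60.   1.   7.]
turn [ 0.006 -0.028 -0.   ] then shift cm (new axes) [-2.34 -0.58 13.28] pos [0.5314 0.0971 0.1328] j [ 10.  20. -12.  60.   1.   7.]
```

View pics/c4.png

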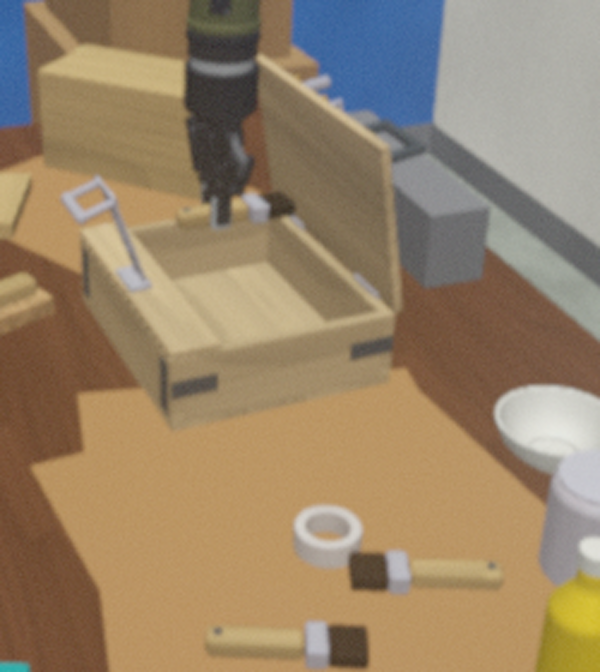

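Correct x and tilt while descending.

Emit:
drive_tool:
  plan:
    - [-0.8,-0.2,0,0,-0.014,0]
    - [-0.8,-0.2,1,0,-0.014,0]
    - [-0.4,0,2,0,0,0]
    - [0,0,2,0,0,0]
    - [0,0,2,0,0,0]
    - [0,0,2,0,0,0]
    - [0,0,1,0,0,0]
    - [0,0,0,0,0,0]

```text
clock: 27.32
tool_pos: [0.554, 0.0823, 0.0289]
tool_rot: [[-0.999, -0.041, 0.007], [-0.041, 0.999, 0.0], [-0.007, 0.0, -1.0]]
ft_force: [-0.4, -0.0, -0.9]
width: 0.244
```

Run:
```python
from h import *
stat();go(c2w(5,-22),.0,182.9)
pic("side","c5",100,380,250,500,2.4)
```

```text
t 27.32 pos [0.554  0.0823 0.0289] chest [  3.4 -32.1] yaw -177.7 zdir [ 0.007  0.    -1.   ] w 20.7 f [-0.4 -0.  -0.9] j [  8.  25. -20.  44.  -0.   6.]
turn [ 0.     0.007 -0.01 ] then shift cm (new axes) [-0.16  1.01  2.89] pos [0.554  0.0823 0.0289] j [  8.  25. -20.  44.  -0.   6.]
```

View pics/c5.png

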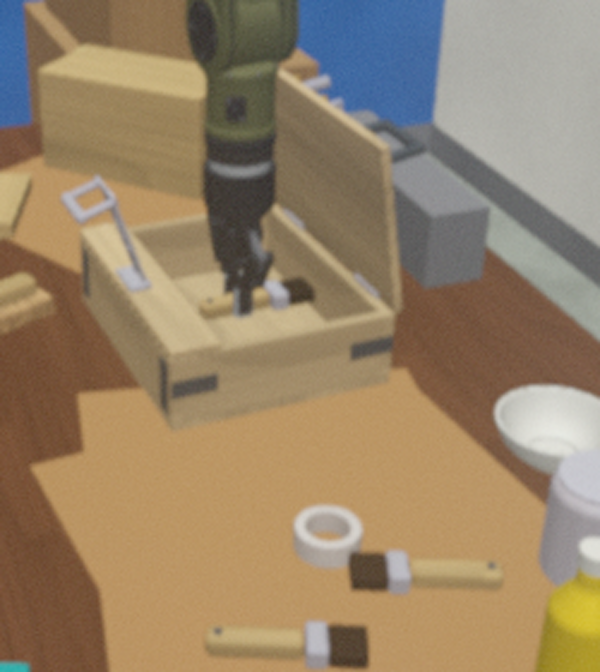

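Emit:
drive_tool:
  plan:
    - [-0.1,0.5,0.7,0,0,0]
    - [0,0.5,0.8,0,0,0]
    - [0,0.2,0.7,0,0,0]
    - [0,0,0.4,0,0,0]
    - [0,0,0,0,0,0]

```text
clock: 27.78
tool_pos: [0.5582, 0.0936, 0.0042]
tool_rot: [[-0.999, -0.037, 0.013], [-0.037, 0.999, 0.001], [-0.013, 0.0, -1.0]]
ft_force: [-0.3, -0.0, -0.7]
width: 0.24
```

Run:
```python
from h import *
stat()
```

```text
t 27.78 pos [0.5582 0.0936 0.0042] chest [  8.2 -21. ] yaw -177.9 zdir [ 0.013  0.001 -1.   ] w 20.4 f [-0.3 -0.  -0.7] j [ 10.  27. -22.  40.  -0.   7.]
```

Release at z 0.004 and rise.

Emit:
drive_tool:
  plan:
    - [0,0,0.3,0,0,0]
    - [0,0,0,0,0,0]
    - [0,0,0,0,0,0]
    - [0,0,-1.5,0,0,0]
    - [0,0,-3,0,0,0]
    - [0,0,-3,0,0,0]
    - [0,0,-3,0,0,0]
    - [0,0,-3,0,0,0]
    - [0,0,-1,0,0,0]
  gripper: 0.5

```text
clock: 28.53
tool_pos: [0.5539, 0.0936, 0.1502]
tool_rot: [[-0.999, -0.039, 0.008], [-0.039, 0.999, -0.0], [-0.008, -0.001, -1.0]]
ft_force: [1.9, 0.1, -0.4]
width: 0.499
```

Run:
```python
from h import *
stat()
pic("side","d1",100,380,250,500,2.4)
s=pic("top","d1t",100,300,180,500,2.4)
for b in brushes(s,world(s)): print(*b[:5],b[6])
```

```text
t 28.53 pos [0.5539 0.0936 0.1502] chest [  3.9 -20.8] yaw -177.8 zdir [ 0.008 -0.    -1.   ] w 42.4 f [ 1.9  0.1 -0.4] j [10. 20. -9. 61. -0.  7.]
[ 776. -206.] 101 97 -88.8 0 (385, 132)
[ 547. -308.] 182 73 134.7 83 (415, 209)
[525.  19.] 62 21 -165.3 23 (307, 212)
[ 394. -504.] 261 89 3.5 4 (485, 255)
[ 427. -366.] 130 36 -24.0 91 (437, 247)
[ 428. -833.] 81 12 -1.0 0 (590, 253)
[372. 523.] 164 50 68.9 3 (136, 258)
[312. 236.] 110 61 22.2 3 (233, 282)
[ 159. -327.] 129 36 160.6 14 (422, 337)
[ 61. -81.] 51 29 35.7 0 (338, 371)
```

View pics/d1.png

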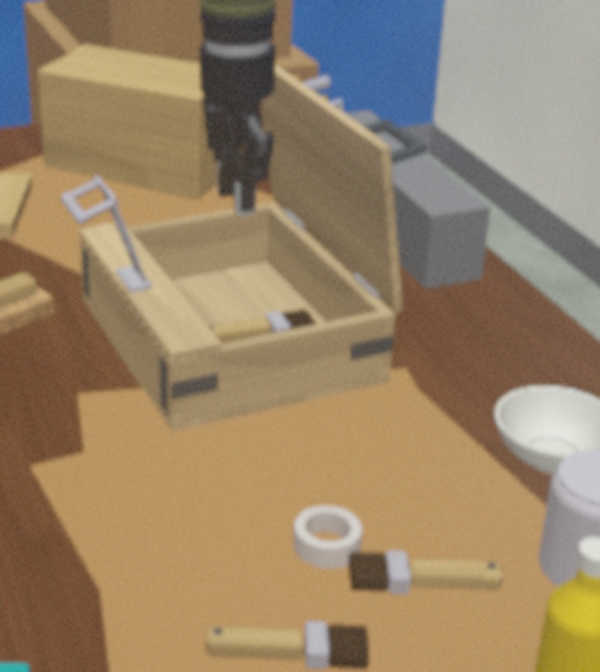

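View pics/d1t.png

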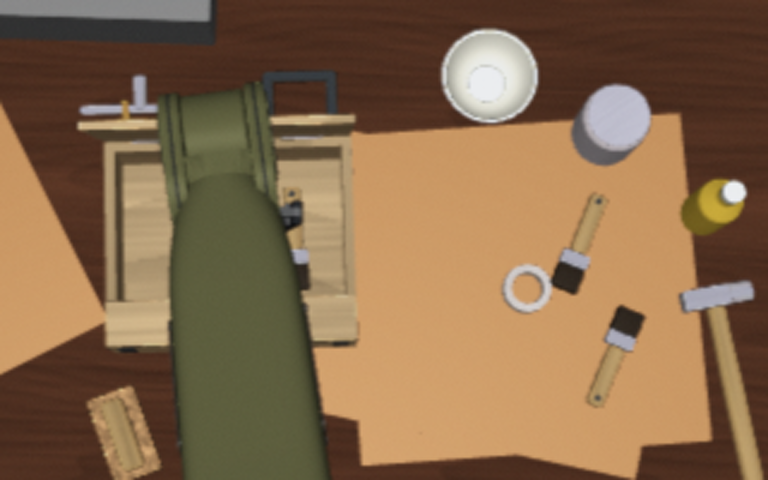

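Emit:
drive_tool:
  plan:
    - [0,-2,0,0,0,0]
    - [0,-3.5,0,0,0,0]
    - [0,-3.5,0,0,0,0]
    - [0,-3.5,0,0,0,0]
    - [0,-3.5,0,0,0,0]
    - [0,-3.5,0,0,0,0]
    - [0,-3.5,0,0,0,0]
    - [1,-3.5,0,0,0,0]
    - [1,-3.5,0,0,0,0]
    - [0,0,0,0,0,0]

```text
clock: 29.47
tool_pos: [0.5415, -0.2164, 0.1348]
tool_rot: [[-0.999, -0.048, -0.005], [-0.048, 0.999, 0.003], [0.005, 0.003, -1.0]]
ft_force: [0.7, -0.2, 0.1]
width: 0.498
```

Run:
```python
from h import *
stat()
b=([426.5,-366.],130,36,-22.3)
c,y=tgt(b,-16);print(c,y);go(c,.05,y)
```

```text
t 29.47 pos [ 0.5415 -0.2164  0.1348] chest [ -24.2 -329.8] yaw -177.3 zdir [-0.005  0.003 -1.   ] w 42.3 f [ 0.7 -0.2  0.1] j [-22.  23.  -7.  61.   0. -25.]
[ 0.41169664 -0.3599287 ] 157.7
turn [ 0.002 -0.006  0.437] then shift cm (new axes) [  6.57 -18.2    8.48] pos [ 0.5415 -0.2164  0.1348] j [-22.  23.  -7.  61.   0. -25.]
```

Emit:
drive_tool:
  plan:
    - [0,0,0,0,0,0.11]
    - [0,0,0,0,0,0.11]
    - [0,0,0,0,0,0.11]
    - [0,-1,0,0,0,0.107]
    - [1,-3,0,0,0,0]
    - [1.2,-3.5,1,0,0,0]
    - [1.2,-3.5,1.5,0,0,0]
    - [1.2,-3.5,2,0,0,0]
    - [1,-3,2,0,0,0]
    - [0,0,0,0,0,0]

```text
clock: 30.3
tool_pos: [0.4109, -0.3545, 0.0539]
tool_rot: [[-0.916, 0.4, -0.019], [0.4, 0.916, 0.012], [0.022, 0.003, -1.0]]
ft_force: [-0.4, 0.2, -0.4]
width: 0.5
```

Run:
```python
from h import *
stat()
b=([426.5,-366.],130,36,-22.3)
c,y=tgt(b,-16);print(c,y);go(c,-.02,y)
```

```text
t 30.3 pos [ 0.4109 -0.3545  0.0539] chest [-161.6 -461.1] yaw 156.4 zdir [-0.019  0.012 -1.   ] w 42.5 f [-0.4  0.2 -0.4] j [-41.  24. -19.  49.  -0. -17.]
[ 0.41169664 -0.3599287 ] 157.7
turn [ 0.004 -0.022 -0.023] then shift cm (new axes) [-0.28 -0.48  7.39] pos [ 0.4109 -0.3545  0.0539] j [-41.  24. -19.  49.  -0. -17.]
```

Emit:
drive_tool:
  plan:
    - [-0.2,-0.2,0.8,0,-0.011,-0.012]
    - [-0.2,-0.3,1.2,0,-0.011,-0.012]
    - [0,0,1.2,0,0,0]
    - [0,0,1.2,0,0,0]
    - [0,0,0.8,0,0,0]
    - [0,0,0,0,0,0]

```text
clock: 30.8
tool_pos: [0.4071, -0.3553, -0.0071]
tool_rot: [[-0.924, 0.382, -0.006], [0.382, 0.924, 0.013], [0.01, 0.01, -1.0]]
ft_force: [-0.6, 0.0, -0.3]
width: 0.503
```

Run:
```python
from h import *
stat()
b=([426.5,-366.],130,36,-22.3)
c,y=tgt(b,-16);go(c,-.028,y)
pic("side","d2",250,430,280,480,4)
```

```text
t 30.8 pos [ 0.4071 -0.3553 -0.0071] chest [-165.5 -461.7] yaw 157.6 zdir [-0.006  0.013 -1.   ] w 42.7 f [-0.6  0.  -0.3] j [-41.  27. -24.  39.   0. -19.]
turn [ 0.01  -0.01  -0.002] then shift cm (new axes) [-0.61 -0.26  2.09] pos [ 0.4071 -0.3553 -0.0071] j [-41.  27. -24.  39.   0. -19.]
```

View pics/d2.png

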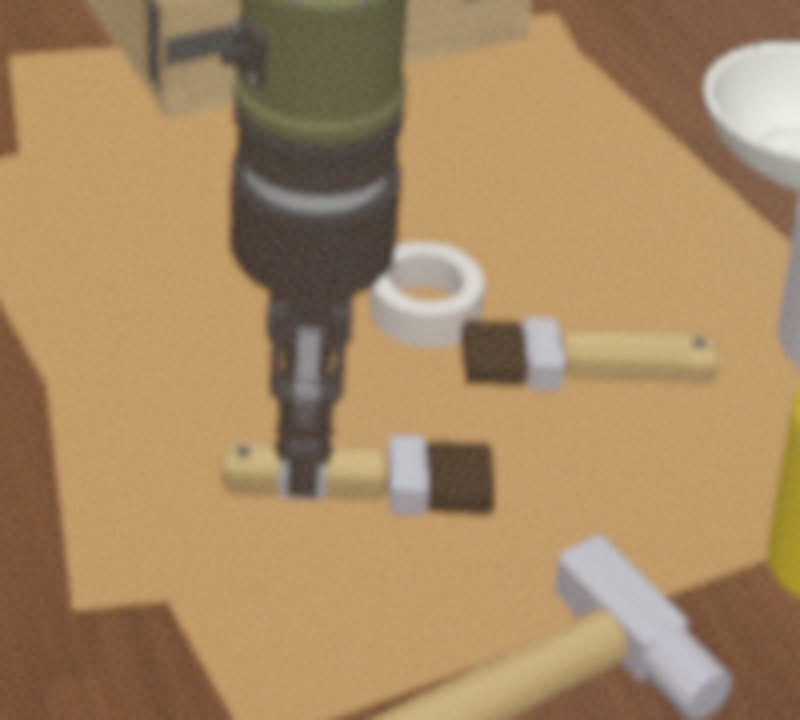

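Emit:
drive_tool:
  plan:
    - [-0.5,-0.15,0.5,0.005,-0.005,0]
    - [-0.4,-0.1,0.7,0,0,0]
    - [0,0,0.7,0,0,0]
    - [0,0,0.3,0,0,0]
    - [0,0,0,0,0,0]

```text
clock: 31.27
tool_pos: [0.4179, -0.362, -0.0282]
tool_rot: [[-0.925, 0.38, 0.0], [0.38, 0.925, 0.003], [0.001, 0.003, -1.0]]
ft_force: [-2.2, 2.6, 9.9]
width: 0.502
```

Run:
```python
from h import *
stat()
b=([426.5,-366.],130,36,-22.3)
c,y=tgt(b,-14);go(c,-.028,y)
```

```text
t 31.27 pos [ 0.4179 -0.362  -0.0282] chest [-155.1 -469. ] yaw 157.7 zdir [ 0.     0.003 -1.   ] w 42.6 f [-2.2  2.6  9.9] j [-41.  29. -24.  37.   0. -19.]
turn [ 0.003 -0.001 -0.001] then shift cm (new axes) [ 0.45 -0.04 -0.02] pos [ 0.4179 -0.362  -0.0282] j [-41.  29. -24.  37.   0. -19.]
```

Emit:
drive_tool:
  plan:
    - [0,0,-0.5,0,0,0]
    - [0,0,0,0,0,0]
    - [0,0,0,0,0,0]
    - [0,0,0,0,0,0]
    - [0,0,0,0,0,0]
  gripper: 1

```text
clock: 31.68
tool_pos: [0.4192, -0.3627, -0.0218]
tool_rot: [[-0.925, 0.38, 0.003], [0.38, 0.925, 0.001], [-0.002, 0.002, -1.0]]
ft_force: [-0.4, 0.8, -0.8]
width: 0.244
```

Emit:
drive_tool:
  plan:
    - [0,0,-1,0,0,0]
    - [0,0,-3,0,0,0]
    - [0,0,-3,0,0,0]
    - [0,0,-3,0,0,0]
    - [0,0,-3,0,0,0]
    - [0,0,-3,0,0,0]
    - [0,0,-2,0,0,0]
    - [0,0,0,0,0,0]

```text
clock: 32.35
tool_pos: [0.4151, -0.3601, 0.1661]
tool_rot: [[-0.925, 0.38, -0.005], [0.38, 0.925, 0.008], [0.008, 0.006, -1.0]]
ft_force: [0.5, 0.2, 0.2]
width: 0.24
```

Run:
```python
from h import *
stat();go(c2w(8,28),.16,182.9)
pic("side","d3",100,430,250,500,1.8)
```

```text
t 32.35 pos [ 0.4151 -0.3601  0.1661] chest [-157.7 -467. ] yaw 157.7 zdir [-0.005  0.008 -1.   ] w 20.4 f [0.5 0.2 0.2] j [-41.  19.  -8.  63.   0. -19.]
turn [ 0.007 -0.006 -0.441] then shift cm (new axes) [-16.57  49.5    0.61] pos [ 0.4151 -0.3601  0.1661] j [-41.  19.  -8.  63.   0. -19.]
```

View pics/d3.png

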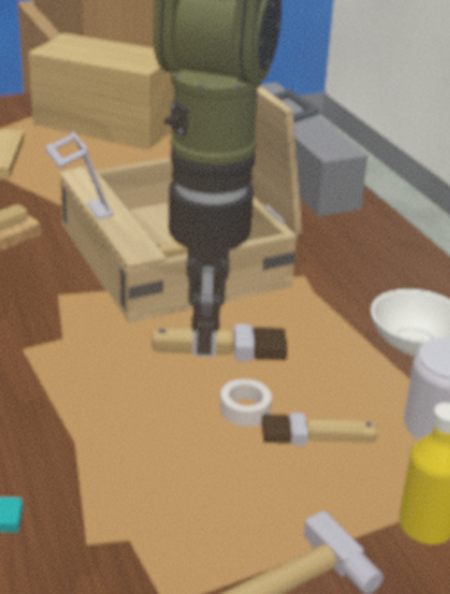

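Emit:
drive_tool:
  plan:
    - [0,0,0,0,0,-0.11]
    - [0,0,0,0,0,-0.11]
    - [0,0,0,0,0,-0.11]
    - [-1,0,0,0,0,-0.11]
    - [-3,1.5,0,0,0,0]
    - [-3,2,0,0,0,0]
    - [-3,2,0,0,0,0]
    - [-3,2.5,0,0,0,0]
    - [-3,3,0,0,0,0]
    - [0,3,0,0,0,0]

```text
clock: 33.23
tool_pos: [0.5607, -0.2074, 0.1483]
tool_rot: [[-0.998, -0.058, -0.025], [-0.058, 0.998, 0.019], [0.024, 0.02, -1.0]]
ft_force: [1.1, -0.2, -0.0]
width: 0.242
```

Run:
```python
from h import *
stat();go(c2w(8,28),.15,182.9)
```

```text
t 33.23 pos [ 0.5607 -0.2074  0.1483] chest [  -4.6 -321.8] yaw -176.7 zdir [-0.025  0.019 -1.   ] w 20.6 f [ 1.1 -0.2 -0. ] j [-21.  25.  -1.  65.   0. -24.]
turn [ 0.02  -0.024  0.007] then shift cm (new axes) [-1.26 34.98 -0.17] pos [ 0.5607 -0.2074  0.1483] j [-21.  25.  -1.  65.   0. -24.]
```

Emit:
drive_tool:
  plan:
    - [-0.3,2,-0.2,0.02,-0.024,0]
    - [-0.3,3.5,-0.1,0,0,0]
    - [-0.3,3.5,-0.1,0,0,0]
    - [-0.3,3.5,-0.1,0,0,0]
    - [-0.3,3.5,0,0,0,0]
    - [-0.3,3.5,0,0,0,0]
    - [-0.3,3.5,0,0,0,0]
    - [-0.3,3.5,0,0,0,0]
    - [-0.3,3.5,0,0,0,0]
    - [-0.3,3,0,0,0,0]

```text
clock: 34.07
tool_pos: [0.5578, 0.1405, 0.1329]
tool_rot: [[-0.998, -0.057, -0.033], [-0.057, 0.998, 0.001], [0.032, 0.003, -0.999]]
ft_force: [0.1, 0.3, -0.4]
width: 0.243
```

Run:
```python
from h import *
stat();go(c2w(8,28),.02,182.9)
pic("side","d4",100,380,250,500,2.4)
```

```text
t 34.07 pos [0.5578 0.1405 0.1329] chest [10.2 25.8] yaw -176.7 zdir [-0.033  0.001 -0.999] w 20.7 f [ 0.1  0.3 -0.4] j [14. 23. -6. 62.  0. 11.]
turn [ 0.003 -0.032  0.007] then shift cm (new axes) [ 0.22  0.22 11.29] pos [0.5578 0.1405 0.1329] j [14. 23. -6. 62.  0. 11.]
```

View pics/d4.png

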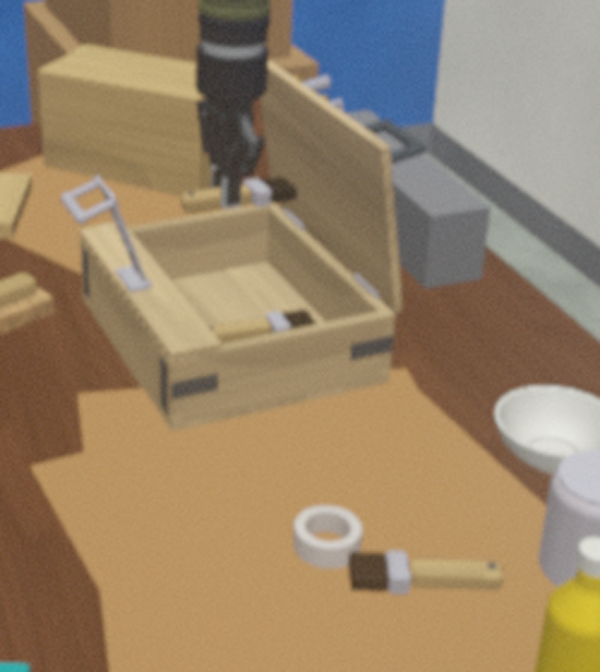

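Emit:
drive_tool:
  plan:
    - [0,0,1,0,-0.016,0]
    - [0,0,2,0,-0.016,0]
    - [0,0,2,0,0,0]
    - [0,0,2,0,0,0]
    - [0,0,2,0,0,0]
    - [0,0,1.5,0,0,0]
    - [0,0,0.7,0,0,0]
    - [0,0,0,0,0,0]

```text
clock: 34.78
tool_pos: [0.5465, 0.1492, 0.0042]
tool_rot: [[-0.997, -0.072, -0.017], [-0.072, 0.997, 0.004], [0.017, 0.005, -1.0]]
ft_force: [0.5, -0.2, -1.5]
width: 0.241
```

Run:
```python
from h import *
stat();go(c2w(8,28),.006,182.9)
```

```text
t 34.78 pos [0.5465 0.1492 0.0042] chest [-0.7 35.1] yaw -175.9 zdir [-0.017  0.004 -1.   ] w 20.5 f [ 0.5 -0.2 -1.5] j [ 15.  28. -19.  43.   0.  11.]
turn [ 0.005 -0.017  0.021] then shift cm (new axes) [-0.87 -0.71 -0.18] pos [0.5465 0.1492 0.0042] j [ 15.  28. -19.  43.   0.  11.]
```

Emit:
drive_tool:
  plan:
    - [0,0,0,0,0,0]
    - [0,0,0,0,0,0]
    - [0,0,0,0,0,0]
    - [0,0,-1.5,0,-0.01,0]
    - [0,0,-3,0,0,0]
    - [0,0,-3,0,0,0]
    - [0,0,-3,0,0,0]
    - [0,0,-3,0,0,0]
    - [0,0,-1,0,0,0]
  gripper: 0.5

```text
clock: 35.53
tool_pos: [0.5473, 0.1477, 0.1625]
tool_rot: [[-0.997, -0.071, -0.002], [-0.071, 0.997, 0.005], [0.002, 0.005, -1.0]]
ft_force: [0.4, -0.0, 0.2]
width: 0.501
```

Emit:
drive_tool:
  plan:
    - [0,-2,0,0,0,0]
    - [0,-3.5,0,0,0,0]
    - [0,-3.5,0,0,0,0]
    - [0,-3.5,0,0,0,0]
    - [0,-3.5,0,0,0,0]
    - [0,-3.5,0,0,0,0]
    - [0,-3.5,0,0,0,0]
    - [0,-3.5,0,0,0,0]
    - [0,-3.5,0,0,0,0]
    - [0,-3.5,0,0,0,0]

```text
clock: 36.37
tool_pos: [0.586, -0.192, 0.1953]
tool_rot: [[-0.995, -0.086, 0.054], [-0.086, 0.996, 0.008], [-0.055, 0.003, -0.999]]
ft_force: [0.9, 0.3, -0.5]
width: 0.502
```

Run:
```python
from h import *
stat()
pic("side","e1",100,380,250,500,2.4)
s=pic("top","e1t",100,300,180,500,2.4)
for b in brushes(s,world(s)): print(*b[:5],b[6])
```

```text
t 36.37 pos [ 0.586  -0.192   0.1953] chest [  21.4 -307.7] yaw -175.0 zdir [ 0.054  0.008 -0.999] w 42.7 f [ 0.9  0.3 -0.5] j [-19.  22.   1.  66.   1. -24.]
[ 776. -206.] 101 97 -88.1 12 (384, 132)
[597.  88.] 90 44 -6.4 64 (286, 187)
[597. 151.] 54 42 -35.3 73 (264, 188)
[529.  31.] 65 43 172.4 93 (304, 212)
[525.  89.] 40 23 -7.3 0 (285, 212)
[ 394. -504.] 261 89 3.5 2 (485, 255)
[372. 523.] 163 51 68.9 1 (136, 258)
[312. 236.] 110 61 22.3 0 (233, 282)
[ 159. -328.] 129 37 162.0 14 (422, 337)
```

View pics/e1.png

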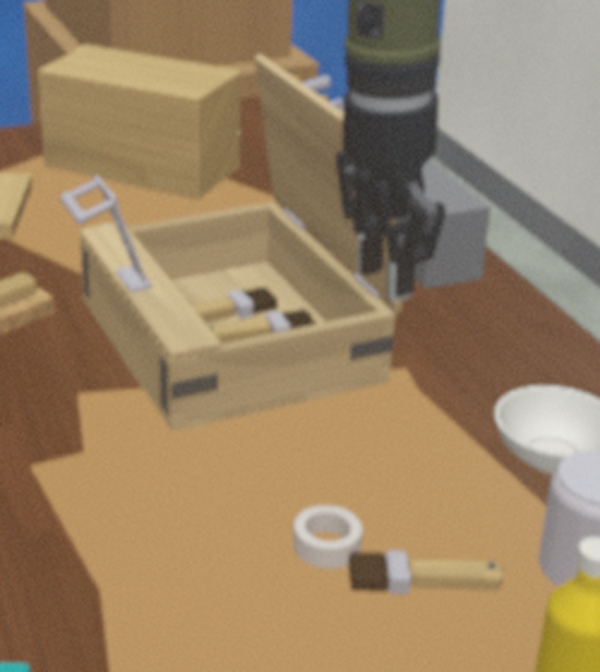

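View pics/e1t.png

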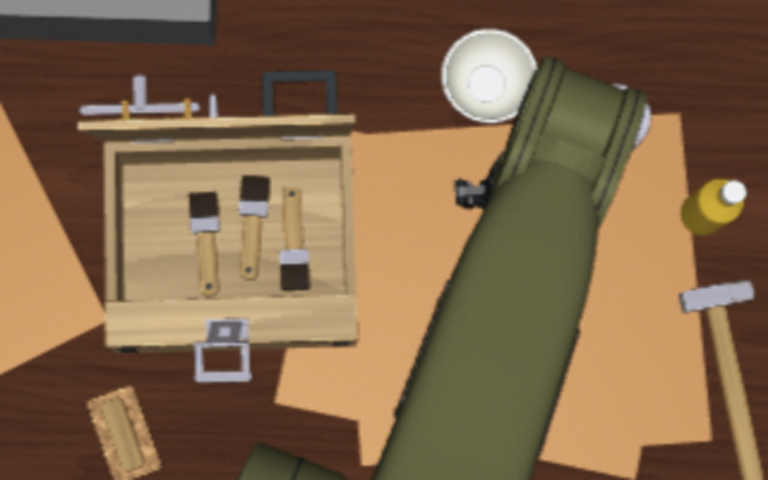

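Run:
```python
from h import *
s=ctrl.snapshot("top")
f=lambda a,b,h:ray(s,180+(a+.5)/2.4-.5,100+(b+.5)/2.4-.5,h)[:2]
print("tin",f(616,115,.1),"glue",f(734,192,.15))
stat();go([.591,-.330],.1,161.8)
```

```text
tin [ 0.71662781 -0.34847599] glue [ 0.61611143 -0.47755174]
t 36.52 pos [ 0.5862 -0.1928  0.1948] chest [  21.6 -308.5] yaw -175.3 zdir [ 0.054  0.008 -0.999] w 42.6 f [ 0.5 -0.5  0.2] j [-19.  22.   1.  66.   1. -24.]
turn [0.014 0.053 0.4  ] then shift cm (new axes) [ -4.74 -12.88   9.48] pos [ 0.5862 -0.1928  0.1948] j [-19.  22.   1.  66.   1. -24.]
```

Emit:
drive_tool:
  plan:
    - [0,0,0,0,0.026,0.1]
    - [0,0,0,0,0.027,0.1]
    - [0,0,0,0,0,0.1]
    - [-0.5,-1,0,0,0,0.1]
    - [-1,-2.5,0,0,0,0]
    - [-1,-2.5,1.5,0,0,0]
    - [-1,-2.5,2,0,0,0]
    - [-0.8,-2.5,2,0,0,0]
    - [0,-1,2,0,0,0]
    - [0,0,0,0,0,0]

```text
clock: 37.35
tool_pos: [0.595, -0.311, 0.1357]
tool_rot: [[-0.948, 0.317, 0.021], [0.317, 0.948, 0.005], [-0.019, 0.012, -1.0]]
ft_force: [-1.1, 1.2, -0.2]
width: 0.499
```

Run:
```python
from h import *
stat();go([.591,-.330],.04,161.8)
pic("side","e2",180,400,300,520,3)
```

```text
t 37.35 pos [ 0.595  -0.311   0.1357] chest [  24.4 -427. ] yaw 161.5 zdir [ 0.021  0.005 -1.   ] w 42.4 f [-1.1  1.2 -0.2] j [-28.  30.   6.  65.   1. -10.]
turn [ 0.012  0.019 -0.005] then shift cm (new axes) [-0.21 -1.93  9.57] pos [ 0.595  -0.311   0.1357] j [-28.  30.   6.  65.   1. -10.]
```

View pics/e2.png

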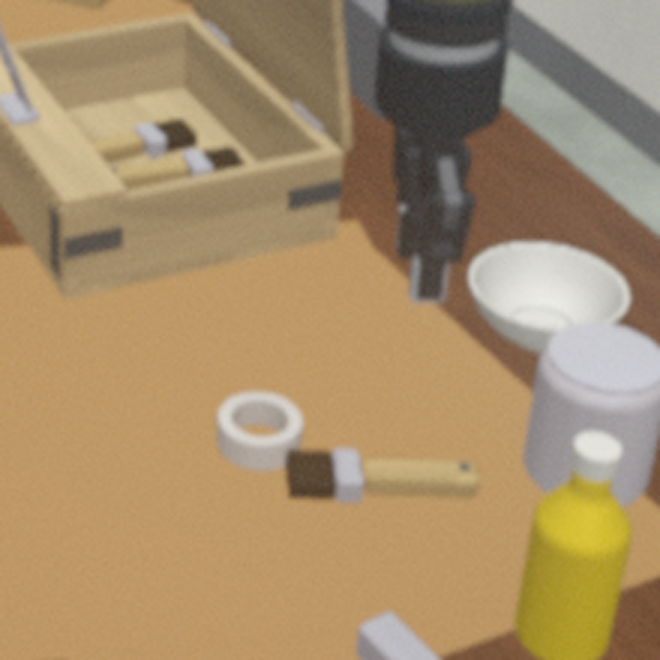

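Emit:
drive_tool:
  plan:
    - [0,-0.7,1,0,0.01,0]
    - [0,-0.7,2,0,0.01,0]
    - [0,-0.4,2,0,0,0]
    - [0,0,2,0,0,0]
    - [0,0,2,0,0,0]
    - [0,0,1,0,0,0]
    - [0,0,0,0,0,0]

```text
clock: 37.98
tool_pos: [0.5981, -0.3234, 0.0402]
tool_rot: [[-0.952, 0.307, 0.015], [0.307, 0.952, 0.007], [-0.012, 0.011, -1.0]]
ft_force: [0.2, 0.3, 1.2]
width: 0.502
```

Run:
```python
from h import *
stat();go([.591,-.330],-.024,161.8)
pic("side","e3",180,400,300,520,3)
```

```text
t 37.98 pos [ 0.5981 -0.3234  0.0402] chest [  26.9 -439.5] yaw 162.1 zdir [ 0.015  0.007 -1.   ] w 42.7 f [0.2 0.3 1.2] j [-29.  35.  -0.  54.   1. -11.]
turn [0.011 0.012 0.006] then shift cm (new axes) [ 0.47 -0.85  6.42] pos [ 0.5981 -0.3234  0.0402] j [-29.  35.  -0.  54.   1. -11.]
```

View pics/e3.png

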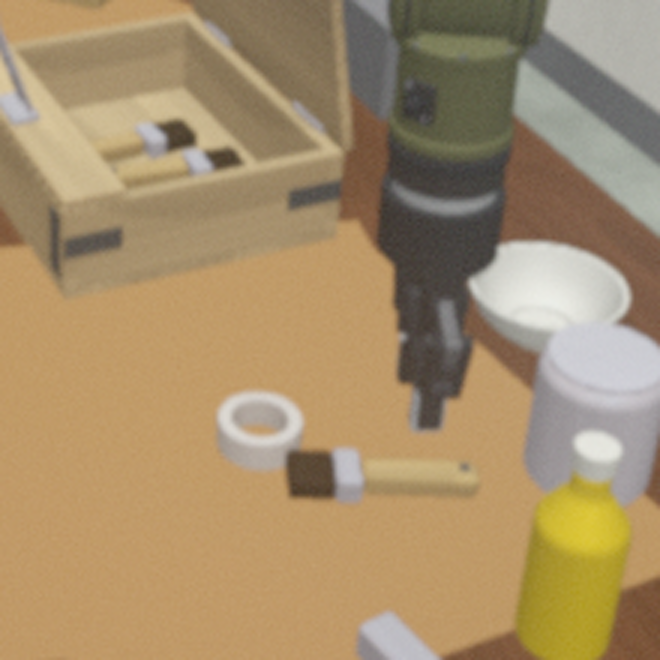

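Emit:
drive_tool:
  plan:
    - [0.3,-0.5,0.5,0.01,0.01,0]
    - [0.2,-0.3,1.2,0,0,0]
    - [0,0,1.2,0,0,0]
    - [0,0,1,0,0,0]
    - [0,0,0,0,0,0]

```text
clock: 38.45
tool_pos: [0.5951, -0.3315, 0.005]
tool_rot: [[-0.952, 0.305, 0.008], [0.305, 0.952, -0.006], [-0.01, -0.003, -1.0]]
ft_force: [0.0, -0.2, -0.2]
width: 0.496
```

Run:
```python
from h import *
stat();go([.591,-.330],-.024,161.8)
pic("side","e4",180,400,300,520,3)
```

```text
t 38.45 pos [ 0.5951 -0.3315  0.005 ] chest [  23.4 -447.4] yaw 162.2 zdir [ 0.008 -0.006 -1.   ] w 42.2 f [ 0.  -0.2 -0.2] j [-29.  37.  -3.  50.  -0. -11.]
turn [-0.003  0.01   0.007] then shift cm (new axes) [0.43 0.01 2.9 ] pos [ 0.5951 -0.3315  0.005 ] j [-29.  37.  -3.  50.  -0. -11.]
```

View pics/e4.png

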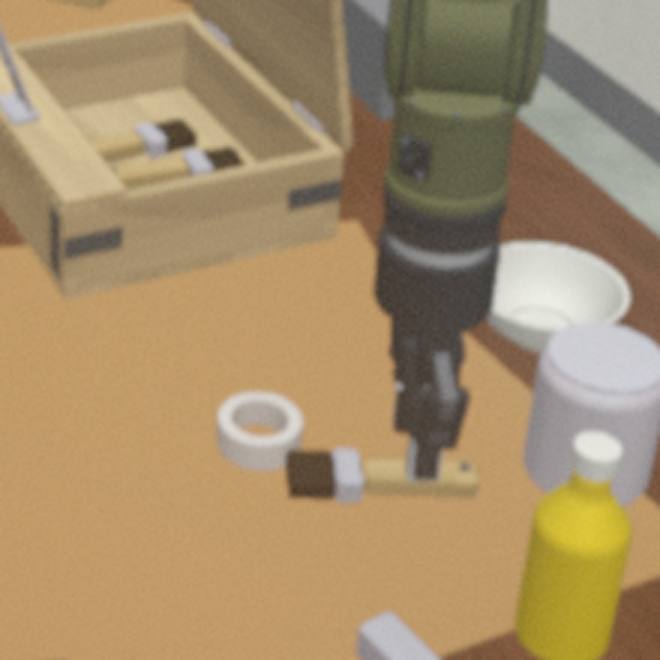

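Emit:
drive_tool:
  plan:
    - [0.4,0,0.6,0,0.01,0]
    - [0.4,0,0.8,0,0,0]
    - [0.2,0,0.8,0,0,0]
    - [0,0,0.4,0,0,0]
    - [0,0,0,0,0,0]

```text
clock: 38.92
tool_pos: [0.5865, -0.3291, -0.0208]
tool_rot: [[-0.952, 0.305, 0.001], [0.305, 0.952, -0.004], [-0.003, -0.004, -1.0]]
ft_force: [0.4, -0.7, -0.5]
width: 0.501
```

Run:
```python
from h import *
stat();go([.591,-.330],-.024,161.8)
pic("side","e5",180,400,300,520,3)
```

```text
t 38.92 pos [ 0.5865 -0.3291 -0.0208] chest [  15.  -444.6] yaw 162.2 zdir [ 0.001 -0.004 -1.   ] w 42.6 f [ 0.4 -0.7 -0.5] j [-29.  38.  -5.  47.  -0. -11.]
turn [-0.004  0.003  0.008] then shift cm (new axes) [-0.46  0.05  0.32] pos [ 0.5865 -0.3291 -0.0208] j [-29.  38.  -5.  47.  -0. -11.]
```

View pics/e5.png

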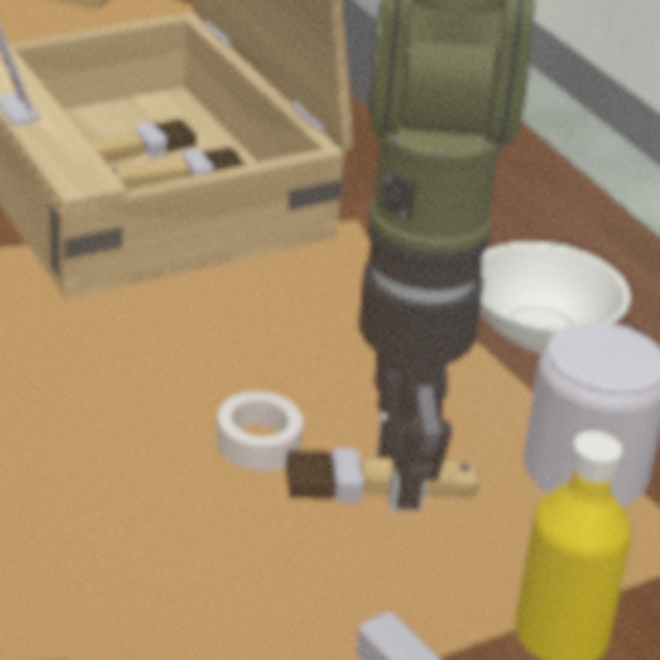

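Good. Grip and lift.

Emit:
drive_tool:
  plan:
    - [0,0,0.3,0,0,0]
    - [0,0,0,0,0,0]
    - [0,0,0,0,0,0]
    - [0,0,0,0,0,0]
    - [0,0,0,0,0,0]
  gripper: 1

```text
clock: 39.38
tool_pos: [0.5872, -0.3293, -0.0232]
tool_rot: [[-0.952, 0.305, 0.003], [0.305, 0.952, -0.005], [-0.004, -0.004, -1.0]]
ft_force: [0.2, -0.1, -0.1]
width: 0.241
```

Emit:
drive_tool:
  plan:
    - [0,0,-1,0,0,0]
    - [0,0,-3,0,0,0]
    - [0,0,-3,0,0,0]
    - [0,0,-3,0,0,0]
    - [0,0,-3,0,0,0]
    - [0,0,-3,0,0,0]
    - [0,0,-2,0,0,0]
    - [0,0,0,0,0,0]

```text
clock: 40.05
tool_pos: [0.5845, -0.3273, 0.1674]
tool_rot: [[-0.952, 0.305, -0.001], [0.305, 0.952, -0.003], [0.0, -0.003, -1.0]]
ft_force: [0.3, -0.2, 0.7]
width: 0.242
```

Run:
```python
from h import *
stat();go(c2w(20,80),.16,182.9)
pic("side","e6",100,400,300,520,2)
```

```text
t 40.05 pos [ 0.5845 -0.3273  0.1674] chest [  13.1 -442.8] yaw 162.2 zdir [-0.001 -0.003 -1.   ] w 20.6 f [ 0.3 -0.2  0.7] j [-29.  30.  11.  70.  -0. -11.]
turn [-0.003 -0.001 -0.361] then shift cm (new axes) [-0.69 52.28  0.74] pos [ 0.5845 -0.3273  0.1674] j [-29.  30.  11.  70.  -0. -11.]
```

View pics/e6.png

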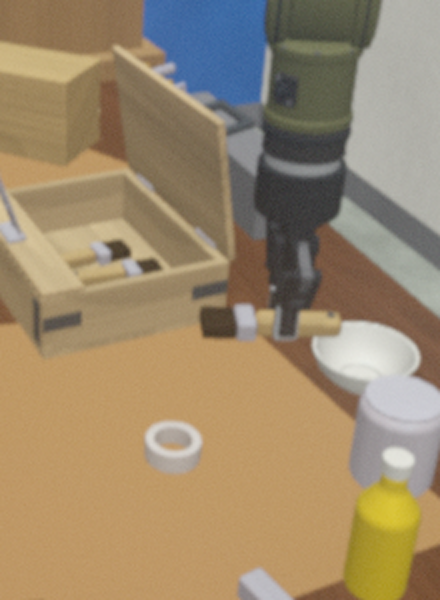

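Emit:
drive_tool:
  plan:
    - [0,1,0,0,0,-0.09]
    - [0,2,0,0,0,-0.09]
    - [0,3,0,0,0,-0.09]
    - [-0.2,3.5,0,0,0,-0.09]
    - [-0.3,3.5,0,0,0,0]
    - [-0.3,3.5,0,0,0,0]
    - [-0.3,3.5,0,0,0,0]
    - [-0.3,3.5,0,0,0,0]
    - [-0.3,3.5,0,0,0,0]
    - [0,0,0,0,0,0]

```text
clock: 40.93
tool_pos: [0.5943, -0.0488, 0.1508]
tool_rot: [[-0.998, -0.06, -0.021], [-0.06, 0.998, 0.001], [0.02, 0.002, -1.0]]
ft_force: [-0.4, -0.3, -0.7]
width: 0.24
```

Run:
```python
from h import *
stat();go(c2w(24,80),.15,182.9)
```

```text
t 40.93 pos [ 0.5943 -0.0488  0.1508] chest [  37. -165.] yaw -176.6 zdir [-0.021  0.001 -1.   ] w 20.4 f [-0.4 -0.3 -0.7] j [-5. 24. -2. 65. -0. -8.]
turn [ 0.002 -0.02   0.009] then shift cm (new axes) [ 1.3  24.5   0.08] pos [ 0.5943 -0.0488  0.1508] j [-5. 24. -2. 65. -0. -8.]
```

Emit:
drive_tool:
  plan:
    - [0,2,0,0,-0.02,0]
    - [0,3.5,0,0,0,0]
    - [0,3.5,0,0,0,0]
    - [0,3.5,0,0,0,0]
    - [0,3.5,0,0,0,0]
    - [0,3.5,0,0,0,0]
    - [0,3,0,0,0,0]
    - [0,1,0,0,0,0]
    - [0,0,0,0,0,0]

```text
clock: 41.68
tool_pos: [0.5703, 0.1937, 0.1366]
tool_rot: [[-0.998, -0.061, -0.02], [-0.061, 0.998, -0.004], [0.021, -0.003, -1.0]]
ft_force: [0.4, -0.5, -1.9]
width: 0.239
```

Run:
```python
from h import *
stat();go(c2w(24,78),.006,182.9)
pic("side","e7",60,380,250,500,2)
```

```text
t 41.68 pos [0.5703 0.1937 0.1366] chest [25.3 78.3] yaw -176.5 zdir [-0.02  -0.004 -1.   ] w 20.3 f [ 0.4 -0.5 -1.9] j [19. 25. -3. 63.  0. 15.]
turn [-0.003 -0.021  0.01 ] then shift cm (new axes) [ 0.13 -0.03 13.06] pos [0.5703 0.1937 0.1366] j [19. 25. -3. 63.  0. 15.]
```

View pics/e7.png

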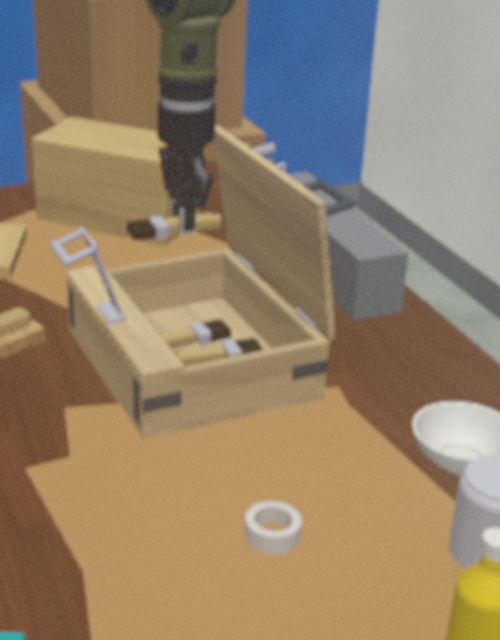

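Emit:
drive_tool:
  plan:
    - [0,-0.1,1,0,-0.01,0]
    - [0,-0.1,2,0,-0.01,0]
    - [0,0,2,0,0,0]
    - [0,0,2,0,0,0]
    - [0,0,2,0,0,0]
    - [0,0,1.2,0,0,0]
    - [0,0,0,0,0,0]

```text
clock: 42.32
tool_pos: [0.5701, 0.1755, 0.0289]
tool_rot: [[-0.999, -0.048, -0.002], [-0.048, 0.999, -0.011], [0.002, -0.011, -1.0]]
ft_force: [-0.3, -0.0, -2.2]
width: 0.242
```

Run:
```python
from h import *
stat();go(c2w(24,76),.006,182.9)
```

```text
t 42.32 pos [0.5701 0.1755 0.0289] chest [24.1 60.1] yaw -177.3 zdir [-0.002 -0.011 -1.   ] w 20.5 f [-0.3 -0.  -2.2] j [ 17.  29. -14.  47.  -1.  15.]
turn [-0.011 -0.002 -0.003] then shift cm (new axes) [0.01 1.59 2.29] pos [0.5701 0.1755 0.0289] j [ 17.  29. -14.  47.  -1.  15.]
```

Emit:
drive_tool:
  plan:
    - [0,0.6,0,-0.011,0,0]
    - [0,0.7,0.2,0,0,0]
    - [0,0.3,0.5,0,0,0]
    - [0,0,0.7,0,0,0]
    - [0,0,0.5,0,0,0]
    - [0,0,0,0,0,0]

```text
clock: 42.82
tool_pos: [0.5715, 0.189, 0.0106]
tool_rot: [[-0.999, -0.042, 0.001], [-0.042, 0.999, 0.001], [-0.001, 0.001, -1.0]]
ft_force: [0.4, 0.3, -1.8]
width: 0.243
```

Run:
```python
from h import *
stat();go(c2w(24,76),.006,182.9)
```

```text
t 42.82 pos [0.5715 0.189  0.0106] chest [26.2 73.6] yaw -177.6 zdir [ 0.001  0.001 -1.   ] w 20.7 f [ 0.4  0.3 -1.8] j [ 18.  30. -15.  45.   0.  16.]
turn [ 0.001  0.001 -0.008] then shift cm (new axes) [0.22 0.24 0.46] pos [0.5715 0.189  0.0106] j [ 18.  30. -15.  45.   0.  16.]
```

Emit:
drive_tool:
  plan:
    - [0,0,0.3,0,0,0]
    - [0,0,0,0,0,0]
    - [0,0,0,0,0,0]
    - [0,0,-1.5,0,0,0]
    - [0,0,-3,0,0,0]
    - [0,0,-3.5,0,0,0]
    - [0,0,-3.5,0,0,0]
    - [0,0,-3.5,0,0,0]
    - [0,0,-3.5,0,0,0]
    - [0,0,-3.5,0,0,0]
  gripper: 0.5

```text
clock: 43.65
tool_pos: [0.565, 0.1874, 0.2282]
tool_rot: [[-0.999, -0.044, -0.016], [-0.044, 0.999, -0.005], [0.017, -0.005, -1.0]]
ft_force: [0.7, 0.7, 0.5]
width: 0.501
```

Emit:
drive_tool:
  plan:
    - [0,0,-3.5,0,0,0.12]
    - [0,0,-3.5,0,0,0.12]
    - [0,0,-3.5,0,0,0.12]
    - [0,0,0,0,0,0.12]
    - [0,0,0,0,0,0.12]
    - [0,0,0,0,0,0.12]
    - [0,0,0,0,0,0.12]
    - [0,0,0,0,0,0.12]
    - [0,0,0,0,0,0.12]
    - [0,0,0,0,0,0.12]
  gripper: 0.66

```text
clock: 44.48
tool_pos: [0.5701, 0.1892, 0.357]
tool_rot: [[-0.359, 0.933, 0.013], [0.933, 0.359, 0.004], [-0.001, 0.014, -1.0]]
ft_force: [-0.8, -0.2, 0.4]
width: 0.343
```

Run:
```python
from h import *
stat();go([.711,.0343],.34,93)
s=pic("top","f1t",100,300,180,500,2.4)
pic("side","f1",0,320,230,480,2)
```

```text
t 44.48 pos [0.5701 0.1892 0.357 ] chest [24.9 73.9] yaw 111.1 zdir [ 0.013  0.004 -1.   ] w 29.2 f [-0.8 -0.2  0.4] j [18. 22. 25. 92. -0. 87.]
turn [ 0.014 -0.001  0.315] then shift cm (new axes) [-16.21  13.26   1.7 ] pos [0.5701 0.1892 0.357 ] j [18. 22. 25. 92. -0. 87.]
```

View pics/f1.png

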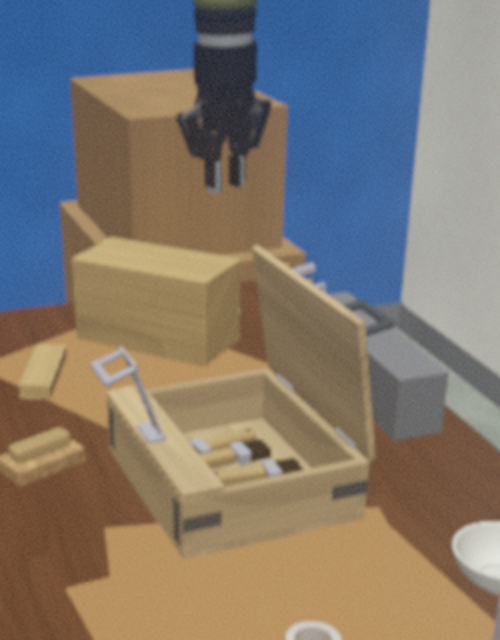

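View pics/f1t.png

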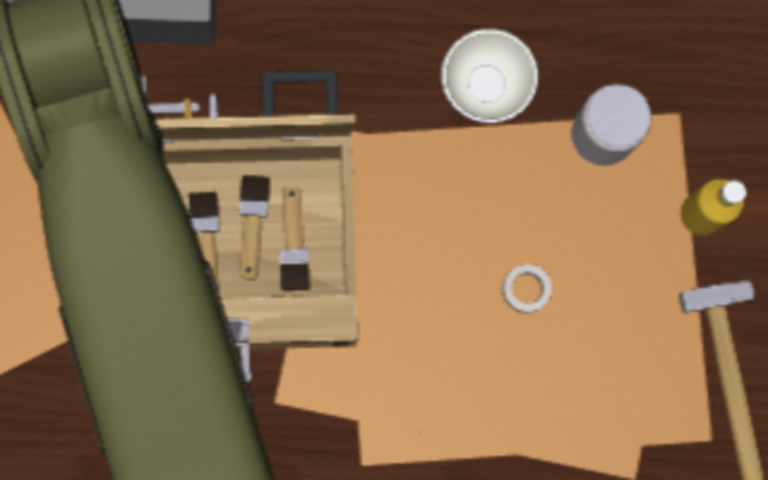

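Emit:
drive_tool:
  plan:
    - [0,0,0,0,0,0.105]
    - [0,0,0,0,0,0.105]
    - [-1,1,0,0,0,0.105]
    - [-3,2.5,0,0,0,0]
    - [-3,2.5,0,0,0,0]
    - [-3,2.5,0,0,0,0]
    - [-3,2.5,0,0,0,0]
    - [-2.5,2,0,0,0,0]
    - [0,0,0,0,0,0]

```text
clock: 45.33
tool_pos: [0.7143, 0.0407, 0.3591]
tool_rot: [[-0.085, 0.996, 0.016], [0.996, 0.085, 0.006], [0.004, 0.016, -1.0]]
ft_force: [-1.7, 0.4, -1.1]
width: 0.339
```

Run:
```python
from h import *
stat()
s=ctrl.snapshot("top")
f=lambda a,b,h:ray(s,180+(a+.5)/2.4-.5,100+(b+.5)/2.4-.5,h)[:2]
p=f(299,76,.262);print("bar",p,w2c(p))
go([p[0],p[1]],.23,93)
pic("side","f2",0,320,230,480,2)
```

```text
t 45.33 pos [0.7143 0.0407 0.3591] chest [161.4 -81.7] yaw 94.9 zdir [ 0.016  0.006 -1.   ] w 28.8 f [-1.7  0.4 -1.1] j [  3.  39.  55. 105.   0.  88.]
bar [0.70699248 0.03337227] [153.70083807 -88.71752728]
turn [ 0.016 -0.006  0.033] then shift cm (new axes) [-0.9  -0.64 12.98] pos [0.7129 0.0427 0.3598] j [  3.  38.  55. 105.   0.  88.]
```

View pics/f2.png

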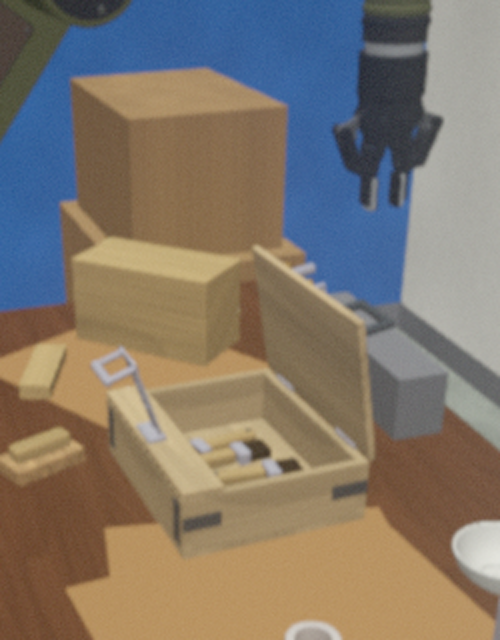

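Emit:
drive_tool:
  plan:
    - [-0.4,-0.2,1,0.008,0,0.016]
    - [-0.4,-0.2,2,0.008,0,0.016]
    - [0,0,2,0,0,0]
    - [0,0,2,0,0,0]
    - [0,0,1,0,0,0]
    - [0,0,0,0,0,0]

```text
clock: 45.93
tool_pos: [0.7034, 0.0442, 0.2834]
tool_rot: [[-0.072, 0.997, 0.005], [0.997, 0.072, 0.011], [0.01, 0.006, -1.0]]
ft_force: [-0.3, -0.9, 0.1]
width: 0.342
```

Run:
```python
from h import *
stat()
go([.709,.034],.23,93)
```

```text
t 45.93 pos [0.7034 0.0442 0.2834] chest [150.7 -77.7] yaw 94.2 zdir [ 0.005  0.011 -1.   ] w 29.1 f [-0.3 -0.9  0.1] j [ 3. 34. 34. 90.  1. 89.]
turn [ 0.006 -0.011  0.02 ] then shift cm (new axes) [-1.05  0.51  5.34] pos [0.7034 0.0442 0.2834] j [ 3. 34. 34. 90.  1. 89.]
```

Emit:
drive_tool:
  plan:
    - [-0.5,0.3,0,0,-0.01,0.02]
    - [-0.5,0.3,0.5,0,0,0]
    - [0,0.2,1,0,0,0]
    - [0,0.1,1,0,0,0]
    - [0,0.1,1,0,0,0]
    - [0,0,0.4,0,0,0]
    - [0,0,0,0,0,0]

```text
clock: 46.52
tool_pos: [0.7157, 0.0377, 0.2487]
tool_rot: [[-0.059, 0.998, 0.016], [0.998, 0.059, 0.001], [0.0, 0.016, -1.0]]
ft_force: [0.3, 0.9, -0.3]
width: 0.339
```

Run:
```python
from h import *
stat()
go([.709,.034],.23,93)
pic("side","f3",60,300,350,480,3)
```

```text
t 46.52 pos [0.7157 0.0377 0.2487] chest [162.6 -84.8] yaw 93.4 zdir [ 0.016  0.001 -1.   ] w 28.8 f [ 0.3  0.9 -0.3] j [ 3. 34. 30. 85.  0. 90.]
turn [ 0.016 -0.     0.006] then shift cm (new axes) [-0.34 -0.69  1.87] pos [0.7157 0.0377 0.2487] j [ 3. 34. 30. 85.  0. 90.]
```

View pics/f3.png

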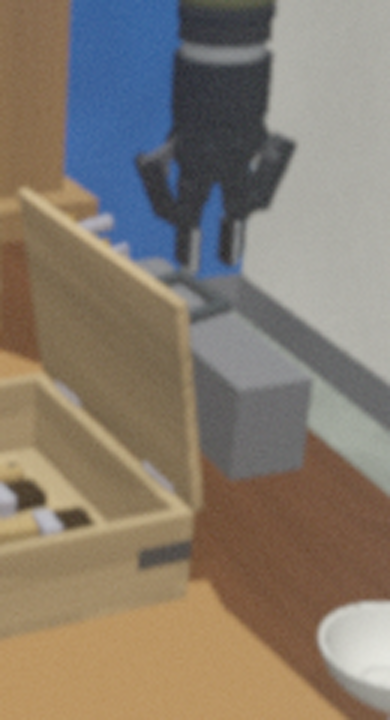

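Emit:
drive_tool:
  plan:
    - [-0.1,-0.4,0.2,0.016,0,0]
    - [0,-0.3,0.6,0,0,0]
    - [0,0,0.8,0,0,0]
    - [0,0,0.6,0,0,0]
    - [0,0,0,0,0,0]

```text
clock: 46.98
tool_pos: [0.7099, 0.036, 0.228]
tool_rot: [[-0.059, 0.998, 0.002], [0.998, 0.059, 0.0], [0.0, 0.002, -1.0]]
ft_force: [-0.4, -0.8, -1.3]
width: 0.343
```

Run:
```python
from h import *
stat()
go([.709,.034],.226,93)
pic("side","f4",60,300,350,480,3)
```

```text
t 46.98 pos [0.7099 0.036  0.228 ] chest [156.7 -86.3] yaw 93.4 zdir [ 0.002  0.    -1.   ] w 29.1 f [-0.4 -0.8 -1.3] j [ 3. 34. 27. 82.  0. 90.]
turn [ 0.002 -0.     0.006] then shift cm (new axes) [-0.19 -0.1   0.2 ] pos [0.7099 0.036  0.228 ] j [ 3. 34. 27. 82.  0. 90.]
```

View pics/f4.png

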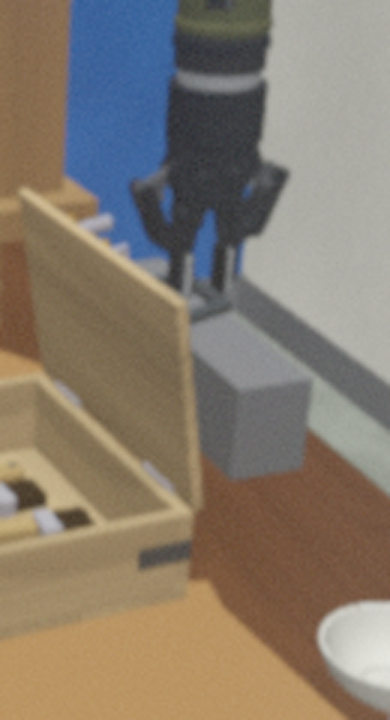

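Straddles the bar; lower slightly and grip.

Emit:
drive_tool:
  plan:
    - [0,0,0.3,0,0,0]
    - [0,0,0,0,0,0]
    - [0,0,0,0,0,0]
    - [0,0,0,0,0,0]
    - [0,0,0,0,0,0]
    - [0,0,0,0,0,0]
  gripper: 1
  squeeze: 50

```text
clock: 47.53
tool_pos: [0.7105, 0.0359, 0.2256]
tool_rot: [[-0.059, 0.998, 0.003], [0.998, 0.059, 0.0], [-0.0, 0.003, -1.0]]
ft_force: [0.0, -0.0, -0.9]
width: 0.112
```

Run:
```python
from h import *
stat()
p0=None
for a in np.arange(1.38,-.01,-.15):
    p=np.array([-165*np.cos(a)+55*np.sin(a),165*np.sin(a)+55*np.cos(a)])
    if p0 is not None: print(round(a,2),((p-p0)/10).round(2))
    p0=p
```

```text
t 47.53 pos [0.7105 0.0359 0.2256] chest [157.3 -86.3] yaw 93.4 zdir [ 0.003  0.    -1.   ] w 9.5 f [ 0.  -0.  -0.9] j [ 3. 34. 26. 82. -0. 90.]
1.23 [-2.6   0.15]
1.08 [-2.59 -0.24]
0.93 [-2.53 -0.63]
0.78 [-2.41 -1.  ]
0.63 [-2.23 -1.35]
0.48 [-2.   -1.67]
0.33 [-1.73 -1.95]
0.18 [-1.42 -2.18]
0.03 [-1.08 -2.37]
```

Emit:
drive_tool:
  plan:
    - [0,-1.5,0,0,0,0]
    - [0,-2.6,0.1,0,0,0]
    - [0,-2.6,0.4,0,0,0]
    - [0,-2.5,0.8,0,0,0]
    - [0,-2.35,1.15,0,0,0]

```text
clock: 47.95
tool_pos: [0.6182, 0.0305, 0.213]
tool_rot: [[-0.059, 0.996, 0.059], [0.998, 0.059, 0.003], [-0.0, 0.059, -0.998]]
ft_force: [-1.7, -0.8, 15.2]
width: 0.114
```

Run:
```python
from h import *
stat()
pic("side","g1",60,300,230,480,2.4)
```

```text
t 47.95 pos [0.6182 0.0305 0.213 ] chest [ 64.9 -87.1] yaw 93.4 zdir [ 0.059  0.003 -0.998] w 9.7 f [-1.7 -0.8 15.2] j [ 3. 21.  3. 68.  0. 89.]
```

View pics/g1.png

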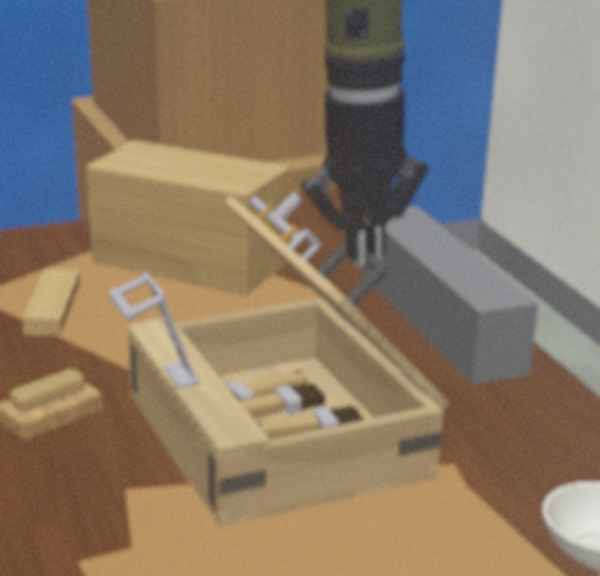

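Emit:
drive_tool:
  plan:
    - [0,-2.2,1.3,0.02,0,0]
    - [0,-2.1,1.6,0.02,0,0]
    - [0,-1.9,1.85,0,0,0]

```text
clock: 48.25
tool_pos: [0.557, 0.0268, 0.1698]
tool_rot: [[-0.059, 0.998, 0.034], [0.998, 0.059, 0.002], [-0.0, 0.034, -0.999]]
ft_force: [2.7, -0.2, 5.9]
width: 0.111
```

Run:
```python
from h import *
stat()
```

```text
t 48.25 pos [0.557  0.0268 0.1698] chest [  3.5 -87.7] yaw 93.4 zdir [ 0.034  0.002 -0.999] w 9.4 f [ 2.7 -0.2  5.9] j [  3.  18. -10.  61.  -0.  89.]
```

Emit:
drive_tool:
  plan:
    - [0,-1.6,1.9,0.015,0,0]
    - [0,-1.3,2.1,0.015,0,0]
    - [0,-0.9,2.1,0,0,0]
    - [0,0,0.3,0,0,0]

```text
clock: 48.58
tool_pos: [0.5203, 0.0246, 0.1074]
tool_rot: [[-0.059, 0.998, 0.016], [0.998, 0.059, 0.0], [-0.001, 0.016, -1.0]]
ft_force: [-1.3, -0.9, 1.1]
width: 0.116
```

Run:
```python
from h import *
stat()
pic("side","g2",60,300,230,480,2.4)
```

```text
t 48.58 pos [0.5203 0.0246 0.1074] chest [-33.2 -88. ] yaw 93.4 zdir [ 0.016  0.    -1.   ] w 9.9 f [-1.3 -0.9  1.1] j [  3.  17. -20.  52.  -0.  89.]
```

View pics/g2.png

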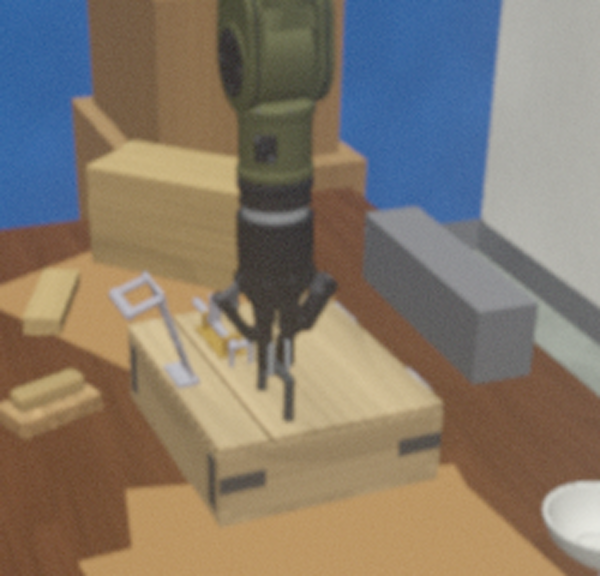

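Emit:
drive_tool:
  plan:
    - [0,-0.1,0.4,0,0,0]
    - [0,-0.1,0.4,0,0,0]
    - [0,0,0.3,0,0,0]

```text
clock: 48.88
tool_pos: [0.5202, 0.0246, 0.1064]
tool_rot: [[-0.059, 0.998, 0.02], [0.998, 0.059, 0.001], [-0.001, 0.02, -1.0]]
ft_force: [-6.0, 0.1, 8.1]
width: 0.114
```

Run:
```python
from h import *
stat()
```

```text
t 48.88 pos [0.5202 0.0246 0.1064] chest [-33.3 -88. ] yaw 93.4 zdir [ 0.02   0.001 -1.   ] w 9.7 f [-6.   0.1  8.1] j [  3.  17. -20.  52.  -0.  89.]
```

Emit:
drive_tool:
  plan:
    - [0,0,0.8,0,0,0]
    - [0,0,1.0,0,0,0]

```text
clock: 49.05
tool_pos: [0.5206, 0.0246, 0.1057]
tool_rot: [[-0.059, 0.998, 0.026], [0.998, 0.059, 0.001], [-0.001, 0.026, -1.0]]
ft_force: [-31.7, -2.7, 84.7]
width: 0.112
```

Emit:
drive_tool:
  plan:
    - [0,0,0,0,0,0]
    - [0,0,0,0,0,0]
    - [0,0,0,0,0,0]
    - [0,0,-2,0,0,0]
    - [0,0,-3,0,0,0]
    - [0,0,-3,0,0,0]
    - [0,0,-2,0,0,0]
    - [0,0,0,0,0,0]
  gripper: 0.5

```text
clock: 49.72
tool_pos: [0.5225, 0.0249, 0.2193]
tool_rot: [[-0.059, 0.998, 0.036], [0.998, 0.059, 0.002], [-0.001, 0.036, -0.999]]
ft_force: [1.4, -0.7, -0.2]
width: 0.503
```

Run:
```python
from h import *
stat()
s=pic("side","g3",160,290,260,420,4.5)
W=world(s)
m=(W[...,2]>.08)&(W[...,2]<.12)
c=np.einsum('...i,ij->...j',W[...,:2]-C,RC)*1000
for x0,x1 in ((-120,-75),(-60,-45),(-30,0),(20,50),(60,90),(95,120)):
    k=m&(c[...,0]>x0)&(c[...,0]<x1)&(c[...,1]<-20)&(c[...,1]>-45); print(x0,k.sum(),np.nanmedian(W[k][:,2]).round(4))
```

```text
t 49.72 pos [0.5225 0.0249 0.2193] chest [-31.  -87.8] yaw 93.4 zdir [ 0.036  0.002 -0.999] w 42.8 f [ 1.4 -0.7 -0.2] j [ 3. 13. -9. 67. -0. 89.]
-120 101 0.096
-60 27 0.0963
-30 18 0.0959
20 50 0.0963
60 54 0.0964
95 41 0.0964
```

View pics/g3.png

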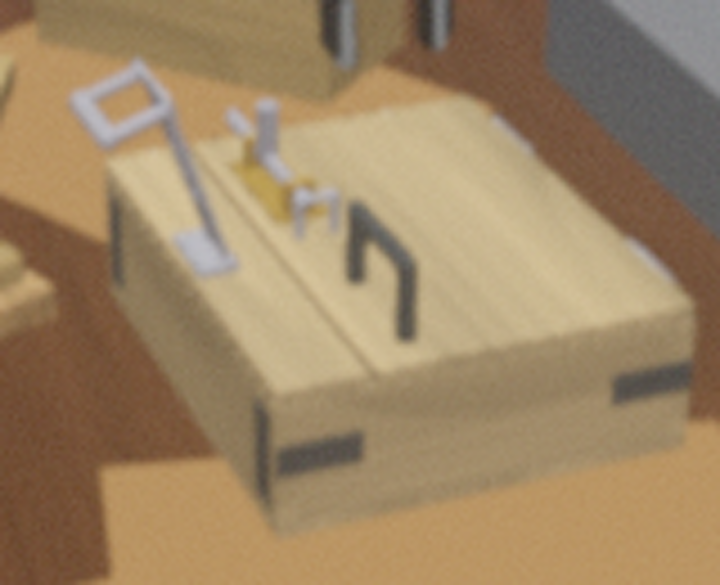

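Run:
```python
from h import *
s=ctrl.snapshot("top");cv2.imwrite("pics/g4t.png",cv2.resize(s["pixels"][180:280,230:330],None,fx=6,fy=6,interpolation=cv2.INTER_CUBIC))
go(c2w(-166,5),.24,92.9)
```

```text
turn [0.031 0.    0.009] then shift cm (new axes) [  9.28 -13.33  -2.41] pos [0.5208 0.0248 0.2159] j [ 3. 13. -9. 66. -0. 89.]
```

View pics/g4t.png

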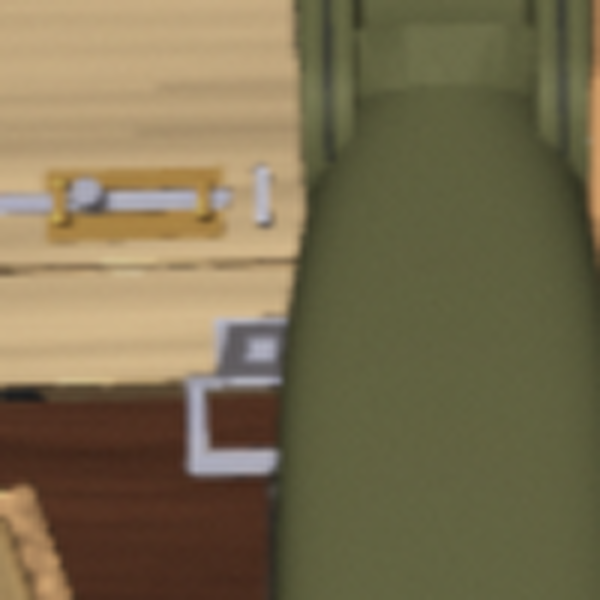

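Run:
```python
from h import *
s=ctrl.snapshot("top")
f=lambda a,b,h:ray(s,230+(a+.5)/6-.5,180+(b+.5)/6-.5,h)[:2]
p=f(190,463,.197);print(p,w2c(p))
```

```text
[0.37761891 0.13912499] [-169.90058851   33.56373952]
```

Emit:
drive_tool:
  plan:
    - [0,0,-2,0.015,0,0]
    - [2,-2,-1.5,0.015,0,0]
    - [2.3,-3,0,0,0,0]
    - [2.3,-3.2,0,0,0,0]
    - [2.3,-3.2,0,0,0,0]
    - [0.3,-2,0,0,0,0]
    - [0,0,0,0,0,0]
  gripper: 0.66

```text
clock: 50.45
tool_pos: [0.3693, 0.1098, 0.2375]
tool_rot: [[-0.055, 0.998, -0.029], [0.998, 0.055, -0.005], [-0.003, -0.03, -1.0]]
ft_force: [-1.2, -0.3, 0.9]
width: 0.339
```

Run:
```python
from h import *
stat()
go(c2w(-166,5),.2,92.9)
```

```text
t 50.45 pos [0.3693 0.1098 0.2375] chest [-179.7    4.7] yaw 93.1 zdir [-0.029 -0.005 -1.   ] w 28.8 f [-1.2 -0.3  0.9] j [ 16.   2. -19.  71.   0. 103.]
turn [-0.03   0.003  0.004] then shift cm (new axes) [0.03 1.37 3.75] pos [0.3693 0.1098 0.2375] j [ 16.   2. -19.  71.   0. 103.]
```

Emit:
drive_tool:
  plan:
    - [0,0.5,0,-0.015,0,0]
    - [0,0.5,0.5,-0.015,0,0]
    - [0,0.1,1,0,0,0]
    - [0,0,1,0,0,0]
    - [0,0,0,0,0,0]

```text
clock: 50.87
tool_pos: [0.383, 0.1095, 0.2069]
tool_rot: [[-0.055, 0.998, 0.0], [0.998, 0.055, -0.005], [-0.005, 0.0, -1.0]]
ft_force: [-0.2, 0.1, -0.1]
width: 0.338
```

Run:
```python
from h import *
stat()
go(c2w(-168,5),.16,92.9)
pic("side","g5",105,265,230,400,4)
```

```text
t 50.87 pos [0.383  0.1095 0.2069] chest [-166.     3.7] yaw 93.2 zdir [ 0.    -0.005 -1.   ] w 28.7 f [-0.2  0.1 -0.1] j [ 16.   2. -23.  65.  -0. 103.]
turn [0.    0.005 0.004] then shift cm (new axes) [ 0.13 -0.2   4.69] pos [0.383  0.1095 0.2069] j [ 16.   2. -23.  65.  -0. 103.]
```

View pics/g5.png

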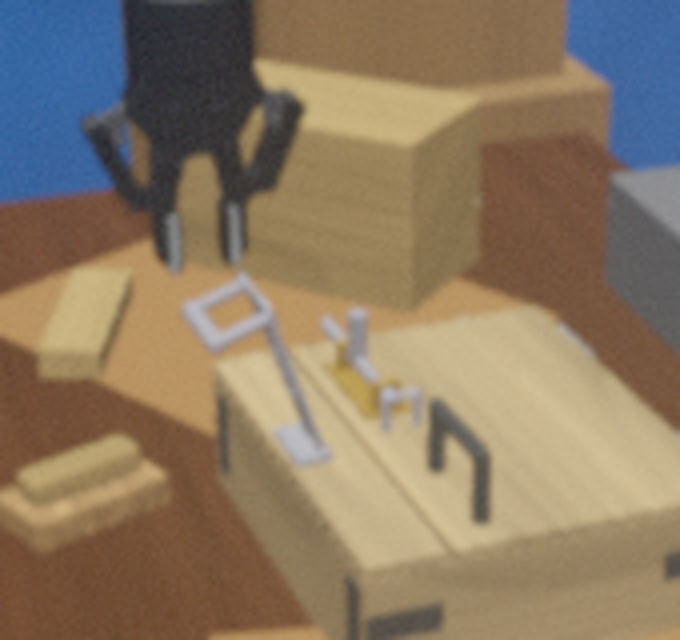

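Aligned over the bar. Descend to ~0.158.

Emit:
drive_tool:
  plan:
    - [0,-0.1,0.8,0,0,0]
    - [0,-0.1,1.2,0,0,0]
    - [0,0,1.2,0,0,0]
    - [0,0,1.2,0,0,0]
    - [0,0,0.3,0,0,0]
    - [0,0,0,0,0,0]

```text
clock: 51.42
tool_pos: [0.3862, 0.1083, 0.1577]
tool_rot: [[-0.051, 0.999, 0.004], [0.999, 0.051, -0.005], [-0.005, 0.004, -1.0]]
ft_force: [-1.2, -0.6, 1.2]
width: 0.339
```

Run:
```python
from h import *
stat()
go(c2w(-168,5),.158,92.9)
pic("side","g6",105,265,230,400,4)
```

```text
t 51.42 pos [0.3862 0.1083 0.1577] chest [-162.9    2.3] yaw 92.9 zdir [ 0.004 -0.005 -1.   ] w 28.8 f [-1.2 -0.6  1.2] j [ 16.   4. -28.  57.  -0. 103.]
turn [0.004 0.005 0.   ] then shift cm (new axes) [ 0.27 -0.51 -0.03] pos [0.3862 0.1083 0.1577] j [ 16.   4. -28.  57.  -0. 103.]
```

View pics/g6.png

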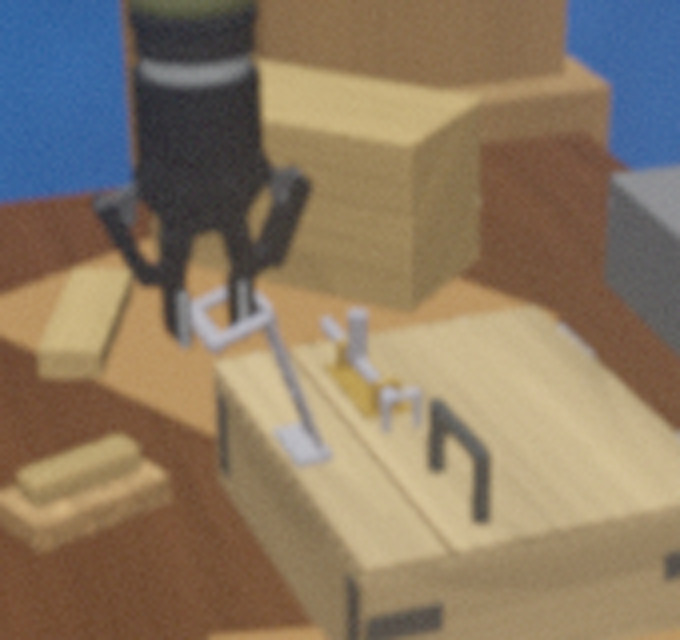

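Emit:
drive_tool:
  plan:
    - [0,-0.2,0.3,0,0,0]
    - [0,0,0,0,0,0]
    - [0,0,0,0,0,0]
    - [0,0,0,0,0,0]
    - [0,0,0,0,0,0]
  gripper: 1
  squeeze: 25

```text
clock: 51.88
tool_pos: [0.385, 0.1082, 0.1558]
tool_rot: [[-0.051, 0.999, 0.005], [0.999, 0.051, -0.005], [-0.005, 0.005, -1.0]]
ft_force: [0.1, 0.8, -3.7]
width: 0.129
```

Run:
```python
from h import *
stat()
p0=None
for a in np.arange(1.85,-.01,-.185):
    p=np.array([112*np.cos(a)-38*np.sin(a),112*np.sin(a)+38*np.cos(a)])
    if p0 is not None: print(round(a,2),((p-p0)/10).round(2))
    p0=p
```

```text
t 51.88 pos [0.385  0.1082 0.1558] chest [-164.1    2.3] yaw 92.9 zdir [ 0.005 -0.005 -1.   ] w 11.0 f [ 0.1  0.8 -3.7] j [ 16.   4. -29.  57.  -0. 103.]
1.66 [1.9  1.07]
1.48 [2.07 0.71]
1.3 [2.16 0.31]
1.11 [ 2.18 -0.09]
0.92 [ 2.13 -0.49]
0.74 [ 2.   -0.87]
0.55 [ 1.81 -1.23]
0.37 [ 1.55 -1.54]
0.18 [ 1.24 -1.8 ]
-0.0 [ 0.89 -2.  ]
```

Emit:
drive_tool:
  plan:
    - [0,1.9,-1.1,0,0,0]
    - [0,2.05,-0.75,0,0,0]
    - [0,2.15,-0.35,0,0,0]
    - [0,2.2,0.05,0,0,0]
    - [0,2.15,0.45,0,0,0]

```text
clock: 52.3
tool_pos: [0.4801, 0.1139, 0.1745]
tool_rot: [[-0.054, 0.998, -0.011], [0.999, 0.054, -0.003], [-0.003, -0.011, -1.0]]
ft_force: [-2.1, 0.0, 3.2]
width: 0.127
```

Run:
```python
from h import *
stat()
pic("side","g7",105,265,230,400,4)
```

```text
t 52.3 pos [0.4801 0.1139 0.1745] chest [-68.9   3.2] yaw 93.1 zdir [-0.011 -0.003 -1.   ] w 10.8 f [-2.1  0.   3.2] j [ 13.  13. -15.  63.  -0. 100.]
```

View pics/g7.png

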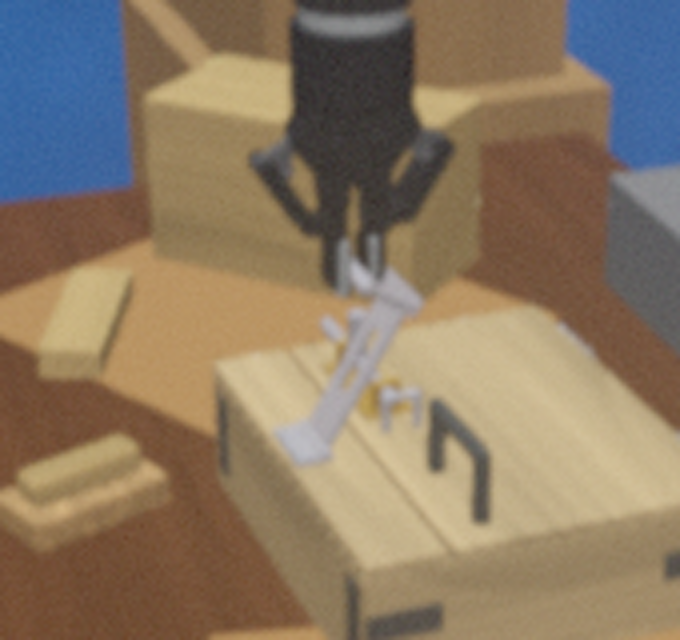

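Emit:
drive_tool:
  plan:
    - [0,2.1,0.5,0,0,0]
    - [0,2.0,0.85,0,0,0]
    - [0,1.8,1.2,0,0,0]
    - [0,1.55,1.5,0,0,0]

```text
clock: 52.68
tool_pos: [0.5508, 0.1181, 0.13]
tool_rot: [[-0.055, 0.998, -0.024], [0.999, 0.054, -0.003], [-0.001, -0.024, -1.0]]
ft_force: [-4.8, -0.4, -2.1]
width: 0.128
```

Run:
```python
from h import *
stat()
```

```text
t 52.68 pos [0.5508 0.1181 0.13  ] chest [2.  3.8] yaw 93.1 zdir [-0.024 -0.003 -1.   ] w 10.9 f [-4.8 -0.4 -2.1] j [12. 22. -9. 60.  0. 99.]
```

Emit:
drive_tool:
  plan:
    - [0,0.7,1.3,-0.01,0,0]
    - [0,0.5,1.3,-0.01,0,0]
    - [0,0.2,0.6,0,0,0]
    - [0,0,0.1,0,0,0]

```text
clock: 53.02
tool_pos: [0.5658, 0.1191, 0.0981]
tool_rot: [[-0.054, 0.999, -0.004], [0.999, 0.054, -0.001], [-0.001, -0.004, -1.0]]
ft_force: [-1.3, -0.3, 2.4]
width: 0.122
```

Run:
```python
from h import *
stat()
pic("side","g8",125,265,250,400,4.5)
```

```text
t 53.02 pos [0.5658 0.1191 0.0981] chest [17.1  4. ] yaw 93.1 zdir [-0.004 -0.001 -1.   ] w 10.4 f [-1.3 -0.3  2.4] j [ 12.  24. -11.  55.  -0.  99.]
```

View pics/g8.png

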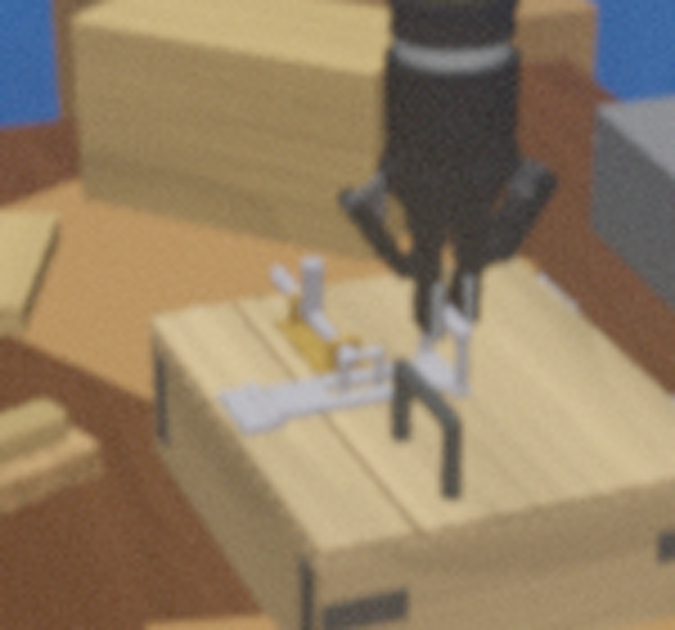

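Emit:
drive_tool:
  plan:
    - [0,0,0.3,0,0,0]
    - [0,0,0.3,0,0,0]
    - [0,0,0.1,0,0,0]

```text
clock: 53.32
tool_pos: [0.5659, 0.1191, 0.0985]
tool_rot: [[-0.054, 0.999, 0.002], [0.999, 0.054, -0.001], [-0.001, 0.002, -1.0]]
ft_force: [-0.6, -0.8, -2.1]
width: 0.126
```

Emit:
drive_tool:
  plan:
    - [0,0,0,0,0,0]
    - [0,0,0,0,0,0]
    - [0,0,0,0,0,0]
    - [0,0,-2,0,0,0]
    - [0,0,-3,0,0,0]
    - [0,0,-3,0,0,0]
    - [0,-2,0,0,0,0]
    - [3,-2,0,0,0,0]
    - [3,0,0,0,0,0]
    - [0,0,0,0,0,0]
  gripper: 0.5

```text
clock: 54.15
tool_pos: [0.5232, 0.1777, 0.1819]
tool_rot: [[-0.049, 0.999, 0.004], [0.999, 0.049, 0.001], [0.0, 0.004, -1.0]]
ft_force: [0.9, 0.3, 0.6]
width: 0.501
```

Run:
```python
from h import *
stat()
s=pic("side","g9",160,260,280,400,6)
go(c2w(-40,125),.2,92.9)
print(proj(s,[*c2w(12,4.5),.136]))
```

```text
t 54.15 pos [0.5232 0.1777 0.1819] chest [-22.5  64.7] yaw 92.8 zdir [ 0.004  0.001 -1.   ] w 42.6 f [0.9 0.3 0.6] j [ 19.  18.  -7.  65.  -0. 106.]
turn [ 0.003  0.002 -0.002] then shift cm (new axes) [ 6.23 -1.7  -1.82] pos [0.5228 0.1757 0.1818] j [ 19.  18.  -7.  65.  -0. 106.]
[346.86401215 195.27037708]
```

View pics/g9.png

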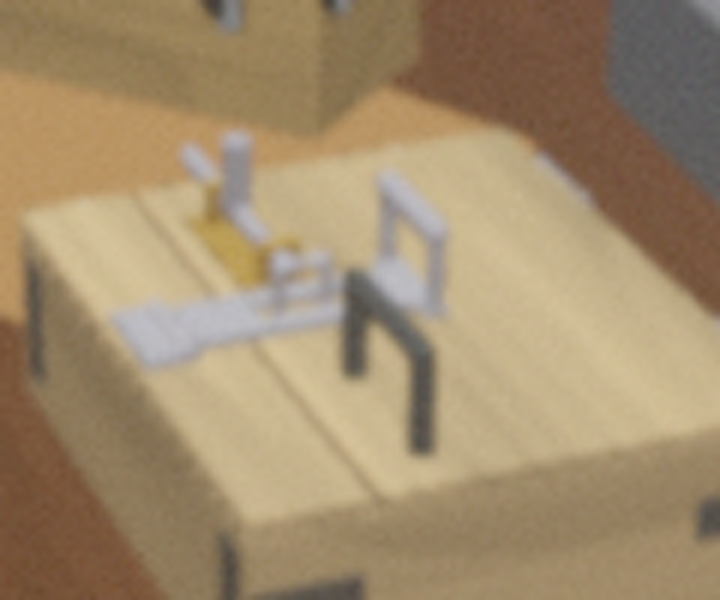

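Emit:
drive_tool:
  plan:
    - [1.5,-0.5,-0.5,0,0,0]
    - [2,-0.6,0,0,0,0]
    - [1.6,-0.5,0,0,0,0]
    - [0,0,0,0,0,0]
    - [0,0,0,0,0,0]
  gripper: 1

```text
clock: 54.62
tool_pos: [0.5047, 0.2249, 0.185]
tool_rot: [[-0.047, 0.999, 0.002], [0.999, 0.047, -0.006], [-0.006, 0.002, -1.0]]
ft_force: [-0.8, -0.3, -0.4]
width: 0.001
```

Run:
```python
from h import *
stat()
go(c2w(-40,116),.1,92.9)
```

```text
t 54.62 pos [0.5047 0.2249 0.185 ] chest [-38.7 112.8] yaw 92.7 zdir [ 0.002 -0.006 -1.   ] w 0.1 f [-0.8 -0.3 -0.4] j [ 24.  18.  -6.  66.  -0. 112.]
turn [ 0.002  0.006 -0.004] then shift cm (new axes) [ 0.32 -0.13  8.5 ] pos [0.5047 0.2249 0.185 ] j [ 24.  18.  -6.  66.  -0. 112.]
```

Emit:
drive_tool:
  plan:
    - [0.3,-0.1,1,0,0.006,0]
    - [0.2,0,2,0,0,0]
    - [0.1,0,2,0,0,0]
    - [0.1,0,1.5,0,0,0]
    - [0,0,0.8,0,0,0]
    - [0,0,0,0,0,0]

```text
clock: 55.12
tool_pos: [0.5074, 0.226, 0.1091]
tool_rot: [[-0.041, 0.999, 0.005], [0.999, 0.041, -0.002], [-0.002, 0.005, -1.0]]
ft_force: [-0.7, 0.5, -0.3]
width: 0.004
```

Run:
```python
from h import *
stat()
go(c2w(-40,116),.1,92.9)
s=pic("side","h1",140,260,280,400,6)
```

```text
t 55.12 pos [0.5074 0.226  0.1091] chest [-35.9 113.8] yaw 92.3 zdir [ 0.005 -0.002 -1.   ] w 0.3 f [-0.7  0.5 -0.3] j [ 24.  21. -14.  55.  -0. 112.]
turn [ 0.005  0.002 -0.01 ] then shift cm (new axes) [ 0.22 -0.41  0.91] pos [0.5074 0.226  0.1091] j [ 24.  21. -14.  55.  -0. 112.]
```

View pics/h1.png

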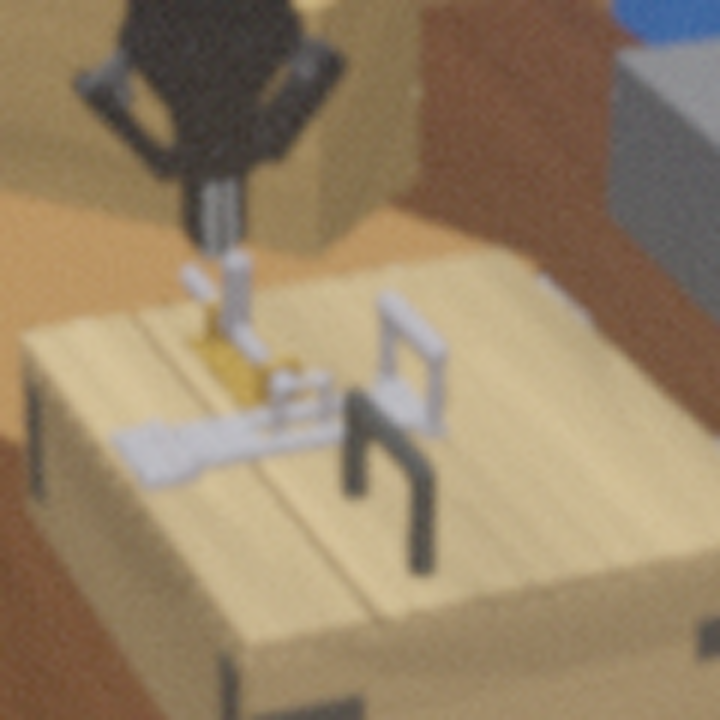

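Lower 1 cm then push toward −y.

Emit:
drive_tool:
  plan:
    - [0.1,-0.3,0.6,0.005,0,-0.01]
    - [0,0,0.5,0,0,0]
    - [0,0,0,0,0,0]
    - [-0.8,0,0,0,0,0]
    - [-0.8,0,0,0,0,0]
    - [-0.8,0,0,0,0,0]
    - [0,0,0,0,0,0]

```text
clock: 55.75
tool_pos: [0.5084, 0.2021, 0.1012]
tool_rot: [[-0.052, 0.999, 0.005], [0.999, 0.052, 0.002], [0.002, 0.005, -1.0]]
ft_force: [1.5, 0.4, -0.1]
width: -0.007
```

Run:
```python
from h import *
stat()
```

```text
t 55.75 pos [0.5084 0.2021 0.1012] chest [-36.1  89.9] yaw 93.0 zdir [ 0.005  0.002 -1.   ] w -0.6 f [ 1.5  0.4 -0.1] j [ 22.  20. -16.  53.   0. 109.]
```

Emit:
drive_tool:
  plan:
    - [-0.7,-0.2,0,0,0,0]
    - [-0.7,-0.1,0,0,0,0]
    - [-0.4,0,0,0,0,0]
    - [0,0,0,0,0,0]

```text
clock: 56.08
tool_pos: [0.5079, 0.1826, 0.1024]
tool_rot: [[-0.051, 0.999, 0.009], [0.999, 0.051, 0.005], [0.005, 0.009, -1.0]]
ft_force: [0.2, 1.4, -1.9]
width: -0.001
```

Run:
```python
from h import *
stat()
s=pic("side","h2",140,260,280,400,6)
```

```text
t 56.08 pos [0.5079 0.1826 0.1024] chest [-37.6  70.4] yaw 92.9 zdir [ 0.009  0.005 -1.   ] w -0.1 f [ 0.2  1.4 -1.9] j [ 20.  20. -17.  53.   0. 107.]
```

View pics/h2.png

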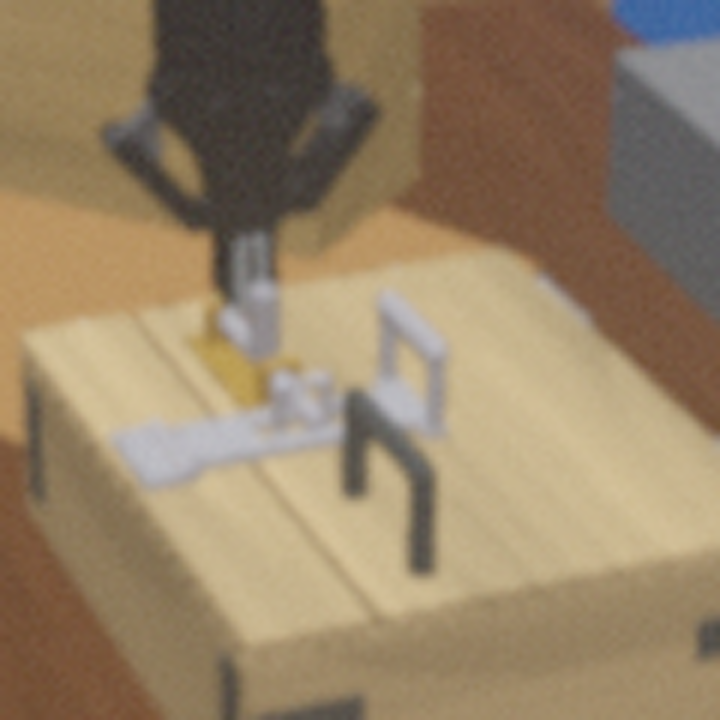

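Bolt tip is through the staple. Continue gently to the stop.

Emit:
drive_tool:
  plan:
    - [-0.4,-0.1,0,0,0,0]
    - [-0.4,0,0,0,0,0]
    - [0,0,0,0,0,0]

```text
clock: 56.38
tool_pos: [0.5076, 0.1772, 0.1028]
tool_rot: [[-0.053, 0.999, 0.009], [0.999, 0.053, 0.012], [0.011, 0.01, -1.0]]
ft_force: [0.5, 1.6, -1.6]
width: -0.001
```

Run:
```python
from h import *
stat()
```

```text
t 56.38 pos [0.5076 0.1772 0.1028] chest [-38.2  65. ] yaw 93.0 zdir [ 0.009  0.012 -1.   ] w -0.1 f [ 0.5  1.6 -1.6] j [ 19.  19. -18.  52.   0. 106.]
```

Emit:
drive_tool:
  plan:
    - [-0.3,0,0,0,0,0]
    - [-0.3,0,0,0,0,0]

```text
clock: 56.55
tool_pos: [0.5075, 0.1773, 0.103]
tool_rot: [[-0.057, 0.998, 0.007], [0.998, 0.056, 0.025], [0.025, 0.009, -1.0]]
ft_force: [-0.4, 12.2, -3.0]
width: 0.001
```

Run:
```python
from h import *
stat()
```

```text
t 56.55 pos [0.5075 0.1773 0.103 ] chest [-38.3  65.1] yaw 93.2 zdir [ 0.007  0.025 -1.   ] w 0.1 f [-0.4 12.2 -3. ] j [ 18.  19. -18.  52.   1. 105.]
```

Emit:
drive_tool:
  plan:
    - [0.7,0,0,0,0.025,0]
    - [0.4,0,0,0,0,0]
    - [0,0,-2,0,0,0]
    - [0,0,-3,0,0,0]
    - [0,0,-3,0,0,0]
    - [0,0,-3,0,0,0]
    - [2,-3,-2,0,0,0]
    - [3,-3,0,0,0,0]
    - [3,-3,0,0,0,0]
    - [0,0,0,0,0,0]

```text
clock: 57.38
tool_pos: [0.4081, 0.2511, 0.2401]
tool_rot: [[-0.049, 0.999, 0.001], [0.998, 0.049, 0.032], [0.032, 0.003, -0.999]]
ft_force: [-0.3, -0.5, -0.5]
width: -0.003
```

Emit:
drive_tool:
  plan:
    - [3,-2,0,0,0,0]
    - [3.5,-2,0,0,0,0]
    - [3.5,-2,0,0,0,0]
    - [3.5,0,0,0,0,0]
    - [3.5,0,0,0,0,0]
    - [0,0,0,0,0,0]
    - [0,0,0,0,0,0]

```text
clock: 57.97
tool_pos: [0.338, 0.4188, 0.245]
tool_rot: [[-0.048, 0.999, 0.011], [0.999, 0.048, 0.018], [0.018, 0.012, -1.0]]
ft_force: [0.6, -0.6, 0.3]
width: -0.001
```

Run:
```python
from h import *
stat()
s=pic("side","i1",140,280,270,410,5)
s=ctrl.snapshot("top");cv2.imwrite("pics/i1t.png",cv2.resize(s["pixels"][140:260,210:340],None,fx=5,fy=5,interpolation=cv2.INTER_CUBIC))
cv2.imwrite("pics/i2t.png",s["pixels"])
```

```text
t 57.97 pos [0.338  0.4188 0.245 ] chest [-195.3  314.9] yaw 92.8 zdir [ 0.011  0.018 -1.   ] w -0.1 f [ 0.6 -0.6  0.3] j [ 51.  14.  -3.  72.   0. 138.]
```

View pics/i1.png

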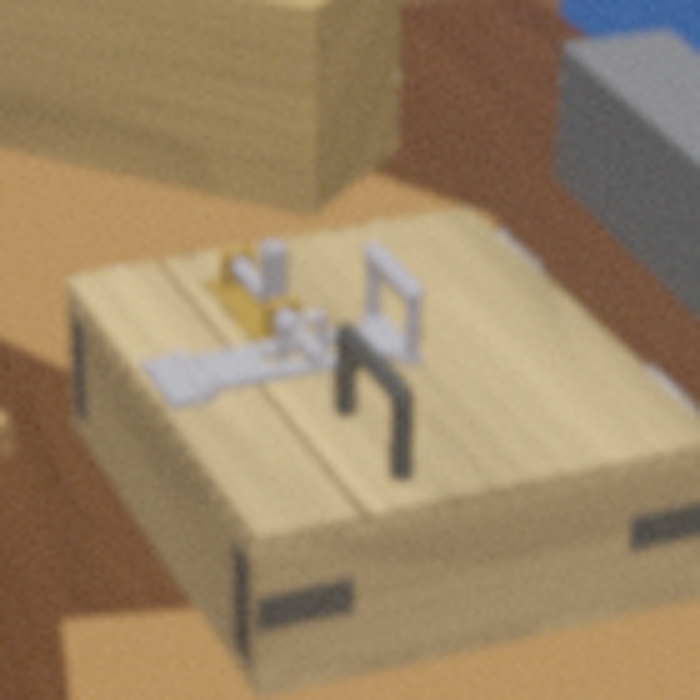

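View pics/i1t.png

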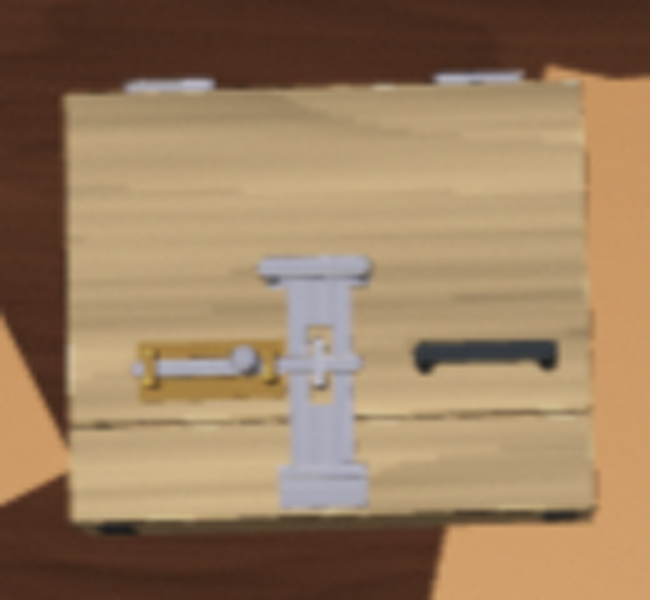

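View pics/i2t.png

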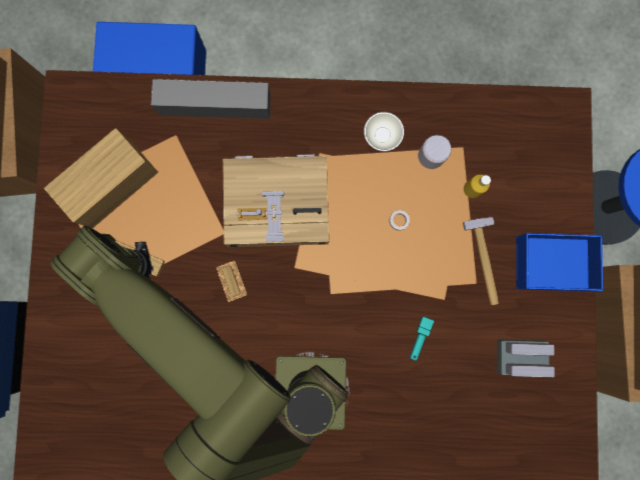

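Run:
```python
from h import *
s=ctrl.snapshot("top")
f=lambda a,b,h:w2c(ray(s,210+(a+.5)/5-.5,140+(b+.5)/5-.5,h))
print(f(244,356,.145),f(190,356,.145),"pull",f(316,268,.142))
```

```text
[-37.85339804  44.3442894 ] [-37.26217959  74.40877087] pull [11.59655281  3.75231211]
```

```bash
python3 -c "
from cell import ctrl
print(ctrl.job_done(), ctrl.state()['clock'])"
```

```text
the job is handed in; nothing more can be done
the job is handed in; nothing more can be done
```

All four brushes are in the chest, it is shut and bolted, and I handed the job in at about 58 s of robot time.

I first drew the bolt back, because it started about 11 mm home and lay over the hasp. Then I flipped the hasp to about 1.85 rad and raised the lid to about 1.38 rad. I put each brush inside, shut the lid, laid the hasp flat and slid the bolt to its stop.

**Last checks**
- **Lid:** the depth image showed it flat and level with the front ledge, at 96 mm throughout.
- **Hasp:** its bar was back at the pixels it had at the start.
- **Bolt:** the knob was at chest y of about 44–45 mm, so it is home. The tip shows through the staple, and 12 N met the stop.
- **Brushes:** just before closing I saw at least part of all four inside. One showed only in the side view, and none can be seen now the lid is shut.
- **Other things:** they look where they were in the final picture, except the offcut, which the arm partly hides there; it had read unmoved earlier. One brush was knocked against the tape mid-run without shifting the tape.
- **Robot:** clear of everything when I handed in.

**What disagreed or went rough**
- The fingertips sat about 31 mm behind the reported tool position in the pictures. I corrected for that by sight.
- The gripper pressed something in the chest, probably the right-hand wall, at up to 32 N on the first placing (limit 40 N).
- The wrist force briefly reached 85 N when I pressed the lid shut (limit 120 N).

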